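# Lock a filter cap into a dust extractor with a two-pin spanner

## Robot

A 6-joint arm with a two-finger parallel gripper is mounted at the origin on the work surface. World frame = base frame: x ahead of the robot, y to its left, z up, the work surface at z = 0. Lengths are in m, angles in rad, forces in N, time in s.
With the tool pointing down it reaches from about 0.35 to 0.975 m from the base axis. Payload 4.9 kg.
Tool frame: the origin (TCP) lies at the very end of the fingers, on their centre line; the grasp point (between the pads) lies 19 mm behind it (manip.hold_point_z is the distance from the TCP to the grasp point, in m); z points along the fingers, x is the direction in which the jaws open and shut, and the axes are right-handed (so a half turn about z gives the same grasp; the last joint's range is limited). The gripper opens to 85 mm and grips with 20 to 120 N. Pads are 22 mm wide; open, the fingers measure 114 mm over their backs; the gripper's body (76 mm by 85 mm) begins 54 mm behind the grasp point. The pads swing forward as they close: fully open they stand 13 mm farther back than shut.
Start: joints at [-1.373, 0.053, 1.613, -0, 1.476, -0.119], TCP at [0.195, -0.594, 0.231] pointing down, gripper open.
Joint ranges: [-3.01, 3.01], [-1.01, 2.22], [0.06, 2.58], [-1.02, 4.17], [0.09, 2.62], [-3.14, 3.14]. Speed limits (rad/s): [2.57, 2.57, 3.14, 3.14, 3.14, 3.14].

## Interface

Orientations are given as a unit quaternion [w, x, y, z].
In Python, from plant import manip gives the robot as it stands.
- The arm moves only by the shell command python3 -m handwheel 'ROWS' [OPENING]. ROWS is JSON, a list of rows, each an object of numbers: "dx", "dy", "dz": the shift along the tool's x, y, z in m; "ax", "ay", "az": the turn, a rotation vector about the tool's x, y, z in rad. In form: [{"dx": .., "dy": .., "dz": .., "ax": .., "ay": .., "az": ..}, ...]. A call has 1 to 5 rows; each row is the pose to reach, as a shift and turn from the pose commanded when the call began, along the tool's axes at that moment; what a row does not reach only later rows make up. A row lasts 1/8 s, in which the tool goes at most 62.5 mm and 10.7 degrees, less where a joint would pass 70% of its speed; a pose out of reach is approached as far as the arm can. A call with a gripper value outside its range is refused whole. OPENING is the closure in counts, from 0 (fully open) to 255 (shut), set as the call begins (- or left out, the last holds). The fingers move at their own pace and stop on an object; the grip force is fixed at half the most. Time passes only in rows, so rows that repeat a pose let the fingers close. It gives the time, the measured TCP pose, the force and the opening at its end, in the units of the state.
- manip.state(): the state, without advancing time (a new reading comes with each control period).
- manip.grab_frame(name): name is "scene" or "top" or "wrist"; returns a dict with "image" (400x640x3 uint8, blue, green, red), "z_map" (400x640 float32, m along the optical axis (not along the pixel's ray), 0 where there is no reading), "K" (3x3 intrinsics, pixels), "xyz" and "rotation" of the camera in the world. Camera axes: x right, y up, looking along -z (the intrinsics and any distortion apply to the point x, -y, -z); pixel columns grow to the right and rows downward; lengths in m; the calibration is good to about 2 mm. A picture is of the moment at which its call begins.
- manip.job_done(): hands the job in, once; it reports no verdict.
The state is a dict: "time": time; "joint_pos": joint angles; "joint_vel": joint speeds; "joint_efforts": joint torques, N m; "tool_pos": TCP position; "tool_rot": TCP orientation; "contact_force": force on the tool from outside, world axes, zero at the start; "ft_torque": the same for the moment, N m; "gripper_width": opening from 0.0 (shut) to 1.0 (fully open).
Only numpy, scipy, OpenCV 4.12 (cv2) and the standard library are available. Lean on these libraries where they do the work, as an engineer would, in place of code of your own. Each camera call takes 0.05 s, during which the arm holds its last target.

## Task

Fit the green filter cap, flange down, fully home on the brass spigot in the extractor's sloping drum. Then take the two-pin spanner, engage both pins in the ring's holes and turn the ring clockwise to its stop to lock the cap, then put the spanner back fully down in its black block. Leave the worn grey cap and everything else on the bench undisturbed.

Things in the scene. Friction and masses are not known exactly. Their poses are not given: they have to be found in the camera images.
- drum: white sloping intake drum, 148 mm wide, fixed on a white box; its axis leans 25 degrees from vertical. Origin: centre of its floor, about 100 mm above the bench; z points out along the axis. The well over the floor is 80 mm wide; the outer rim ends 24 mm above the floor. On the floor's centre stands a brass spigot, 28 mm wide, 19 mm high, its top 5 mm tapering to 20 mm
- ring (a joint): angle of the retaining ring about the drum axis, rad: 0 open, grows clockwise seen looking down onto the drum, stop at 1.15 = locked. Steady friction of about 0.12 N m; stays where left. It drives three steel dogs beneath it 10 mm inward over the edge of a seated cap's flange
- ring_centre (a point): middle of the ring's outer face, on the drum axis, 20 mm above the drum floor. Aluminium ring, 82 mm inner and 130 mm outer diameter, with two orange blocks that hold the pin holes. z points out along the drum axis, x to one hole; turns with the ring
- ring_hole (a point): mouth of one pin hole in the ring's face, in an orange block, 52 mm from the axis; the other is opposite, 104 mm away. Holes are 14 mm wide and 7.5 mm deep, blind
- new_cap: green flanged filter cap, 54 mm high: round flange 72 mm across and 5 mm thick at the bottom, above it a round hub 40 mm across up to the top. A bore 31 mm wide and 22 mm deep in its underside fits over the spigot. 0.14 kg. Origin: centre of the underside; z points up through the hub
- old_cap: worn grey cap of the same shape and sizes as the green one; must be left alone. Origin: centre of the underside
- spanner: two-pin spanner, 0.25 kg: two 14 mm steel legs 104 mm apart, each ending in a pin 9 mm wide and 10 mm long; steel cross bar 124 x 26 x 14 mm, from 55 to 69 mm above the pin ends; on it a red handle block, 32 mm (along the bar) x 22 mm (across), from 69 to 119 mm above the pin ends. Origin: midway between the pin ends; x along the bar, z up through the handle
- stand: fixed black spanner block on the bench, 160 x 52 x 70 mm, with two 24 mm square through holes 104 mm apart along its x for the spanner's legs; the spanner's cross bar rests on its top. Origin: centre of the underside, z up
- stand_seat (a point): where the spanner's origin lies when it is home in the block: on the block's centre, 15 mm above the bench; x along the row of holes
- burner: steel spirit burner, 76 mm wide, 62 mm high, bystander. Origin: centre of the underside
- glue: small white bottle with black cap, 32 mm wide, 75 mm high, bystander. Origin: centre of the underside
- bottle: large white bottle with red cap, 84 mm wide, 200 mm high, bystander. Origin: centre of the underside
- driver: green-handled screwdriver lying on the bench, 170 mm long, bystander
- wax: pink flat plate lying on the bench, 150 x 70 x 6 mm, bystander. Origin: centre of the underside
- handpiece: slim aluminium dental handpiece lying on the bench, 150 mm long, bystander. Origin: on the underside at its thin tip end
Things that resemble listed ones, but are neither listed nor needed, are in the scene too. Of the things that look like the new_cap, the smallest one is meant. There is more than one size of the spanner; the job needs the largest.

How it is judged:
On the way, in this order (a step that is already met when the one before it is completed fails the run):
1. the green cap sits fully home on the spigot, ring still open (distance between new_cap and drum below 0.005 m and angle between the z axis of new_cap and the z axis of drum, either way round below 0.07 rad and value of joint ring below 0.5 rad), for 0.2 s.
2. both spanner pins are engaged in the ring's holes, ring still open (z of spanner in the frame of ring_centre below -0.0035 m and distance between spanner and ring_centre below 0.01 m and angle between the x axis of spanner and the x axis of ring_centre, either way round below 0.12 rad and angle between the z axis of spanner and the z axis of ring_centre, either way round below 0.12 rad and distance between new_cap and drum below 0.005 m and angle between the z axis of new_cap and the z axis of drum, either way round below 0.07 rad and value of joint ring below 0.6 rad), for 0.1 s.
3. the ring has been turned to its locked end with the spanner engaged (z of spanner in the frame of ring_centre below -0.0035 m and distance between spanner and ring_centre below 0.01 m and angle between the x axis of spanner and the x axis of ring_centre, either way round below 0.12 rad and angle between the z axis of spanner and the z axis of ring_centre, either way round below 0.12 rad and distance between new_cap and drum below 0.005 m and angle between the z axis of new_cap and the z axis of drum, either way round below 0.07 rad and value of joint ring above 1.06 rad), for 0.1 s.
At the end, for the whole second after the job is handed in: The green cap is home on the spigot (origin within 5 mm of the drum's, axes within 0.07 rad), the ring stands past 1.06 rad (stop at 1.15), the spanner stands in its block (origin within 12 mm of its home, upright within 0.1 rad), both at rest (distance between new_cap and drum below 0.005 m and angle between the z axis of new_cap and the z axis of drum, either way round below 0.07 rad and value of joint ring above 1.06 rad and distance between spanner and stand_seat below 0.012 m and angle between spanner's own z axis and vertical below 0.1 rad and linear speed of each of spanner, new_cap below 0.02 m/s); the robot touches nothing.
It fails at once if the worn grey cap or another bystander is moved more than 30 mm (distance of any of old_cap, burner, glue, bottle, driver, wax, handpiece from where it was at the start of the episode above 0.03 m).
It also fails if it takes over 62 s, if anything falls off the work surface, if the arm or the gripper's body presses on something with over 40 N, if the wrist force passes 120 N, or if a joint passes its speed limit or range.

## Working session

There is one attempt and no reset: what is moved stays moved. The work goes in short steps, Python scripts to look and compute and a shell command to move; the robot and the scene stay as the last step left them, time stands still between calls to the robot, and variables do not carry over. Pictures are saved under pics/ and viewed, and the job is handed in when it is done.

```bash
ls; mkdir -p pics; python3 - <<'E'
from plant import manip
import cv2,numpy as np
print(manip.state(), manip.hold_point_z)
for n in ["scene","top","wrist"]:
    f=manip.grab_frame(n); cv2.imwrite(f"pics/{n}0.png",f["image"]); np.savez(f"{n}0.npz",**f)
    print(n,f["K"],f["xyz"],f["rotation"])
E
```

```text
pics
{'time': 0.0, 'joint_pos': array([-1.37303494e+00,  5.33177702e-02,  1.61426736e+00, -2.53073228e-05,
        1.47600144e+00, -1.19013135e-01]), 'joint_vel': array([-0.00085413, -0.00050741, -0.001088  ,  0.00125691, -0.00056402,
       -0.00110842]), 'joint_efforts': array([ 1.00858142e-03, -3.93676937e+01, -3.70179069e+01,  2.69324727e-05,
        7.06518869e-03, -4.88907645e-06]), 'tool_pos': array([ 0.19455415, -0.59330298,  0.23010316]), 'tool_rot': array([-6.67408396e-04,  8.09785215e-01, -5.86725585e-01, -7.40707141e-04]), 'contact_force': array([-0.7623304 , -0.22942838,  0.83803864]), 'ft_torque': array([ 0.00389379,  0.0022998 , -0.0400891 ]), 'gripper_width': 0.9999970039929429} 0.0187
scene [[475.33010539   0.         313.09033332]
 [  0.         475.33010539 194.16988981]
 [  0.           0.           1.        ]] [ 1.36226303 -0.34893056  1.14635162] [0.78098527 0.31109396 0.20016085 0.5032079 ]
top [[401.44174748   0.         315.92004453]
 [  0.         401.44174748 199.5669797 ]
 [  0.           0.           1.        ]] [0.28394009 0.05695093 1.50810429] [-0.70279459 -0.05224848  0.05402916  0.70741127]
wrist [[342.69875864   0.         320.25970241]
 [  0.         342.69875864 201.27357666]
 [  0.           0.           1.        ]] [ 0.26796026 -0.56984588  0.37262519] [ 0.80051691 -0.12234962  0.08918532 -0.57987001]
```

View pics/scene0.png

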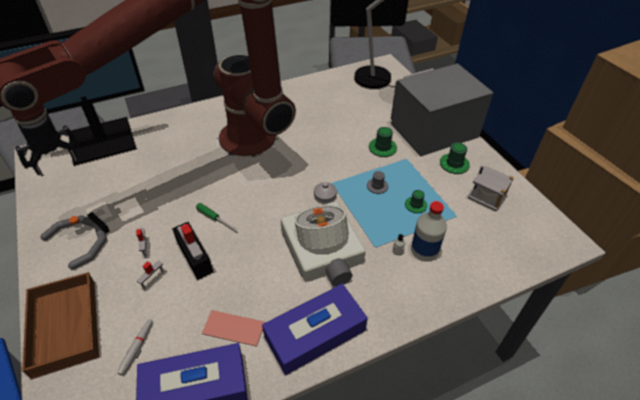

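View pics/top0.png

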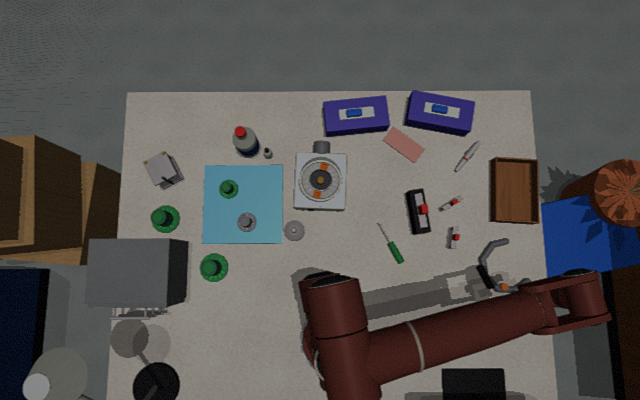

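View pics/wrist0.png

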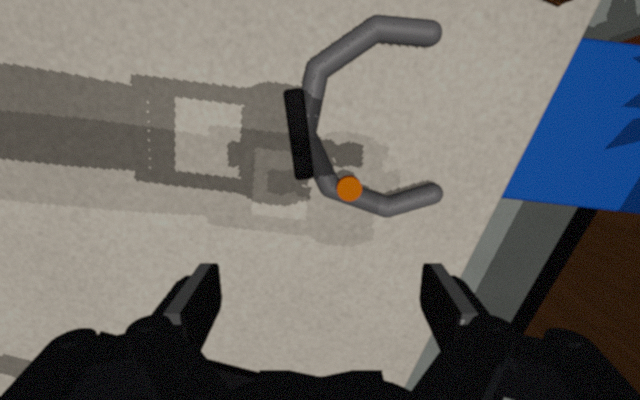

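The top view has world x pointing up and y pointing left. The smallest green cap is at (228,188) on the blue mat, beside the grey cap at (246,222). The drum is at (320,181). The spanner stands in its block at (418,211), and two smaller spanners lie at (452,203) and (454,237).

```bash
cat > h.py <<'E'
import numpy as np, cv2
from scipy.spatial.transform import Rotation as R
def cam(f):
    q=np.asarray(f["rotation"]); return R.from_quat(q[[1,2,3,0]]).as_matrix(), np.asarray(f["xyz"]), np.asarray(f["K"])
def cloud(f):
    M,t,K=cam(f); z=f["z_map"]; v,u=np.mgrid[0:z.shape[0],0:z.shape[1]]
    P=np.stack([(u-K[0,2])/K[0,0]*z,-(v-K[1,2])/K[1,1]*z,-z],-1)
    W=P@M.T+t; W[z==0]=np.nan; return W
def proj(f,p):
    M,t,K=cam(f); c=(np.atleast_2d(p)-t)@M; return np.stack([K[0,0]*c[:,0]/-c[:,2]+K[0,2],-K[1,1]*c[:,1]/-c[:,2]+K[1,2]],-1)
def crop(im,u0,v0,u1,v1,s,name):
    c=cv2.resize(im[v0:v1,u0:u1],None,fx=s,fy=s,interpolation=cv2.INTER_CUBIC); cv2.imwrite("pics/"+name,c)
def toolR(s):
    q=np.asarray(s["tool_rot"]); return R.from_quat(q[[1,2,3,0]])
E
python3 - <<'E'
from h import *
for n in ["top","scene"]:
    f=dict(np.load(n+"0.npz")); W=cloud(f); im=f["image"]
    print(n,"table",np.nanmedian(W[...,2]), (f["z_map"]==0).mean())
    def q(name,u,v): print(name,W[v,u].round(4))
    pts={"top":dict(cap=(228,188),old=(246,222),drum=(320,181),sp=(422,209),glue=(268,153),bottle=(240,134),table=(350,250),mat=(215,215),g2=(166,218),g3=(214,267),spigot=(320,180),boxtop=(300,204)),
    "scene":dict(cap=(417,197),old=(377,178),drum=(321,215),sp=(188,232))}[n]
    for k,(u,v) in pts.items(): q(k,u,v)
f=dict(np.load("top0.npz"))
crop(f["image"],280,130,360,220,7,"c1.png");crop(f["image"],390,170,480,260,7,"c2.png");crop(f["image"],195,155,295,255,6,"c4.png")
f=dict(np.load("scene0.npz")); crop(f["image"],270,190,370,290,6,"c3.png"); crop(f["image"],120,210,220,290,7,"c5.png")
E
```

```text
top table -0.0023381629393889325 0.003984375
cap [0.549  0.375  0.0567]
old [0.4232 0.3064 0.0577]
drum [0.5613 0.0379 0.1153]
sp [ 0.4566 -0.3124  0.1369]
glue [0.6803 0.2297 0.0567]
bottle [0.7078 0.3079 0.2001]
table [ 0.3215 -0.0734  0.0006]
mat [ 0.4562  0.4342 -0.0015]
g2 [0.4382 0.5915 0.0716]
g3 [0.2635 0.4115 0.0807]
spigot [0.5649 0.0378 0.1154]
boxtop [0.487  0.1105 0.0634]
scene table -0.0019887231468046496 0.01103125
cap [0.5675 0.3716 0.0541]
old [0.4361 0.3029 0.0479]
drum [0.5232 0.0586 0.0703]
sp [ 0.4767 -0.3217  0.1319]
```

View pics/c1.png

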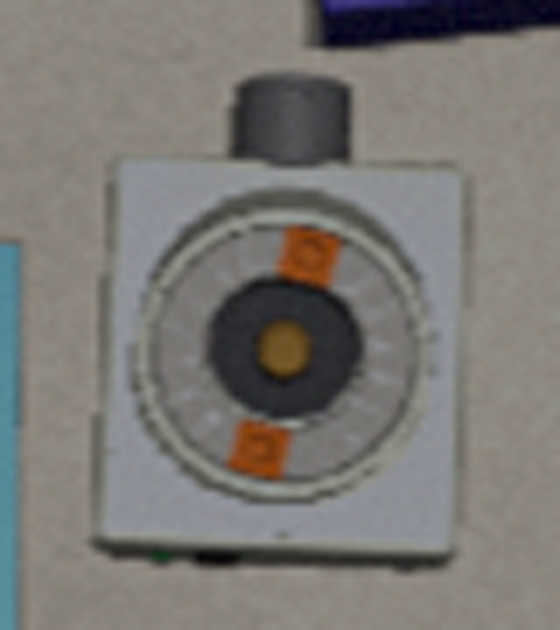

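View pics/c2.png

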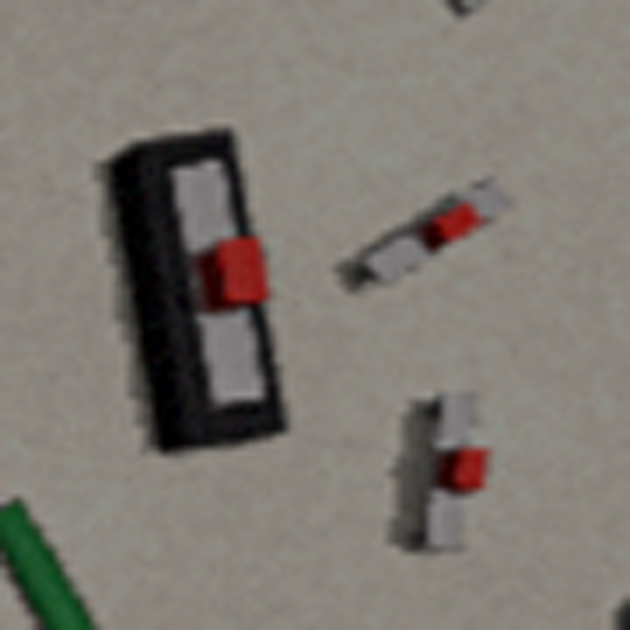

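View pics/c3.png

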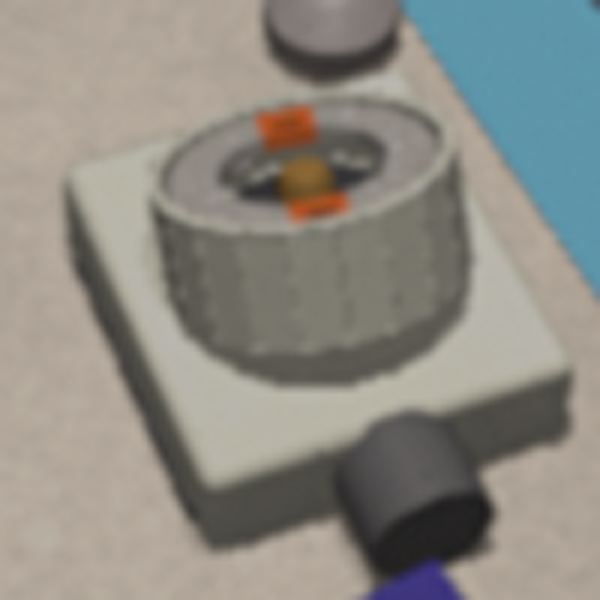

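View pics/c5.png

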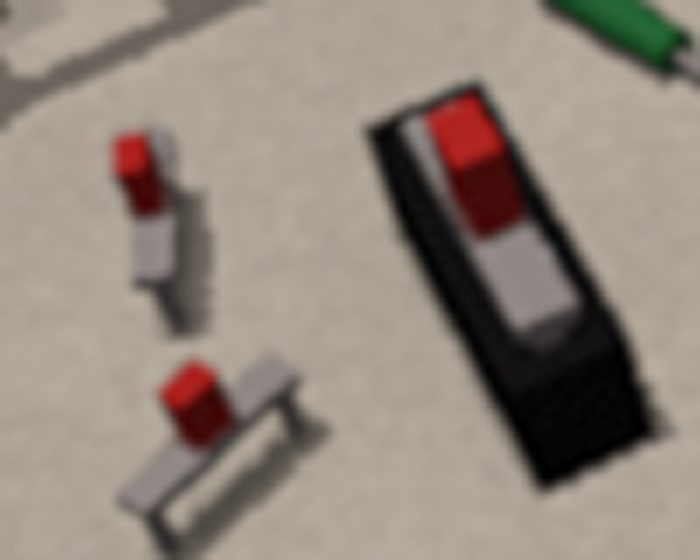

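View pics/c4.png

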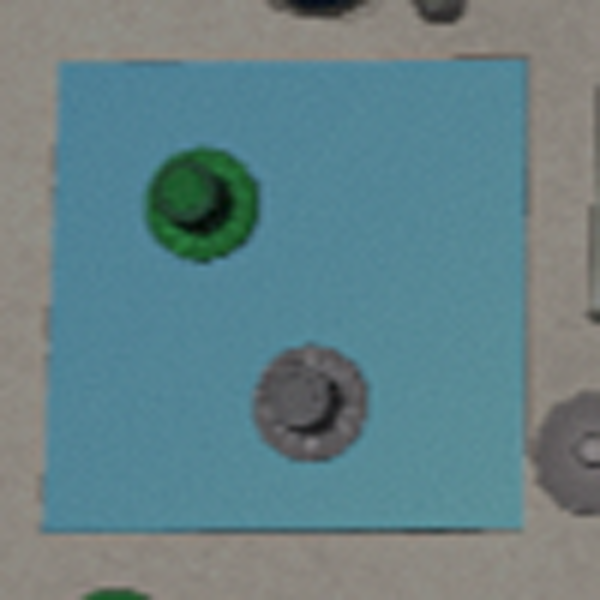

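The drum's tall side faces the scene camera, so its axis leans back toward the robot. The orange hole blocks are at top-view crop pixels (310,255) and (262,448). The biggest spanner is in the black block. Next I'll fit the geometry.

```bash
cat > m.py <<'E'
from h import *
for n in ["top","scene"]:
    f=dict(np.load(n+"0.npz")); W=cloud(f); im=f["image"].astype(int); b,g,r=im[...,0],im[...,1],im[...,2]
    near=lambda x,y,d:(abs(W[...,0]-x)<d)&(abs(W[...,1]-y)<d)
    # drum ring plane
    m=near(.545,.04,.08)&(W[...,2]>.085)
    P=W[m]
    rng=np.random.default_rng(0); best=None
    for _ in range(3000):
        a=P[rng.choice(len(P),3,False)]; nn=np.cross(a[1]-a[0],a[2]-a[0]); l=np.linalg.norm(nn)
        if l<1e-6: continue
        nn/=l; nn*=np.sign(nn[2])
        if not .8<nn[2]<.97: continue
        inl=abs((P-a[0])@nn)<.0025
        if best is None or inl.sum()>best.sum(): best=inl
    Q=P[best]; c=Q.mean(0); nn=np.linalg.svd(Q-c)[2][2]; nn*=np.sign(nn[2])
    print(n,"plane",c.round(4),nn.round(4),"tilt",np.degrees(np.arccos(nn[2])).round(2),"az",np.degrees(np.arctan2(nn[1],nn[0])).round(1),len(Q),len(P), "rms",((Q-c)@nn).std())
    o=near(.545,.04,.09)&(r>140)&(r>b*2.2)&(r>g*1.5)&(W[...,2]>.07)
    O=W[o]; d=O-O.mean(0); u=np.linalg.svd(d)[2][0]; s=d@u>0
    A,B=O[s].mean(0),O[~s].mean(0); print(" orange",A.round(4),B.round(4),len(O),np.linalg.norm(A-B),"mid",((A+B)/2).round(4))
    for nm,x,y,zt,zf in [("new",.56,.37,.054,.005),("old",.43,.3,.054,.005)]:
        if nm=="new": cm=(g>1.25*r)&(g>1.25*b)&near(x,y,.06)
        else: cm=near(x,y,.055)&(W[...,2]>.003)&(abs(r-b)<25)
        t=W[cm&(W[...,2]>.048)]; fl=W[cm]
        print(" ",nm,"hubtop mean",t.mean(0).round(4),len(t),"mid",((t.max(0)+t.min(0))/2).round(4),"ext",np.ptp(t,axis=0).round(3),"all mid",((fl.max(0)+fl.min(0))/2)[:2].round(4),np.ptp(fl,axis=0).round(3))
    red=near(.47,-.32,.06)&(r>110)&(r>2.2*b)&(r>2.2*g)
    T=W[red&(W[...,2]>.125)]; print(" red top",T.mean(0).round(4),len(T),"mid",((T.max(0)+T.min(0))/2).round(4), cv2.minAreaRect((T[:,:2]*1000).astype(np.float32)))
    S=W[near(.46,-.32,.13)&(W[...,2]>.06)&(W[...,2]<.1)]
    print(" stand top",cv2.minAreaRect((S[:,:2]*1000).astype(np.float32)),np.median(S[:,2]))
E
python3 m.py
```

```text
top plane [0.5635 0.0415 0.1203] [-0.4242  0.0119  0.9055] tilt 25.11 az 178.4 494 1360 rms 0.0014203973277878334
 orange [0.5176 0.0499 0.0984] [0.604  0.0255 0.1369] 13 0.09761070865766447 mid [0.5608 0.0377 0.1176]
  new hubtop mean [0.5551 0.385  0.0587] 92 mid [0.5552 0.3856 0.0592] ext [0.04  0.038 0.017] all mid [0.5556 0.3839] [0.066 0.066 0.065]
  old hubtop mean [0.4283 0.3141 0.0582] 96 mid [0.4275 0.3139 0.0601] ext [0.036 0.038 0.02 ] all mid [0.4281 0.3147] [0.068 0.068 0.067]
 red top [ 0.4598 -0.3206  0.1358] 50 mid [ 0.4601 -0.3207  0.1363] ((459.8848876953125, -321.1147766113281), (29.476390838623047, 19.224550247192383), 8.928409576416016)
 stand top ((449.0228576660156, -366.0790100097656), (186.996337890625, 167.03756713867188), 0.10247888416051865) 0.0738321299650706
scene plane [0.563  0.0349 0.1148] [-0.4258  0.0272  0.9044] tilt 25.26 az 176.4 539 1126 rms 0.0012502488524763137
 orange [0.6013 0.0259 0.1309] [0.5177 0.0485 0.0922] 54 0.09482856923088354 mid [0.5595 0.0372 0.1115]
  new hubtop mean [0.5615 0.3786 0.0543] 81 mid [0.5595 0.3812 0.0544] ext [0.039 0.034 0.012] all mid [0.5568 0.382 ] [0.069 0.068 0.062]
  old hubtop mean [0.4345 0.3085 0.0541] 82 mid [0.4328 0.3096 0.0545] ext [0.042 0.035 0.013] all mid [0.4319 0.3097] [0.07  0.071 0.058]
 red top [ 0.4634 -0.3241  0.1323] 67 mid [ 0.4626 -0.3237  0.133 ] ((462.2678527832031, -324.1914367675781), (33.210060119628906, 20.36186408996582), 8.423712730407715)
 stand top ((451.16400146484375, -368.56109619140625), (162.6057586669922, 189.91661071777344), 89.93492889404297) 0.0695757667206669
```

```bash
cat >> h.py <<'E'
def Rt(zdir,xaz=None,xdir=None):
    z=np.array(zdir,float); z/=np.linalg.norm(z)
    x=np.array([np.cos(np.radians(xaz)),np.sin(np.radians(xaz)),0]) if xdir is None else np.array(xdir,float)
    x-=z*(x@z); x/=np.linalg.norm(x); return R.from_matrix(np.stack([x,np.cross(z,x),z],1))
def delta(s,p,Rw=None):
    T=toolR(s); d=T.inv().apply(np.array(p)-s["tool_pos"]); a=(T.inv()*(Rw if Rw is not None else T)).as_rotvec()
    print("t%.2f"%s["time"],"d",d.round(4),"a",a.round(4),"|d|",np.linalg.norm(d).round(4),"deg",np.degrees(np.linalg.norm(a)).round(1))
E
python3 - <<'E'
from h import *
from plant import manip
s=manip.state()
delta(s,(.46,-.30,.26),Rt((0,0,-1),-30))
delta(s,(.54,.05,.26),Rt((0,0,-1),0))
delta(s,(.558,.383,.2),Rt((0,0,-1),34))
E
```

```text
t0.15 d [-0.1961 -0.3436 -0.0293] a [-0.0008  0.0015 -0.7303] |d| 0.3967 deg 41.8
t0.15 d [-0.5038 -0.5287 -0.0287] a [-1.2000e-03  1.3000e-03 -1.2539e+00] |d| 0.7308 deg 71.8
t0.15 d [-0.8145 -0.6495  0.0318] a [-1.7000e-03  1.0000e-03 -1.8473e+00] |d| 1.0423 deg 105.8
```

```bash
python3 -m handwheel '[{"dx":-0.03,"dy":-0.05,"dz":-0.03,"az":-0.18},{"dx":-0.06,"dy":-0.11,"dz":-0.03,"az":-0.36},{"dx":-0.09,"dy":-0.16,"dz":-0.03,"az":-0.54},{"dx":-0.12,"dy":-0.21,"dz":-0.03,"az":-0.72},{"dx":-0.15,"dy":-0.27,"dz":-0.03,"az":-0.8}]' 100
python3 - <<'E'
from h import *
from plant import manip
s=manip.state(); print(s["joint_pos"].round(3))
delta(s,(.46,-.30,.26),Rt((0,0,-1),-30))
delta(s,(.54,.05,.26),Rt((0,0,-1),0))
delta(s,(.558,.383,.2),Rt((0,0,-1),34))
E
```

```text
[-1.373  0.053  1.614  0.     1.476 -0.119]
t0.15 d [-0.1961 -0.3436 -0.0293] a [-0.0008  0.0015 -0.7303] |d| 0.3967 deg 41.8
t0.15 d [-0.5038 -0.5287 -0.0287] a [-1.2000e-03  1.3000e-03 -1.2539e+00] |d| 0.7308 deg 71.8
t0.15 d [-0.8145 -0.6495  0.0318] a [-1.7000e-03  1.0000e-03 -1.8473e+00] |d| 1.0423 deg 105.8invalid input at $[0]: expected keys dx, dy, dz, ax, ay, az
```

All six keys are required in every row.

```bash
python3 -m handwheel '[{"dx":-0.03,"dy":-0.05,"dz":-0.03,"ax":0,"ay":0,"az":-0.18},{"dx":-0.06,"dy":-0.11,"dz":-0.03,"ax":0,"ay":0,"az":-0.36},{"dx":-0.09,"dy":-0.16,"dz":-0.03,"ax":0,"ay":0,"az":-0.54},{"dx":-0.12,"dy":-0.21,"dz":-0.03,"ax":0,"ay":0,"az":-0.72},{"dx":-0.15,"dy":-0.27,"dz":-0.03,"ax":0,"ay":0,"az":-0.8}]' 100
python3 - <<'E'
from h import *
from plant import manip
s=manip.state(); print(s["joint_pos"].round(3))
delta(s,(.46,-.30,.26),Rt((0,0,-1),-30))
delta(s,(.54,.05,.26),Rt((0,0,-1),0))
delta(s,(.558,.383,.2),Rt((0,0,-1),34))
E
```

```text
time: 0.78
tool_pos: [0.4021, -0.3687, 0.2611]
tool_rot: [0.0, 0.975, -0.224, 0.0]
contact_force: [0.0, -1.3, -0.1]
gripper_width: 0.608
[-0.878 -0.154  1.763 -0.     1.533 -0.427]
t0.78 d [ 0.0221 -0.0871  0.0011] a [ 0.0001 -0.0001  0.0724] |d| 0.0898 deg 4.1
t0.78 d [-0.0585 -0.4369  0.0011] a [ 1.000e-04 -1.000e-04 -4.512e-01] |d| 0.4408 deg 25.9
t0.78 d [-0.1875 -0.7444  0.061 ] a [ 1.0000e-04 -1.0000e-04 -1.0446e+00] |d| 0.7701 deg 59.9
```

```bash
python3 -m handwheel '[{"dx":0.02,"dy":-0.06,"dz":0,"ax":0,"ay":0,"az":-0.05},{"dx":0.02,"dy":-0.12,"dz":0,"ax":0,"ay":0,"az":-0.1},{"dx":0.02,"dy":-0.18,"dz":0,"ax":0,"ay":0,"az":-0.15},{"dx":0.01,"dy":-0.24,"dz":0,"ax":0,"ay":0,"az":-0.25},{"dx":0,"dy":-0.3,"dz":0,"ax":0,"ay":0,"az":-0.35}]' 60
python3 - <<'E'
from h import *
from plant import manip
s=manip.state(); print(s["joint_pos"].round(3))
for n in ["wrist"]:
    f=manip.grab_frame(n); cv2.imwrite(f"pics/{n}1.png",f["image"]); np.savez(f"{n}1.npz",**f)
delta(s,(.54,.05,.26),Rt((0,0,-1),0))
delta(s,(.558,.383,.2),Rt((0,0,-1),34))
E
```

```text
time: 1.4
tool_pos: [0.533, -0.0989, 0.261]
tool_rot: [-0.0, 0.999, -0.05, -0.0]
contact_force: [1.4, -0.5, 0.4]
gripper_width: 0.765
[-0.321 -0.162  1.77  -0.     1.534 -0.22 ]
t1.40 d [-0.0081 -0.1488  0.001 ] a [-0.      0.0002 -0.1008] |d| 0.149 deg 5.8
t1.40 d [-0.0236 -0.4819  0.061 ] a [-1.000e-04  2.000e-04 -6.942e-01] |d| 0.4864 deg 39.8
```

View pics/wrist1.png

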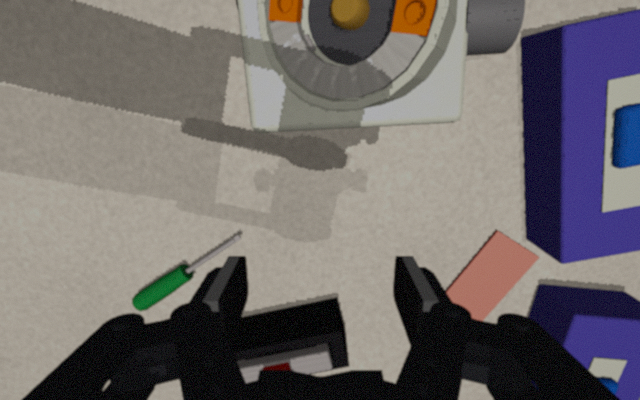

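The wrist picture looks toward +y. The drum is at the top around (350,20), with the whole ring partly out of frame. I'll carry on, passing the drum at height.

```bash
python3 -m handwheel '[{"dx":0,"dy":-0.06,"dz":-0.01,"ax":0,"ay":0,"az":-0.1},{"dx":0,"dy":-0.12,"dz":-0.01,"ax":0,"ay":0,"az":-0.22},{"dx":-0.01,"dy":-0.18,"dz":-0.01,"ax":0,"ay":0,"az":-0.35},{"dx":-0.015,"dy":-0.24,"dz":-0.01,"ax":0,"ay":0,"az":-0.5},{"dx":-0.02,"dy":-0.3,"dz":-0.01,"ax":0,"ay":0,"az":-0.69}]' 60
python3 - <<'E'
from h import *
from plant import manip
s=manip.state(); print(s["joint_pos"].round(3))
for n in ["wrist"]:
    f=manip.grab_frame(n); cv2.imwrite(f"pics/{n}2.png",f["image"]); np.savez(f"{n}2.npz",**f)
delta(s,(.558,.383,.2),Rt((0,0,-1),34))
W=cloud(f); im=f["image"].astype(int); b,g,r=im[...,0],im[...,1],im[...,2]
cm=(g>1.25*r)&(g>1.25*b)&(abs(W[...,0]-.558)<.06)&(abs(W[...,1]-.383)<.06)
t=W[cm&(W[...,2]>.048)];fl=W[cm]
print(t.mean(0),(t.max(0)+t.min(0))/2,np.ptp(t,axis=0),len(t),(fl.max(0)+fl.min(0))/2,np.ptp(fl,axis=0))
E
```

```text
time: 2.08
tool_pos: [0.5438, 0.2013, 0.2711]
tool_rot: [0.0, 0.957, 0.29, 0.0]
contact_force: [1.3, 0.5, 0.0]
gripper_width: 0.765
[ 0.226 -0.075  1.674 -0.     1.543 -0.363]
t2.08 d [ 0.1128 -0.1432  0.0711] a [ 0.0002  0.     -0.0043] |d| 0.1957 deg 0.2
[0.5565942  0.38138568 0.05679213] [0.55691724 0.38311852 0.05409389] [0.03917577 0.03715711 0.01205041] 1447 [0.55662187 0.37588331 0.0323466 ] [0.0710594  0.05443723 0.05554498]
```

View pics/wrist2.png

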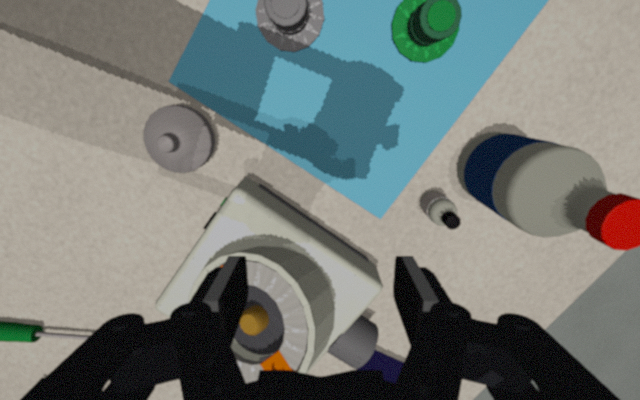

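The wrist depth puts the cap axis at about (0.557, 0.382), which agrees with the other two cameras. I'll move above it.

```bash
python3 -m handwheel '[{"dx":0.05,"dy":-0.05,"dz":0,"ax":0,"ay":0,"az":0},{"dx":0.09,"dy":-0.1,"dz":0.02,"ax":0,"ay":0,"az":0},{"dx":0.1115,"dy":-0.1425,"dz":0.06,"ax":0,"ay":0,"az":0},{"dx":0.1115,"dy":-0.1425,"dz":0.11,"ax":0,"ay":0,"az":0},{"dx":0.1115,"dy":-0.1425,"dz":0.15,"ax":0,"ay":0,"az":0}]' 60
python3 - <<'E'
from h import *
from plant import manip
s=manip.state()
for n in ["wrist","scene"]:
    f=manip.grab_frame(n); cv2.imwrite(f"pics/{n}3.png",f["image"]); np.savez(f"{n}3.npz",**f)
crop(f["image"],330,100,490,260,4,"s3.png")
delta(s,(.557,.382,.029),Rt((0,0,-1),34))
f=dict(np.load("wrist3.npz"));W=cloud(f); im=f["image"].astype(int); b,g,r=im[...,0],im[...,1],im[...,2]
cm=(g>1.25*r)&(g>1.25*b)&(abs(W[...,0]-.558)<.06)&(abs(W[...,1]-.383)<.06)
t=W[cm&(W[...,2]>.05)]
print(t.mean(0),(t.max(0)+t.min(0))/2,np.ptp(t,axis=0),len(t))
E
```

```text
time: 2.75
tool_pos: [0.5571, 0.3803, 0.1176]
tool_rot: [0.0, 0.958, 0.288, -0.002]
contact_force: [0.4, -0.8, -0.5]
gripper_width: 0.763
t2.75 d [ 0.0012 -0.0014  0.0886] a [-0.0004  0.0036 -0.0085] |d| 0.0887 deg 0.5
[0.55448952 0.38797109 0.11635311] [0.55653253 0.3821399  0.12812226] [0.11702129 0.08885399 0.15611904] 5359
```

View pics/wrist3.png

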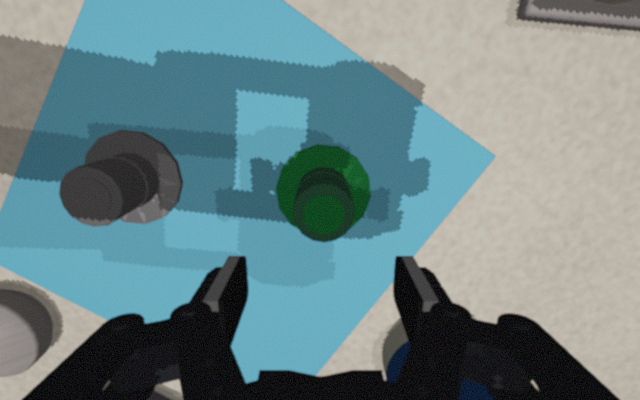

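View pics/s3.png

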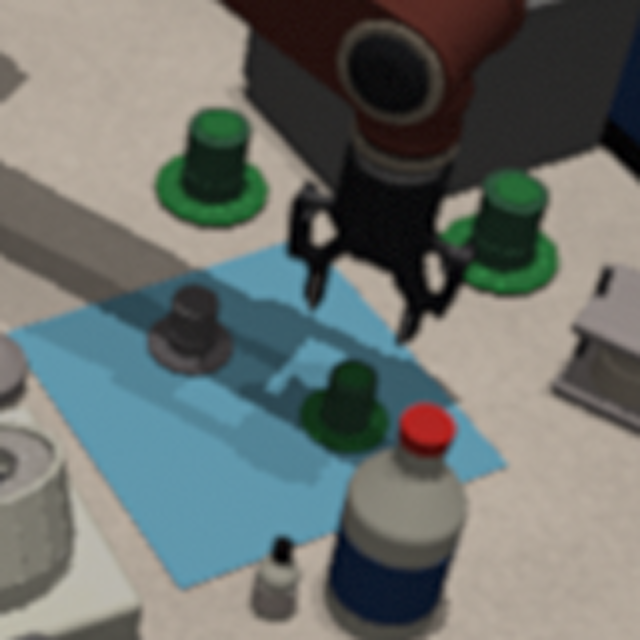

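In the wrist view the hub (323,205) is centred between the fingers (245 to 395). I'll descend and grip.

```bash
python3 -m handwheel '[{"dx":0,"dy":0,"dz":0.04,"ax":0,"ay":0,"az":0},{"dx":0,"dy":0,"dz":0.07,"ax":0,"ay":0,"az":0},{"dx":0,"dy":0,"dz":0.092,"ax":0,"ay":0,"az":0},{"dx":0,"dy":0,"dz":0.092,"ax":0,"ay":0,"az":0}]' 60
python3 -m handwheel '[{"dx":0,"dy":0,"dz":0,"ax":0,"ay":0,"az":0},{"dx":0,"dy":0,"dz":0,"ax":0,"ay":0,"az":0},{"dx":0,"dy":0,"dz":0,"ax":0,"ay":0,"az":0},{"dx":0,"dy":0,"dz":0,"ax":0,"ay":0,"az":0}]' 255
python3 - <<'E'
from h import *
from plant import manip
for n in ["scene"]:
    f=manip.grab_frame(n); cv2.imwrite(f"pics/{n}4.png",f["image"]); np.savez(f"{n}4.npz",**f)
crop(f["image"],350,130,470,250,5,"s4.png")
E
```

```text
time: 3.35
tool_pos: [0.5581, 0.3793, 0.0284]
tool_rot: [0.0, 0.958, 0.287, -0.001]
contact_force: [0.2, 0.1, 0.7]
gripper_width: 0.766
time: 3.85
tool_pos: [0.5603, 0.3808, 0.032]
tool_rot: [-0.0, 0.958, 0.288, 0.002]
contact_force: [-0.5, -0.9, 5.9]
gripper_width: 0.445
```

View pics/s4.png

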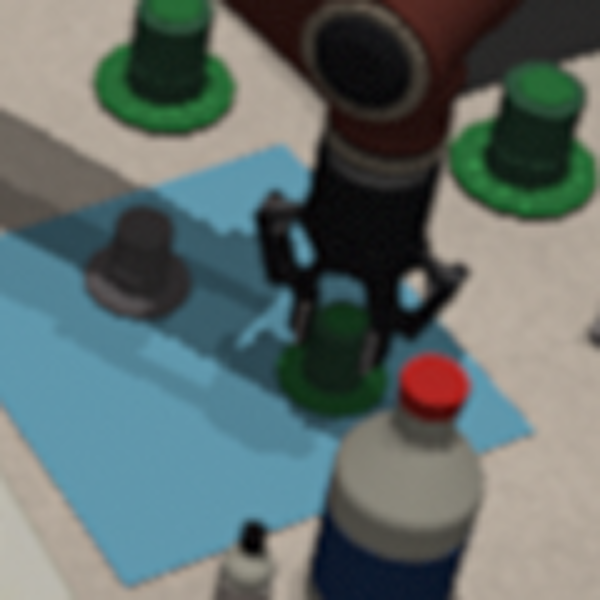

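```bash
python3 -m handwheel '[{"dx":0,"dy":0,"dz":-0.02,"ax":0,"ay":0,"az":0},{"dx":0,"dy":0,"dz":-0.08,"ax":0,"ay":0,"az":0},{"dx":0,"dy":0,"dz":-0.14,"ax":0,"ay":0,"az":0},{"dx":0,"dy":0,"dz":-0.20,"ax":0,"ay":0,"az":0},{"dx":0,"dy":0,"dz":-0.24,"ax":0,"ay":0,"az":0}]'
python3 - <<'E'
from h import *
from plant import manip
print(manip.state()["gripper_width"])
n=np.array([-.4224,.0147,.9063])
# intersect rays with plane through top of spigot etc using pixel geometry
def ray(f,u,v):
    M,t,K=cam(f); d=M@np.array([(u-K[0,2])/K[0,0],-(v-K[1,2])/K[1,1],-1]); return t,d
C=np.array([.5602,.0375,.1148])
f1=dict(np.load("wrist1.npz"));im=f1["image"];crop(im,230,0,480,130,3,"w1.png")
f2=dict(np.load("wrist2.npz"));crop(f2["image"],150,200,390,380,3,"w2.png")
for f,nm in((f1,"w1"),(f2,"w2"),(dict(np.load("top0.npz")),"top"),(dict(np.load("scene0.npz")),"sc")):
    print(nm,"centre",proj(f,C),"spigtop",proj(f,C-.001*n)[0])
W=cloud(f1);print(W[10,350],W[8,285],W[15,412])
E
```

```text
time: 4.53
tool_pos: [0.5589, 0.3802, 0.2742]
tool_rot: [-0.0, 0.958, 0.288, 0.002]
contact_force: [0.1, -0.1, -1.2]
gripper_width: 0.448
0.44765859513085765
w1 centre [[337.13772127   6.78498357]] spigtop [337.64197095   7.0336546 ]
w2 centre [[244.54801188 319.61663007]] spigtop [245.08294019 319.26514809]
top centre [[320.10257092 181.34085555]] spigtop [320.10258299 181.2734813 ]
sc centre [[320.00481801 216.02884865]] spigtop [320.0589968  216.33918075]
[0.56919119 0.03351449 0.11922887] [0.51937613 0.0465069  0.08794842] [0.61108286 0.02318416 0.13339339]
```

View pics/w1.png

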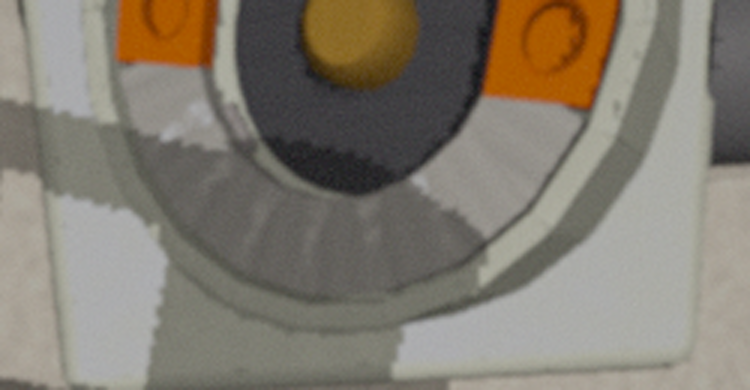

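View pics/w2.png

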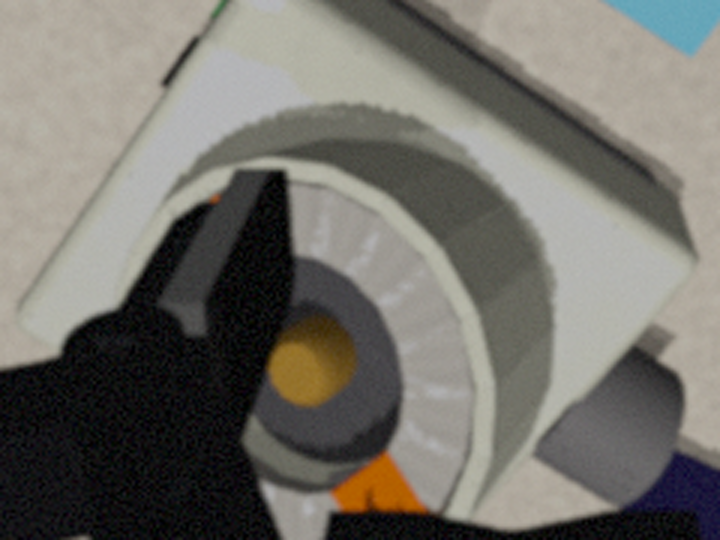

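The spigot tip is off by several pixels between views, so I'll take a stationary, well-placed wrist view of the drum before inserting.

```bash
python3 - <<'E'
from h import *
from plant import manip
s=manip.state()
delta(s,(.56,.15,.28),Rt((0,0,-1),18))
delta(s,(.56,-.06,.28),Rt((0,0,-1),0))
E
```

```text
t4.53 d [-0.1259  0.1927 -0.0062] a [-2.000e-04 -4.500e-03  2.695e-01] |d| 0.2303 deg 15.4
t4.53 d [-0.2417  0.3679 -0.0067] a [-0.0009 -0.0045  0.5837] |d| 0.4403 deg 33.4
```

```bash
python3 -m handwheel '[{"dx":-0.03,"dy":0.045,"dz":-0.007,"ax":0,"ay":0,"az":0.07},{"dx":-0.06,"dy":0.09,"dz":-0.007,"ax":0,"ay":0,"az":0.14},{"dx":-0.09,"dy":0.14,"dz":-0.007,"ax":0,"ay":0,"az":0.21},{"dx":-0.12,"dy":0.185,"dz":-0.007,"ax":0,"ay":0,"az":0.28},{"dx":-0.15,"dy":0.23,"dz":-0.007,"ax":0,"ay":0,"az":0.35}]'
python3 - <<'E'
from h import *
from plant import manip
s=manip.state()
delta(s,(.56,-.06,.28),Rt((0,0,-1),0))
E
```

```text
time: 5.15
tool_pos: [0.5594, 0.1037, 0.2769]
tool_rot: [0.0, 0.993, 0.115, 0.0]
contact_force: [0.8, -0.8, -1.5]
gripper_width: 0.447
t5.15 d [-0.037   0.1595 -0.0031] a [ 1.000e-04 -3.000e-04  2.314e-01] |d| 0.1637 deg 13.3
```

```bash
python3 -m handwheel '[{"dx":-0.015,"dy":0.06,"dz":0,"ax":0,"ay":0,"az":0.1},{"dx":-0.03,"dy":0.12,"dz":0,"ax":0,"ay":0,"az":0.2},{"dx":-0.037,"dy":0.155,"dz":0,"ax":0,"ay":0,"az":0.23},{"dx":-0.037,"dy":0.155,"dz":0,"ax":0,"ay":0,"az":0.23},{"dx":-0.037,"dy":0.155,"dz":0,"ax":0,"ay":0,"az":0.23}]'
python3 - <<'E'
from h import *
from plant import manip
print(abs(manip.state()["joint_vel"]).max())
f=manip.grab_frame("wrist"); cv2.imwrite("pics/wrist5.png",f["image"]); np.savez("wrist5.npz",**f)
print(f["xyz"])
crop(f["image"],220,0,480,200,3,"w5.png")
f=manip.grab_frame("scene");np.savez("scene5.npz",**f);crop(f["image"],250,110,400,290,4,"s5.png")
E
```

```text
time: 5.78
tool_pos: [0.5598, -0.0535, 0.2765]
tool_rot: [-0.0, 1.0, 0.002, -0.0]
contact_force: [0.6, 0.6, -1.9]
gripper_width: 0.45
0.020559941439304612
[0.55991432 0.02301832 0.41902866]
```

View pics/wrist5.png

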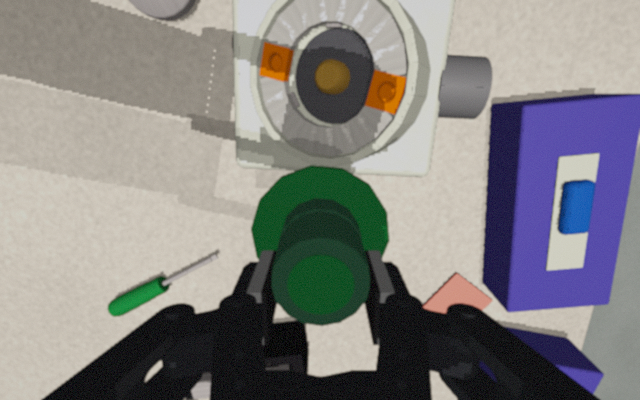

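View pics/w5.png

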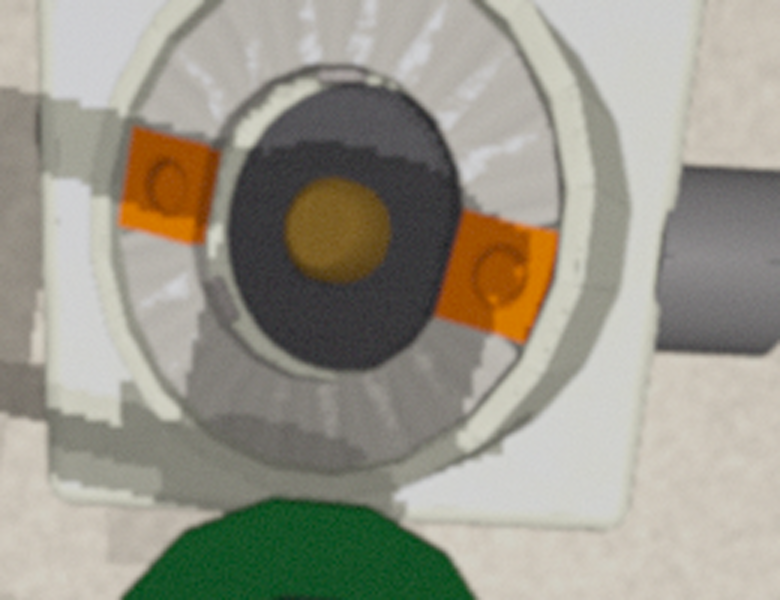

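View pics/s5.png

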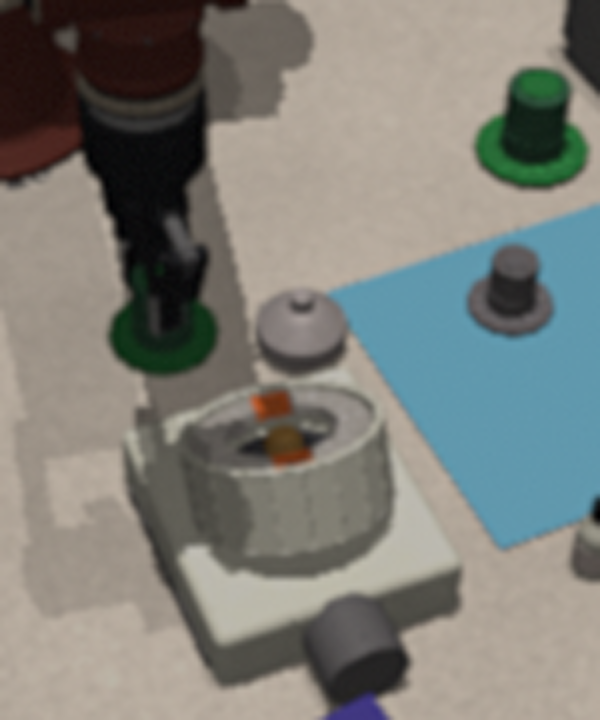

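```bash
cat > fit.py <<'E'
from h import *
from scipy.optimize import least_squares
F={k:dict(np.load(k+".npz")) for k in("top0","scene5","wrist5")}
obs=[("wrist5",0,275,61.7),("wrist5",1,386.7,90.7),("top0",0,317.1,193.9),("top0",1,324.3,166.0),("scene5",0,318,211),
     ("wrist5",2,332.3,76.7),("top0",2,320.7,179.7),("scene5",2,321.2,219)]
def pose(p):
    az=np.radians(p[3]); n=np.array([np.sin(np.radians(25))*np.cos(az),np.sin(np.radians(25))*np.sin(az),np.cos(np.radians(25))])
    h=np.array([np.cos(p[4]),np.sin(p[4]),0]); h-=n*(h@n); h/=np.linalg.norm(h); return np.array(p[:3]),n,h
def pt(p,k):
    c,n,h=pose(p); return c+(0.052*h if k==1 else -0.052*h if k==0 else -.003*n)
def res(p,ks=F.keys()):
    r=[]
    for f,k,u,v in obs:
        if f in ks: r+=list((proj(F[f],pt(p,k))[0]-[u,v])*(0.4 if k==2 else 1)*{"wrist5":1,"top0":3.4,"scene5":3}[f]/1.14)
    r.append((p[3]-178)*.5); r.append((p[2]-.1181)*300) 
    return np.array(r)
p0=[.56,.0375,.118,178,-.27]
for ks in (list(F),["wrist5"],["top0"],["scene5","top0"]):
    s=least_squares(res,p0,args=(ks,)); print(ks,s.x.round(4),s.fun.round(1),"floor",(s.x[:3]-.02*pose(s.x)[1]).round(4))
E
python3 fit.py
```

```text
['top0', 'scene5', 'wrist5'] [ 5.662000e-01  3.680000e-02  1.130000e-01  1.779927e+02 -2.244000e-01] [ 0.6  0.6 -0.9  1.  -0.7 -1.1 -1.6 -0.7 -0.5 -0.8 -1.2 -0.1 -0.5 -0.1
 -0.4 -0.1 -0.  -1.5] floor [0.5746 0.0365 0.0948]
['wrist5'] [ 5.66300e-01  3.72000e-02  1.17600e-01  1.77977e+02 -2.19400e-01] [ 0.1  0.   0.3  0.1 -1.1 -0.4 -0.  -0.1] floor [0.5747 0.037  0.0995]
['top0'] [ 5.64100e-01  3.55000e-02  1.18200e-01  1.78013e+02 -2.31500e-01] [ 0.  -0.1 -0.   0.1 -0.   0.2  0.   0. ] floor [0.5725 0.0352 0.1   ]
['scene5', 'top0'] [ 5.658000e-01  3.590000e-02  1.124000e-01  1.778604e+02 -2.385000e-01] [-0.6 -0.8 -0.1 -0.1 -0.7 -0.7 -0.2  0.  -0.8  0.  -0.1 -1.7] floor [0.5742 0.0356 0.0943]
```

```bash
python3 - <<'E'
from h import *
from plant import manip
s=manip.state(); T=toolR(s); f=dict(np.load("wrist5.npz"))
for dz in (.025,.03,.034):
    for p in [(0,-.036,dz),(0,-.036,dz-.005),(.036,0,dz),(-.036,0,dz),(0,0,dz-.054)]:
        print(dz,p,proj(f,s["tool_pos"]+T.apply(p)).round(1))
print("tcp",proj(f,s["tool_pos"]))
W=cloud(f); im=f["image"].astype(int); g=(im[...,1]>1.25*im[...,2])&(im[...,1]>1.25*im[...,0])
P=W[g&(W[...,2]>.2)]; L=T.inv().apply(P-s["tool_pos"])
print(np.percentile(L,[1,5,50,95,99],axis=0).round(4))
fl=L[(L[:,2]>.015)];print(len(fl),fl.min(0),fl.max(0),np.median(fl[:,2]))
tp=L[L[:,2]<-.015];print("top",len(tp),tp.min(0),tp.max(0),np.median(tp,axis=0))
n=np.array([-.4224,.0147,.9063]);Fl=np.array([.5742,.0365,.099])
Rw=Rt(-n,0)
delta(s,Fl+(.13)*n,Rw); delta(s,Fl+.075*n,Rw)
E
```

```text
0.025 (0, -0.036, 0.025) [[319.4 176.7]]
0.025 (0, -0.036, 0.02) [[319.3 179.1]]
0.025 (0.036, 0, 0.025) [[387.1 242.5]]
0.025 (-0.036, 0, 0.025) [[251.9 242.7]]
0.025 (0, 0, -0.028999999999999998) [[319.3 301.3]]
0.03 (0, -0.036, 0.03) [[319.4 174.5]]
0.03 (0, -0.036, 0.024999999999999998) [[319.4 176.7]]
0.03 (0.036, 0, 0.03) [[385.4 238.7]]
0.03 (-0.036, 0, 0.03) [[253.7 238.9]]
0.03 (0, 0, -0.024) [[319.3 294. ]]
0.034 (0, -0.036, 0.034) [[319.4 172.8]]
0.034 (0, -0.036, 0.029) [[319.4 174.9]]
0.034 (0.036, 0, 0.034) [[384.  235.8]]
0.034 (-0.036, 0, 0.034) [[255. 236.]]
0.034 (0, 0, -0.019999999999999997) [[319.3 288.5]]
tcp [[319.42001154 265.0743219 ]]
[[-0.0479 -0.0392 -0.0816]
 [-0.0288 -0.0343 -0.0606]
 [ 0.0003 -0.0154 -0.0199]
 [ 0.029   0.0061  0.0247]
 [ 0.0476  0.0106  0.0252]]
6243 [-0.03544158 -0.04136358  0.01501444] [0.03581924 0.0079981  0.02905631] 0.023942406954249908
top 8719 [-0.06056856 -0.0253675  -0.08872678] [ 0.0617634   0.01333721 -0.01502107] [ 0.00029597 -0.00985903 -0.02541717]
t5.88 d [-0.0402 -0.0914  0.0597] a [-0.0174  0.436   0.0014] |d| 0.1163 deg 25.0
t5.88 d [-0.0169 -0.0905  0.1095] a [-0.0174  0.436   0.0014] |d| 0.1431 deg 25.0
```

```bash
cat > tgt.py <<'E'
from h import *
from plant import manip
import sys
n=np.array([-.4224,.0147,.9063]);n/=np.linalg.norm(n);Fl=np.array([.5742,.0365,.099])
Rw=Rt(-n,0)
off=np.array([0,-.0035,.029])
s=manip.state()
cap=s["tool_pos"]+toolR(s).apply(off)
N=Rw.as_matrix(); rel=N.T@(cap-Fl)
print("cap rel drum (tool x,y; height)",rel[0].round(4),rel[1].round(4),-rel[2].round(4),"angle",np.degrees((toolR(s).inv()*Rw).magnitude()).round(2),"F",s["contact_force"].round(1),s["gripper_width"].round(3))
for h in map(float,sys.argv[1:]):
    delta(s,Fl+h*n-Rw.apply(off),Rw)
E
python3 tgt.py .1 .06
```

```text
Traceback (most recent call last):
  File "tgt.py", line 10, in <module>
    print("cap rel drum (tool x,y; height)",rel[0].round(4),rel[1].round(4),-rel[2].round(4),"angle",np.degrees((toolR(s).inv()*Rw).magnitude()).round(2),"F",s["contact_force"].round(1),s["gripper_width"].round(3))
                                                                                                                                                                                          ^^^^^^^^^^^^^^^^^^^^^^^^
AttributeError: 'float' object has no attribute 'round'
```

```bash
sed -i 's/s\["gripper_width"\].round(3)/round(s["gripper_width"],3)/; s/np.degrees((toolR(s).inv()\*Rw).magnitude()).round(2)/round(float(np.degrees((toolR(s).inv()*Rw).magnitude())),2)/' tgt.py; python3 tgt.py .1 .06
```

```text
cap rel drum (tool x,y; height) 0.0492 0.0882 0.1393 angle 25.0 F [ 0.6 -0.9 -2. ] 0.446
t5.88 d [-0.0398 -0.0879  0.0605] a [-0.0174  0.436   0.0014] |d| 0.1139 deg 25.0
t5.88 d [-0.0229 -0.0872  0.0968] a [-0.0174  0.436   0.0014] |d| 0.1323 deg 25.0
```

```bash
python3 -m handwheel '[{"dx":-0.02,"dy":-0.03,"dz":0,"ax":-0.006,"ay":0.14,"az":0},{"dx":-0.04,"dy":-0.06,"dz":0.02,"ax":-0.012,"ay":0.29,"az":0},{"dx":-0.04,"dy":-0.088,"dz":0.06,"ax":-0.0174,"ay":0.436,"az":0.001},{"dx":-0.032,"dy":-0.088,"dz":0.078,"ax":-0.0174,"ay":0.436,"az":0.001},{"dx":-0.032,"dy":-0.088,"dz":0.078,"ax":-0.0174,"ay":0.436,"az":0.001}]'
python3 - <<'E'
from h import *
from plant import manip
f=manip.grab_frame("scene");np.savez("scene6.npz",**f);crop(f["image"],260,130,390,270,5,"s6.png")
f=manip.grab_frame("wrist");np.savez("wrist6.npz",**f);cv2.imwrite("pics/wrist6.png",f["image"])
E
python3 tgt.py .05 .035 .0
```

```text
time: 6.5
tool_pos: [0.5259, 0.0355, 0.1957]
tool_rot: [0.008, 0.977, 0.002, 0.214]
contact_force: [0.4, 0.1, -1.4]
gripper_width: 0.444
cap rel drum (tool x,y; height) 0.0016 0.0003 0.0821 angle 0.14 F [ 0.2 -0.2 -1. ] 0.451
t6.60 d [-0.0016 -0.0003  0.0321] a [ 0.0006 -0.0023  0.0001] |d| 0.0321 deg 0.1
t6.60 d [-0.0017 -0.0003  0.0471] a [ 0.0006 -0.0023  0.0001] |d| 0.0471 deg 0.1
t6.60 d [-0.0017 -0.0003  0.0821] a [ 0.0006 -0.0023  0.0001] |d| 0.0821 deg 0.1
```

View pics/s6.png

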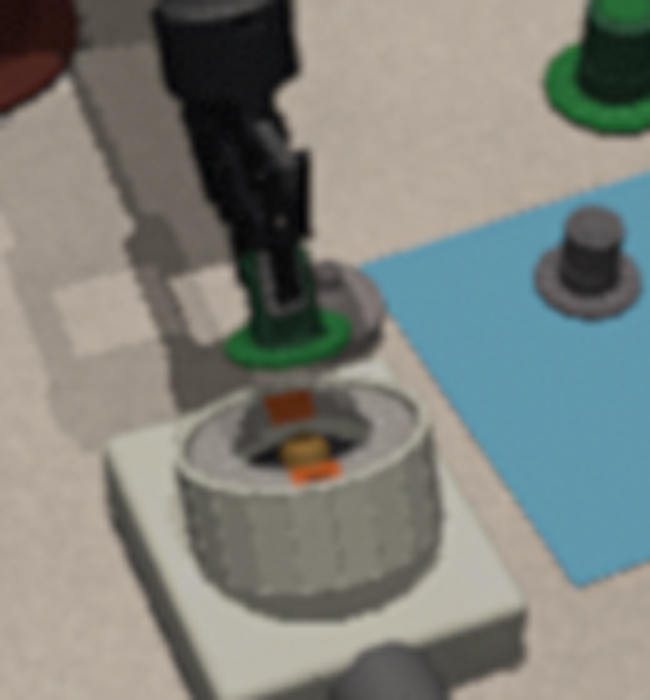

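View pics/wrist6.png

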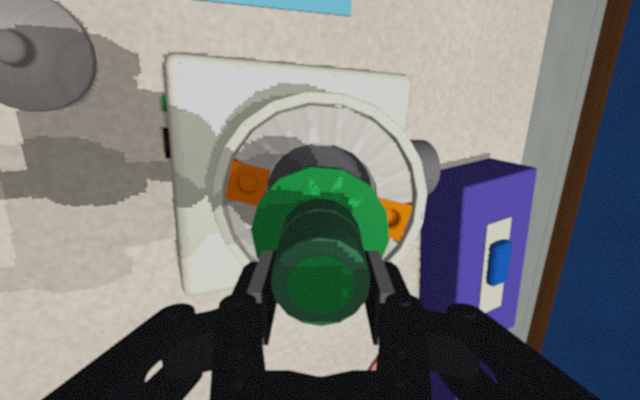

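```bash
python3 - <<'E'
from h import *
from plant import manip
f=dict(np.load("wrist6.npz")); crop(f["image"],200,80,440,290,3,"w6.png")
n=np.array([-.4224,.0147,.9063]);Fl=np.array([.5742,.0365,.099]);C=Fl+.02*n
for ps in(-.22,-.23):
    h=np.array([np.cos(ps),np.sin(ps),0]);h-=n*(h@n);h/=np.linalg.norm(h)
    print(proj(f,[C-.052*h,C+.052*h,C]).round(1))
s=manip.state();T=toolR(s)
x,y=T.apply([1,0,0]),T.apply([0,1,0])
a=np.linspace(0,2*np.pi,9)[:-1]
print(proj(f,np.array([Fl+.024*n+.074*(np.cos(t)*x+np.sin(t)*y) for t in a])).round(1))
E
```

```text
[[247.7 184.4]
 [389.8 218. ]
 [319.8 201.4]]
[[247.8 183.6]
 [389.5 218.7]
 [319.8 201.4]]
[[425.7 203.3]
 [390.  270.2]
 [319.8 295.4]
 [249.6 269.9]
 [214.1 203. ]
 [239.8 126.8]
 [319.9  92.1]
 [400.  127. ]]
```

View pics/w6.png

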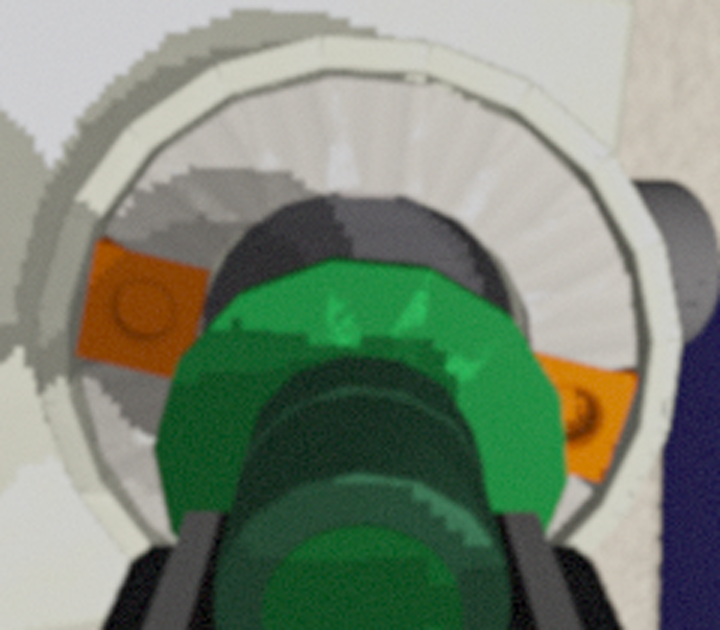

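The predicted hole and rim pixels match to within about 1 to 2 px, i.e. about 1 mm (left hole (248,182), rim top (320,92)). I'll insert in steps while watching the force.

```bash
python3 -m handwheel '[{"dx":-0.0015,"dy":0,"dz":0.02,"ax":0,"ay":-0.002,"az":0},{"dx":-0.0015,"dy":0,"dz":0.04,"ax":0,"ay":-0.002,"az":0},{"dx":-0.0015,"dy":0,"dz":0.052,"ax":0,"ay":-0.002,"az":0},{"dx":-0.0015,"dy":0,"dz":0.052,"ax":0,"ay":-0.002,"az":0}]'
python3 tgt.py .02 0
python3 - <<'E'
from h import *
from plant import manip
f=manip.grab_frame("scene");crop(f["image"],260,130,390,270,5,"s7.png")
f=manip.grab_frame("wrist");crop(f["image"],200,80,440,290,3,"w7.png")
E
```

```text
time: 7.1
tool_pos: [0.5489, 0.0329, 0.1509]
tool_rot: [0.008, 0.977, 0.001, 0.215]
contact_force: [-0.2, -0.5, -1.9]
gripper_width: 0.446
cap rel drum (tool x,y; height) -0.0011 0.0009 0.0287 angle 0.16 F [-0.2 -0.5 -1.9] 0.446
t7.10 d [ 0.0011 -0.0009  0.0087] a [ 0.0009  0.0024 -0.0011] |d| 0.0088 deg 0.2
t7.10 d [ 0.0011 -0.0009  0.0287] a [ 0.0009  0.0024 -0.0011] |d| 0.0287 deg 0.2
```

View pics/s7.png

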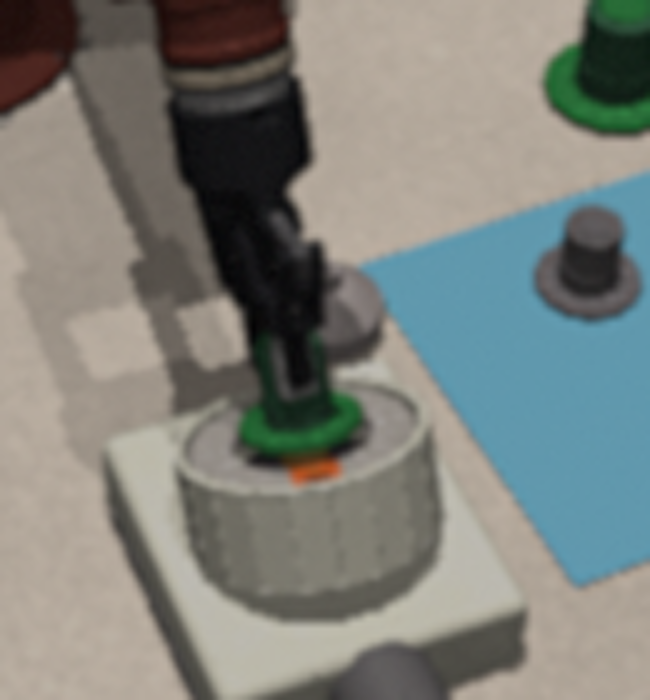

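View pics/w7.png

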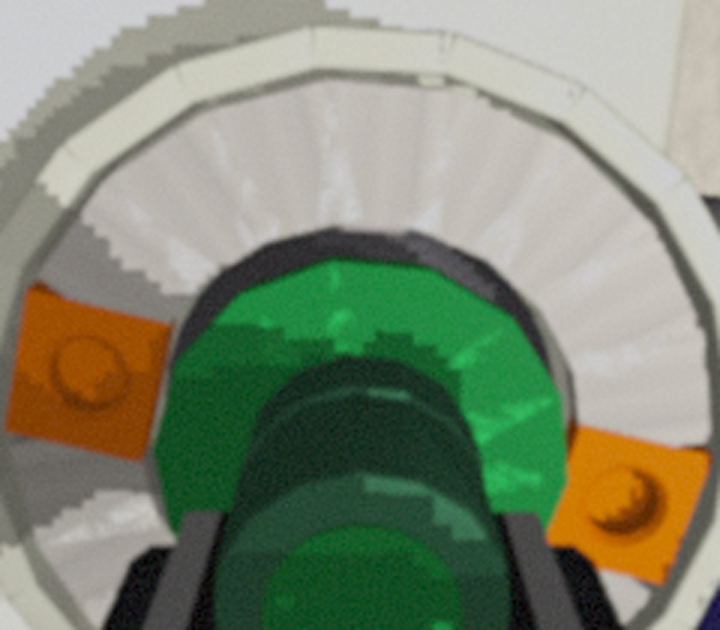

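The hole midpoint at (358,436) lines up with the flange centre at x≈362. Pushing on.

```bash
python3 -m handwheel '[{"dx":0.0008,"dy":-0.0005,"dz":0.006,"ax":0,"ay":0.002,"az":0},{"dx":0.0008,"dy":-0.0005,"dz":0.012,"ax":0,"ay":0.002,"az":0},{"dx":0.0008,"dy":-0.0005,"dz":0.018,"ax":0,"ay":0.002,"az":0}]'
python3 tgt.py 0
```

```text
time: 7.58
tool_pos: [0.5567, 0.0333, 0.1342]
tool_rot: [0.008, 0.976, 0.001, 0.216]
contact_force: [-0.1, 0.3, -1.9]
gripper_width: 0.448
cap rel drum (tool x,y; height) -0.001 0.0003 0.0102 angle 0.07 F [-0.1  0.3 -1.9] 0.448
t7.58 d [ 0.001  -0.0003  0.0102] a [ 0.0011  0.0001 -0.0007] |d| 0.0103 deg 0.1
```

```bash
python3 -m handwheel '[{"dx":0.0005,"dy":0,"dz":0.004,"ax":0,"ay":0,"az":0},{"dx":0.0005,"dy":0,"dz":0.008,"ax":0,"ay":0,"az":0},{"dx":0.0005,"dy":0,"dz":0.011,"ax":0,"ay":0,"az":0}]'
python3 tgt.py 0
```

```text
time: 7.95
tool_pos: [0.561, 0.0332, 0.1265]
tool_rot: [0.008, 0.977, 0.002, 0.214]
contact_force: [-38.1, -1.3, 35.1]
gripper_width: 0.45
cap rel drum (tool x,y; height) -0.0005 0.0003 0.0014 angle 0.24 F [-38.1  -1.3  35.1] 0.45
t7.95 d [ 0.0004 -0.0002  0.0014] a [ 0.0009  0.0041 -0.    ] |d| 0.0015 deg 0.2
```

```bash
python3 -m handwheel '[{"dx":-0.001,"dy":0,"dz":-0.0015,"ax":0,"ay":0,"az":0},{"dx":-0.001,"dy":0,"dz":-0.0015,"ax":0,"ay":0,"az":0}]'
python3 tgt.py 0
python3 - <<'E'
from h import *
from plant import manip
f=manip.grab_frame("scene");crop(f["image"],260,130,390,270,5,"s8.png")
f=manip.grab_frame("wrist");crop(f["image"],200,80,440,290,3,"w8.png")
E
```

```text
time: 8.2
tool_pos: [0.5606, 0.0332, 0.1265]
tool_rot: [0.008, 0.976, 0.001, 0.217]
contact_force: [-3.4, 0.5, 3.4]
gripper_width: 0.445
cap rel drum (tool x,y; height) -0.0008 0.0003 0.0016 angle 0.09 F [-3.4  0.5  3.4] 0.445
t8.20 d [ 0.0008 -0.0002  0.0016] a [ 0.0008 -0.001  -0.0009] |d| 0.0018 deg 0.1
```

View pics/s8.png

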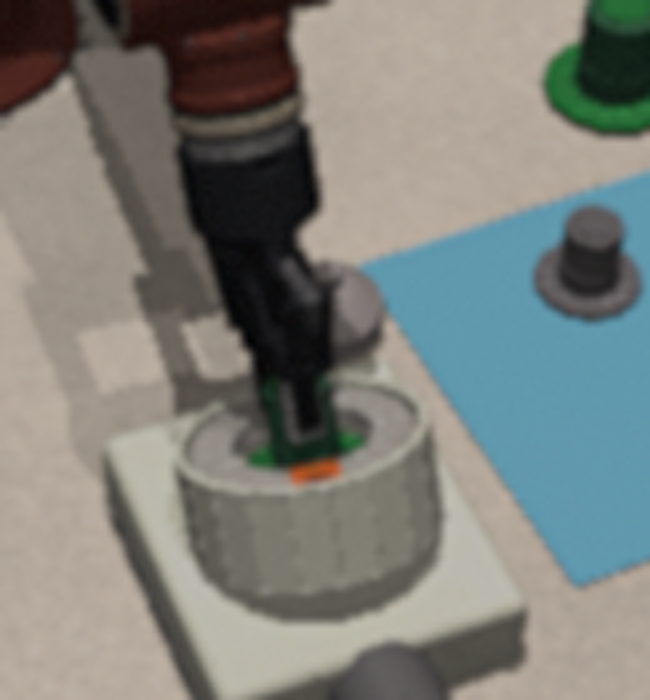

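View pics/w8.png

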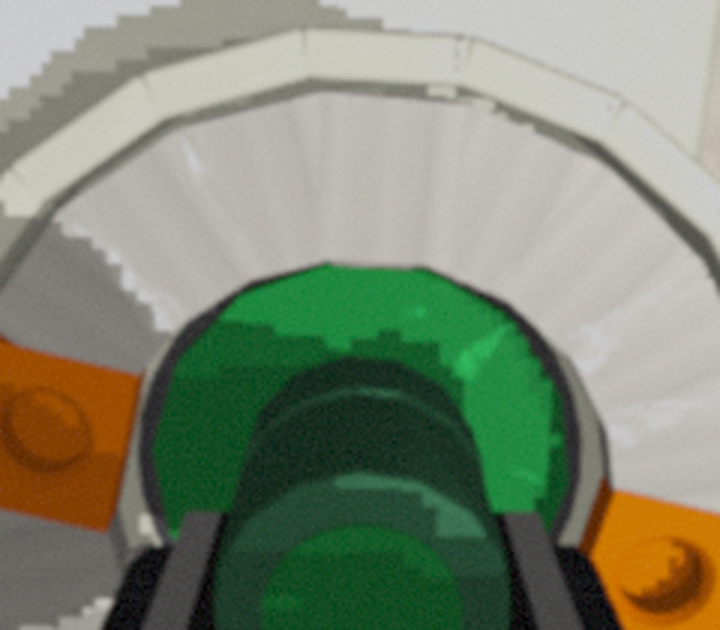

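The green flange now sits inside the ring well. I'll release and back out along the axis.

```bash
python3 -m handwheel '[{"dx":0,"dy":0,"dz":0,"ax":0,"ay":0,"az":0},{"dx":0,"dy":0,"dz":0,"ax":0,"ay":0,"az":0},{"dx":0,"dy":0,"dz":-0.02,"ax":0,"ay":0,"az":0},{"dx":0,"dy":0,"dz":-0.06,"ax":0,"ay":0,"az":0},{"dx":0,"dy":0,"dz":-0.10,"ax":0,"ay":0,"az":0}]' 60
python3 - <<'E'
from h import *
from plant import manip
f=manip.grab_frame("scene");crop(f["image"],260,130,390,270,5,"s9.png");np.savez("scene9.npz",**f)
f=manip.grab_frame("wrist");crop(f["image"],180,50,460,330,2.5,"w9.png");np.savez("wrist9.npz",**f)
s=manip.state(); print(s["joint_pos"].round(3))
n=np.array([-.4224,.0147,.9063]);Fl=np.array([.5742,.0365,.099])
W=cloud(f); im=f["image"].astype(int); g=(im[...,1]>1.25*im[...,2])&(im[...,1]>1.25*im[...,0])
P=W[g]; P=P[np.linalg.norm(P-Fl,axis=1)<.08]; h=(P-Fl)@n
print(len(P),np.histogram(h,bins=np.arange(-.01,.07,.004)))
t=P[h>.05];print("hub top",t.mean(0),((t.mean(0)-Fl)-n*.054).round(4))
delta(s,(.462,-.322,.26),Rt((0,0,-1),-81))
E
```

```text
time: 8.93
tool_pos: [0.5173, 0.0348, 0.2167]
tool_rot: [0.008, 0.976, 0.001, 0.216]
contact_force: [0.5, -0.5, -0.0]
gripper_width: 0.769
[-0.088 -0.51   2.146  0.025  1.059 -0.098]
6094 (array([   0,    0,   55,  986, 2062,   43,   41,   45,   80,   49,   42,
         47,   48,   52,   50,  115, 2377,    2,    0]), array([-0.01 , -0.006, -0.002,  0.002,  0.006,  0.01 ,  0.014,  0.018,
        0.022,  0.026,  0.03 ,  0.034,  0.038,  0.042,  0.046,  0.05 ,
        0.054,  0.058,  0.062,  0.066]))
hub top [0.55031149 0.04055127 0.14915464] [-0.0011  0.0033  0.0012]
t9.03 d [-0.0382  0.3573 -0.0531] a [-0.3007 -0.3811  1.3911] |d| 0.3633 deg 84.4
```

View pics/s9.png

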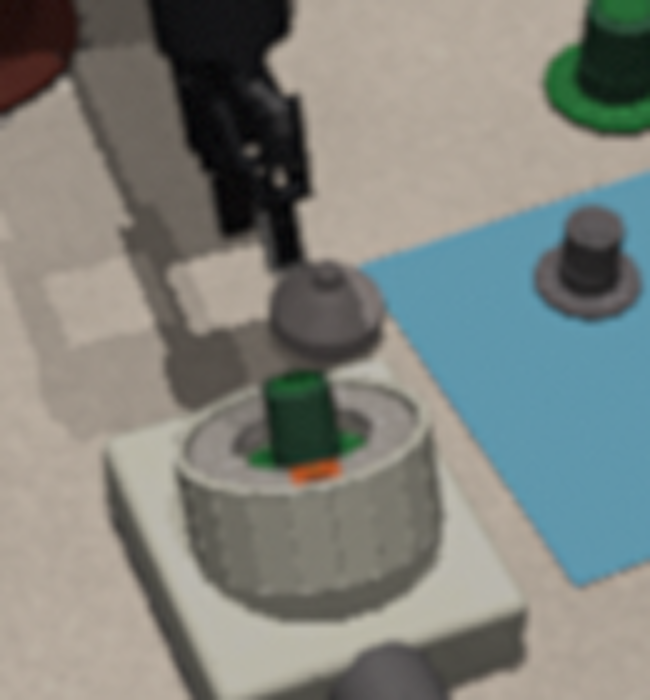

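View pics/w9.png

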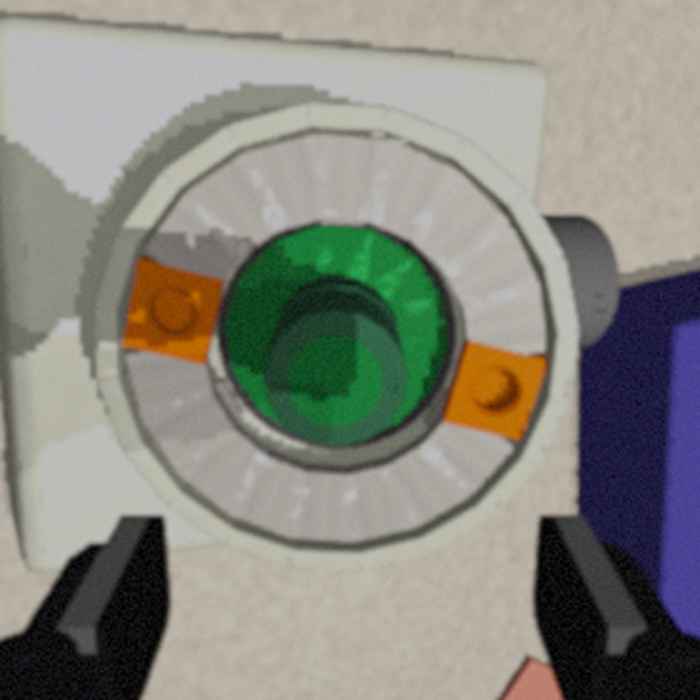

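The cap looks home: its flange top sits about 6–7 mm above my floor estimate, against 5 mm expected, and the hub is centred. The holes in this view are at full-frame (250,174) and (378,205.2). I'll refine the ring pose from these.

```bash
cat >> fit.py <<'E'
print("---")
F["wrist9"]=dict(np.load("wrist9.npz"))
obs2=[("wrist9",0,250,174),("wrist9",1,378,205.2)]
def r2(p): 
    r=[]
    for f,k,u,v in obs2: r+=list(proj(F[f],pt(p,k))[0]-[u,v])
    return np.array(r+[p[3]-178])
s=least_squares(r2,p0); print(s.x.round(4),s.fun.round(2))
def r3(p): return np.r_[r2(p),res(p)]
s=least_squares(r3,p0); print(s.x.round(4),s.fun.round(2))
E
python3 fit.py | sed -n '/---/,$p'
```

```text
---
[ 5.666e-01  3.680e-02  1.155e-01  1.780e+02 -2.278e-01] [ 0.  0. -0. -0.  0.]
[ 5.665000e-01  3.670000e-02  1.145000e-01  1.779325e+02 -2.255000e-01] [-0.51  0.08 -0.85 -0.36 -0.07  0.82  0.61 -0.22  1.22 -0.65 -1.58 -1.36
 -1.31 -0.42 -1.47 -1.02 -0.04 -0.45 -0.35 -0.39 -0.36 -0.03 -1.09]
```

```bash
python3 - <<'E'
from h import *
from plant import manip
s=manip.state()
delta(s,(.50,-.12,.27),Rt((0,0,-1),5))
delta(s,(.450,-.405,.27),Rt((0,0,-1),9))
E
```

```text
t9.03 d [ 0.0017  0.1555 -0.049 ] a [ 0.0368 -0.445  -0.0832] |d| 0.163 deg 26.0
t9.03 d [-0.0452  0.4405 -0.0659] a [ 0.0523 -0.4438 -0.1519] |d| 0.4477 deg 27.0
```

```bash
python3 -m handwheel '[{"dx":0.0,"dy":0.03,"dz":-0.04,"ax":0.01,"ay":-0.12,"az":-0.03},{"dx":0.0,"dy":0.09,"dz":-0.055,"ax":0.02,"ay":-0.26,"az":-0.06},{"dx":0.0,"dy":0.15,"dz":-0.055,"ax":0.04,"ay":-0.44,"az":-0.1},{"dx":-0.005,"dy":0.21,"dz":-0.058,"ax":0.05,"ay":-0.444,"az":-0.15},{"dx":-0.015,"dy":0.27,"dz":-0.06,"ax":0.052,"ay":-0.444,"az":-0.15}]' 60
python3 - <<'E'
from h import *
from plant import manip
s=manip.state()
delta(s,(.450,-.405,.27),Rt((0,0,-1),9))
E
```

```text
time: 9.65
tool_pos: [0.479, -0.2366, 0.2674]
tool_rot: [-0.001, 0.997, 0.078, -0.006]
contact_force: [1.2, -0.1, -0.1]
gripper_width: 0.763
t9.65 d [-0.0549  0.1619 -0.0026] a [-0.0036  0.0108 -0.0012] |d| 0.1709 deg 0.7
```

```bash
python3 -m handwheel '[{"dx":-0.02,"dy":0.06,"dz":0,"ax":0,"ay":0.003,"az":0},{"dx":-0.04,"dy":0.12,"dz":0,"ax":0,"ay":0.003,"az":0},{"dx":-0.055,"dy":0.16,"dz":0,"ax":0,"ay":0.003,"az":0},{"dx":-0.055,"dy":0.16,"dz":0,"ax":0,"ay":0.003,"az":0},{"dx":-0.055,"dy":0.16,"dz":0,"ax":0,"ay":0.003,"az":0}]' 60
python3 - <<'E'
from h import *
from plant import manip
s=manip.state()
print(s["tool_pos"],toolR(s).as_matrix().round(3).tolist())
f=manip.grab_frame("wrist");cv2.imwrite("pics/w10.png",f["image"]);np.savez("wrist10.npz",**f)
f=manip.grab_frame("top");np.savez("top10.npz",**f)
print(f["xyz"])
E
```

```text
time: 10.28
tool_pos: [0.4491, -0.4006, 0.2679]
tool_rot: [-0.002, 0.997, 0.077, -0.004]
contact_force: [0.4, 0.6, 0.1]
gripper_width: 0.765
[ 0.44912016 -0.40056619  0.26788504] [[0.988, 0.154, -0.008], [0.154, -0.988, 0.003], [-0.007, -0.004, -1.0]]
[0.28394009 0.05695093 1.50810429]
```

View pics/w10.png

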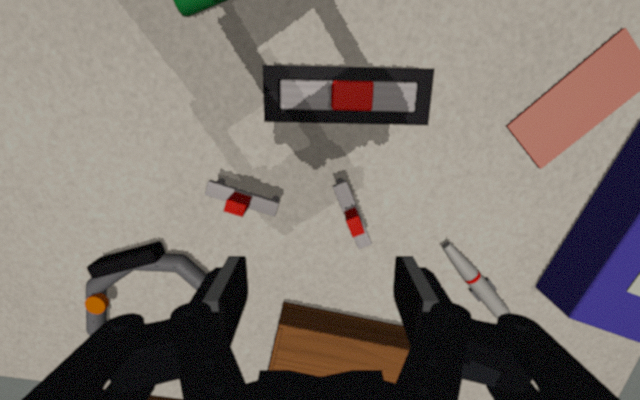

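```bash
python3 - <<'E'
from h import *
f=dict(np.load("wrist10.npz")); crop(f["image"],250,50,450,140,4,"w10c.png")
W=cloud(f); im=f["image"].astype(int); b,g,r=im[...,0],im[...,1],im[...,2]
near=(abs(W[...,0]-.462)<.09)&(abs(W[...,1]+.322)<.05)
red=near&(r>90)&(r>2*b)&(r>2*g)
T=W[red&(W[...,2]>.128)];print("red",np.median(W[red][:,2]),cv2.minAreaRect((T[:,:2]*1000).astype(np.float32)),len(T))
bar=near&(W[...,2]>.078)&(W[...,2]<.095)&(r>60); T=W[bar]; print("bar",np.median(T[:,2]),cv2.minAreaRect((T[:,:2]*1000).astype(np.float32)),len(T), )
d=T[:,:2]-T[:,:2].mean(0);u=np.linalg.svd(d,full_matrices=False)[2][0];print("bar az",np.degrees(np.arctan2(u[1],u[0])))
bl=(abs(W[...,0]-.462)<.12)&(abs(W[...,1]+.322)<.07)&(W[...,2]>.062)&(W[...,2]<.078); T=W[bl];print("block",np.median(T[:,2]),cv2.minAreaRect((T[:,:2]*1000).astype(np.float32)),len(T))
E
```

```text
red 0.13378102825624844 ((461.37677001953125, -322.4938659667969), (30.9835262298584, 21.484928131103516), 8.681624412536621) 1143
bar 0.08384391524540469 ((462.171875, -322.4944763183594), (123.75244903564453, 25.9801082611084), 7.785427093505859) 2725
bar az 7.648069398588595
block 0.06990697664693163 ((461.9593505859375, -322.6260986328125), (160.40402221679688, 52.16537857055664), 7.660767555236816) 5635
```

View pics/w10c.png

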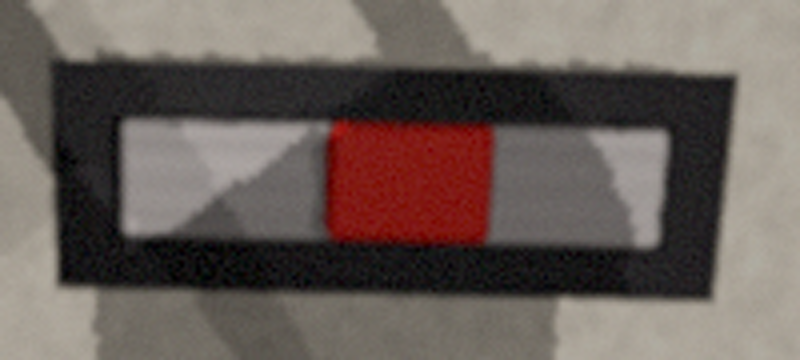

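The wrist cloud gives the spanner centre at (0.4618, −0.3225), bar azimuth 7.7°, handle top at 0.134, bar top at 0.084 and block 160×52. All of these match the given sizes. Next I'll move above it.

```bash
python3 - <<'E'
from h import *
from plant import manip
s=manip.state()
delta(s,(.4618,-.3225,.18),Rt((0,0,-1),7.7))
delta(s,(.4618,-.3225,.089),Rt((0,0,-1),7.7))
E
```

```text
t10.38 d [ 0.0248 -0.0743  0.0886] a [-0.0029  0.0071  0.0221] |d| 0.1183 deg 1.3
t10.38 d [ 0.0255 -0.074   0.1796] a [-0.0029  0.0071  0.0221] |d| 0.1959 deg 1.3
```

```bash
python3 -m handwheel '[{"dx":0.012,"dy":-0.035,"dz":0.03,"ax":-0.003,"ay":0.007,"az":0.022},{"dx":0.025,"dy":-0.0745,"dz":0.07,"ax":-0.003,"ay":0.007,"az":0.022},{"dx":0.025,"dy":-0.0745,"dz":0.09,"ax":-0.003,"ay":0.007,"az":0.022},{"dx":0.025,"dy":-0.0745,"dz":0.09,"ax":-0.003,"ay":0.007,"az":0.022}]' 60
python3 - <<'E'
from h import *
from plant import manip
s=manip.state()
delta(s,(.4618,-.3225,.089),Rt((0,0,-1),7.7))
f=manip.grab_frame("wrist");cv2.imwrite("pics/w11.png",f["image"])
E
```

```text
time: 10.88
tool_pos: [0.4611, -0.3221, 0.1774]
tool_rot: [-0.001, 0.998, 0.067, -0.001]
contact_force: [0.4, -0.5, 0.4]
gripper_width: 0.767
t10.88 d [0.0008 0.0007 0.0884] a [-0.0014  0.0022  0.0003] |d| 0.0884 deg 0.1
```

View pics/w11.png

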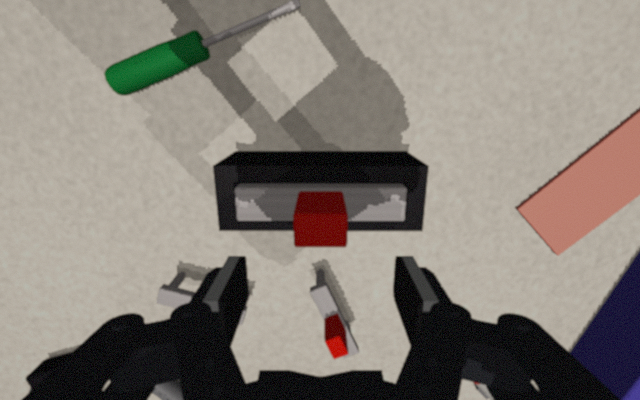

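The handle (320,220) is centred in the jaws. Descending.

```bash
python3 -m handwheel '[{"dx":0.0005,"dy":0.0005,"dz":0.03,"ax":-0.001,"ay":0.002,"az":0},{"dx":0.0005,"dy":0.0005,"dz":0.06,"ax":-0.001,"ay":0.002,"az":0},{"dx":0.0005,"dy":0.0005,"dz":0.088,"ax":-0.001,"ay":0.002,"az":0},{"dx":0.0005,"dy":0.0005,"dz":0.088,"ax":-0.001,"ay":0.002,"az":0},{"dx":0.0005,"dy":0.0005,"dz":0.088,"ax":-0.001,"ay":0.002,"az":0}]' 60
python3 -m handwheel '[{"dx":0,"dy":0,"dz":0,"ax":0,"ay":0,"az":0},{"dx":0,"dy":0,"dz":0,"ax":0,"ay":0,"az":0},{"dx":0,"dy":0,"dz":0,"ax":0,"ay":0,"az":0},{"dx":0,"dy":0,"dz":0,"ax":0,"ay":0,"az":0}]' 255
```

```text
time: 11.55
tool_pos: [0.4633, -0.3254, 0.0935]
tool_rot: [0.002, 0.998, 0.066, 0.002]
contact_force: [0.3, -0.3, 0.0]
gripper_width: 0.763
time: 12.05
tool_pos: [0.463, -0.3248, 0.0928]
tool_rot: [0.002, 0.998, 0.067, 0.002]
contact_force: [-0.6, 0.8, 6.2]
gripper_width: 0.371
```

```bash
python3 -m handwheel '[{"dx":0,"dy":0,"dz":-0.02,"ax":0,"ay":0,"az":0},{"dx":0,"dy":0,"dz":-0.06,"ax":0,"ay":0,"az":0},{"dx":0,"dy":0,"dz":-0.12,"ax":0,"ay":0,"az":0},{"dx":0,"dy":0,"dz":-0.17,"ax":0,"ay":0,"az":0},{"dx":0,"dy":0,"dz":-0.17,"ax":0,"ay":0,"az":0}]'
python3 - <<'E'
from h import *
from plant import manip
s=manip.state()
delta(s,(.500,-.20,.29),Rt((0,0,-1),0))
f=manip.grab_frame("wrist");cv2.imwrite("pics/w12.png",f["image"]);np.savez("wrist12.npz",**f)
s=manip.state();T=toolR(s);print(s["tool_pos"],T.as_matrix()[:,2])
W=cloud(f);im=f["image"].astype(int); b,g,r=im[...,0],im[...,1],im[...,2]
L=T.inv().apply((W-s["tool_pos"]).reshape(-1,3)).reshape(W.shape)
np.save("L12.npy",L)
m=(abs(L[...,0])<.08)&(abs(L[...,1])<.05)&(L[...,2]>.0)&(L[...,2]<.12)
mm=m&(L[...,2]<.03)&(L[...,2]>0.002)&(r>60)&(abs(r-b)<30)
P=L[mm];print(len(P),cv2.minAreaRect((P[:,:2]*1000).astype(np.float32)),np.median(P[:,2]))
f=manip.grab_frame("scene");cv2.imwrite("pics/s12.png",f["image"][80:320,60:360])
E
```

```text
time: 12.68
tool_pos: [0.4637, -0.3251, 0.2677]
tool_rot: [0.005, 0.998, 0.067, 0.005]
contact_force: [-0.4, -0.9, -2.9]
gripper_width: 0.366
t12.68 d [ 0.0528 -0.1189 -0.023 ] a [ 0.0092 -0.0097  0.1333] |d| 0.1322 deg 7.7
[ 0.46244509 -0.32406462  0.26364499] [ 0.00553452 -0.00425555 -0.99997563]
9684 ((1.6381149291992188, -1.813797950744629), (124.02462005615234, 26.488107681274414), 0.09281797707080841) 0.0052301279592462035
```

View pics/w12.png

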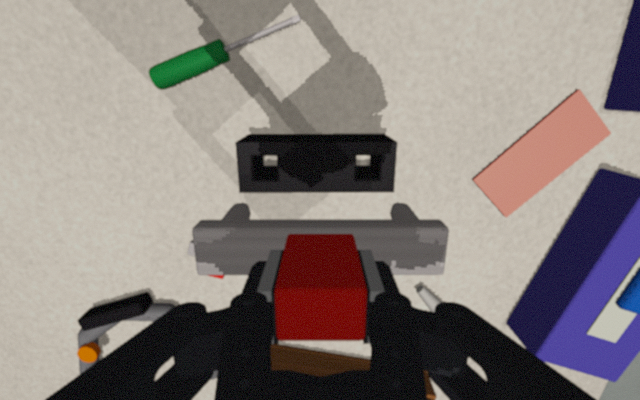

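View pics/s12.png

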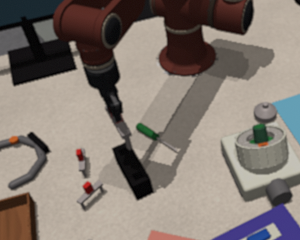

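The spanner is gripped squarely, with the bar spanning columns 195–446 (centre 320) and both legs visible. Now I'll work out the ring approach.

```bash
cat > tgt2.py <<'E'
from h import *
from plant import manip
import sys
n=np.array([-.4224,.0147,.9063]);n/=np.linalg.norm(n);C=np.array([.5665,.0368,.116])
psi=-.2265
def Rring(th):  # ring angle th clockwise from above
    h=np.array([np.cos(psi),np.sin(psi),0]);h-=n*(h@n);h/=np.linalg.norm(h)
    return Rt(-n,xdir=R.from_rotvec(-th*n).apply(h))
off=np.array([0.0003,-.0025,.078])
if __name__=="__main__":
    th=float(sys.argv[1]); Rw=Rring(th)
    s=manip.state()
    o=s["tool_pos"]+toolR(s).apply(off)
    rel=Rw.as_matrix().T@(o-C)
    print("spanner rel ring (x,y along tool; height)",rel[0].round(4),rel[1].round(4),-rel[2].round(4),"err",(toolR(s).inv()*Rw).as_rotvec().round(4),"F",s["contact_force"].round(1),"Faxis",round(float(s["contact_force"]@n),1),"T",s["ft_torque"].round(2),"w",round(s["gripper_width"],3),"j",s["joint_pos"].round(2))
    for h in map(float,sys.argv[2:]):
        delta(s,C+h*n-Rw.apply(off),Rw)
E
python3 tgt2.py 0 .12 .06
```

```text
spanner rel ring (x,y along tool; height) 0.0214 0.3646 0.0995 err [0.0103 0.4368 0.3732] F [-0.5 -0.3 -3.3] Faxis -2.8 T [0.03 0.02 0.02] w 0.367 j [-0.74 -0.11  1.72  0.    1.53 -0.88]
t12.78 d [ 0.0683 -0.3546 -0.0346] a [0.0103 0.4368 0.3732] |d| 0.3628 deg 32.9
t12.78 d [ 0.0932 -0.3505  0.0198] a [0.0103 0.4368 0.3732] |d| 0.3632 deg 32.9
```

```bash
python3 -m handwheel '[{"dx":0.01,"dy":-0.05,"dz":-0.04,"ax":0,"ay":0.08,"az":0.07},{"dx":0.02,"dy":-0.11,"dz":-0.05,"ax":0.002,"ay":0.17,"az":0.14},{"dx":0.03,"dy":-0.17,"dz":-0.05,"ax":0.004,"ay":0.26,"az":0.22},{"dx":0.04,"dy":-0.23,"dz":-0.05,"ax":0.006,"ay":0.35,"az":0.3},{"dx":0.05,"dy":-0.29,"dz":-0.05,"ax":0.01,"ay":0.437,"az":0.373}]'
python3 tgt2.py 0 .12 .05
```

```text
time: 13.4
tool_pos: [0.4713, -0.0278, 0.3066]
tool_rot: [-0.02, 0.969, -0.122, 0.214]
contact_force: [0.5, 0.4, -2.6]
gripper_width: 0.365
spanner rel ring (x,y along tool; height) 0.0108 0.0647 0.134 err [ 0.0001  0.0026 -0.0043] F [ 0.5  0.4 -2.6] Faxis -2.6 T [0.07 0.34 0.02] w 0.365 j [-0.28 -0.69  2.11  0.11  1.29 -0.04]
t13.40 d [-0.0112 -0.0646  0.0141] a [ 0.0001  0.0026 -0.0043] |d| 0.067 deg 0.3
t13.40 d [-0.011  -0.0646  0.0841] a [ 0.0001  0.0026 -0.0043] |d| 0.1066 deg 0.3
```

```bash
python3 -m handwheel '[{"dx":-0.011,"dy":-0.04,"dz":0.01,"ax":0,"ay":0,"az":-0.004},{"dx":-0.011,"dy":-0.0646,"dz":0.04,"ax":0,"ay":0,"az":-0.004},{"dx":-0.011,"dy":-0.0646,"dz":0.084,"ax":0,"ay":0,"az":-0.004},{"dx":-0.011,"dy":-0.0646,"dz":0.09,"ax":0,"ay":0,"az":-0.004},{"dx":-0.011,"dy":-0.0646,"dz":0.09,"ax":0,"ay":0,"az":-0.004}]'
python3 tgt2.py 0 .03 .01 0
python3 - <<'E'
from h import *
from plant import manip
f=manip.grab_frame("wrist");cv2.imwrite("pics/w13.png",f["image"]);np.savez("wrist13.npz",**f)
f=manip.grab_frame("scene");crop(f["image"],260,110,390,250,5,"s13.png")
E
```

```text
time: 14.02
tool_pos: [0.5146, 0.0343, 0.2281]
tool_rot: [-0.018, 0.97, -0.118, 0.214]
contact_force: [0.1, 0.6, -2.4]
gripper_width: 0.369
spanner rel ring (x,y along tool; height) 0.0013 0.0017 0.0455 err [0.0014 0.0035 0.0039] F [ 0.1  0.6 -2.4] Faxis -2.2 T [0.02 0.38 0.02] w 0.369 j [-0.09 -0.52  2.14  0.03  1.09  0.15]
t14.03 d [-0.0016 -0.0016  0.0155] a [0.0014 0.0035 0.0039] |d| 0.0157 deg 0.3
t14.03 d [-0.0015 -0.0016  0.0355] a [0.0014 0.0035 0.0039] |d| 0.0356 deg 0.3
t14.03 d [-0.0014 -0.0016  0.0455] a [0.0014 0.0035 0.0039] |d| 0.0456 deg 0.3
```

View pics/w13.png

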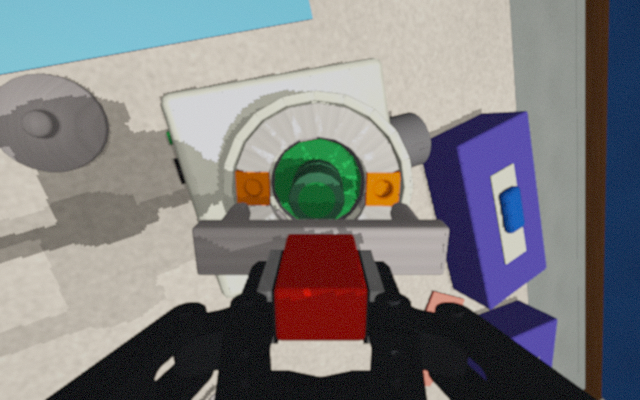

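View pics/s13.png

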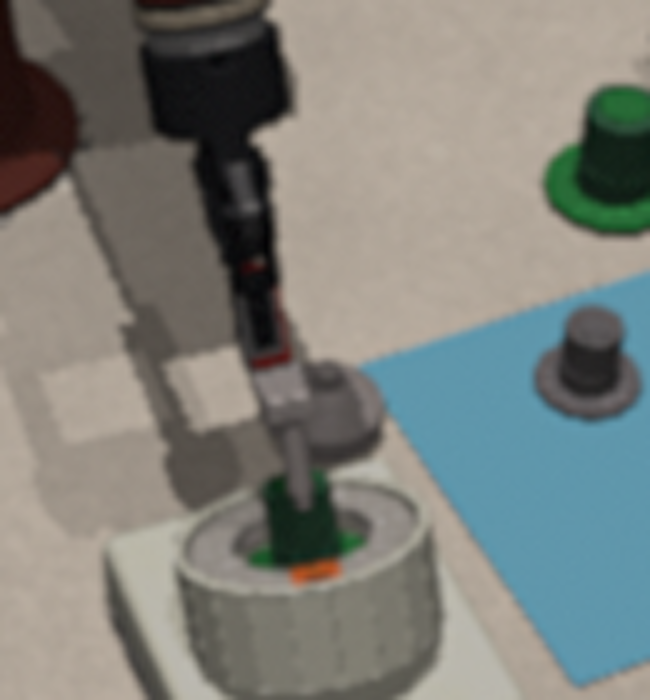

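The holes (253,188) and (384,188) and the legs (237,213) and (401,213) share the same mid-column, about 319, and both lines are level. I'll check the model prediction, then approach.

```bash
python3 - <<'E'
from h import *
from tgt2 import *
f=dict(np.load("wrist13.npz"));s=manip.state();T=toolR(s)
Rw=Rring(0);x=Rw.apply([1,0,0])
print("holes",proj(f,[C-.052*x,C+.052*x]).round(1))
o=s["tool_pos"]
# leg pts: bar bottom level (z=off-.055) etc
for dz in(.055,.03,.01,0): print(dz,proj(f,[o+T.apply(off+[-.052,0,-dz]),o+T.apply(off+[.052,0,-dz])]).round(1))
print("bar corner far edge",proj(f,[o+T.apply(off+[-.062,-.013,-.069]),o+T.apply(off+[.062,-.013,-.069]),o+T.apply(off+[-.062,.013,-.069])]).round(1))
crop(f["image"],180,80,460,290,2.8,"w13c.png")
E
```

```text
holes [[253.7 187.5]
 [383.2 188.2]]
0.055 [[224.6 242.6]
 [425.4 243.1]]
0.03 [[236.1 224.9]
 [413.2 225.3]]
0.01 [[243.6 213.5]
 [405.3 213.9]]
0 [[246.8 208.5]
 [401.8 208.8]]
bar corner far edge [[192.9 229.5]
 [458.1 230.1]
 [198.8 278.7]]
```

View pics/w13c.png

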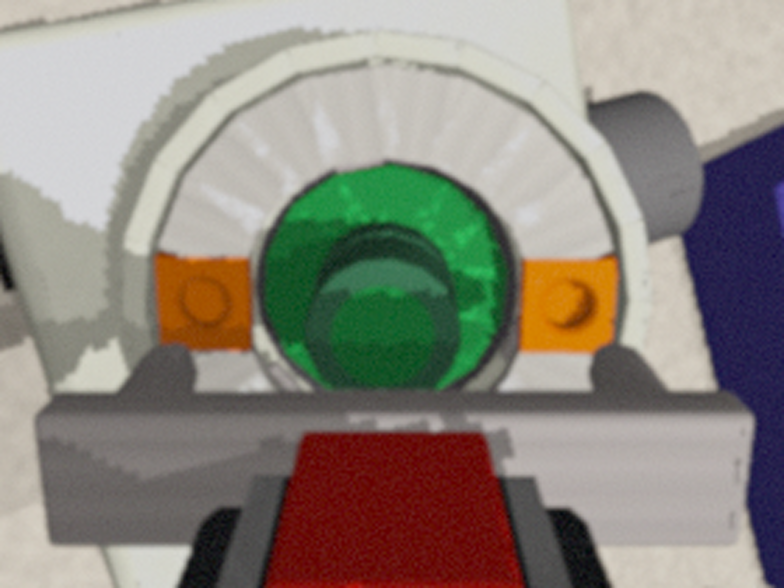

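```bash
python3 - <<'E'
from h import *
from plant import manip
s=manip.state(); f=manip.grab_frame("wrist"); s2=manip.state()
print(s["tool_pos"],s2["tool_pos"],s["tool_rot"],s2["tool_rot"],s2["joint_vel"].round(4))
for st in (s,s2):
    T=toolR(st);M,t,K=cam(f)
    print("cam in tcp",T.inv().apply(t-st["tool_pos"]).round(4),(T.inv()*R.from_matrix(M)).as_rotvec().round(4))
# nominal from start
f0=dict(np.load("wrist0.npz"));M,t,K=cam(f0);q=np.array([-6.67408396e-04,8.09785215e-01,-5.86725585e-01,-7.40707141e-04]);T0=R.from_quat(q[[1,2,3,0]])
print("nominal",T0.inv().apply(t-np.array([0.19455415,-0.59330298,0.23010316])).round(4),(T0.inv()*R.from_matrix(M)).as_rotvec().round(4))
Mc=(T0.inv()*R.from_matrix(M)).as_matrix();tc=T0.inv().apply(t-np.array([0.19455415,-0.59330298,0.23010316]))
for nm in("wrist12","wrist13"):
    g=dict(np.load(nm+".npz")); g2=dict(g);W=cloud(g);M,t,K=cam(g)
    L=((W-t)@M)@Mc.T+tc
    im=g["image"].astype(int);b,gg,r=im[...,0],im[...,1],im[...,2]
    m=(abs(L[...,0])<.08)&(abs(L[...,1])<.05)&(L[...,2]<.03)&(L[...,2]>-.002)&(r>60)&(abs(r-b)<30)
    P=L[m];med=np.median(P[:,2]);P=P[abs(P[:,2]-med)<.003];c=P.mean(0);nn=np.linalg.svd(P-c,full_matrices=False)[2][2]
    print(nm,len(P),cv2.minAreaRect((P[:,:2]*1000).astype(np.float32)),"z",med,"normal",nn.round(4))
E
```

```text
[0.51581133 0.03406799 0.23137635] [0.51604693 0.03404359 0.23202975] [-0.01821705  0.96894346 -0.11797397  0.21656143] [-0.01822775  0.96882461 -0.11795489  0.217102  ] [ 0.0005 -0.0053 -0.0046  0.0011 -0.0033 -0.0006]
cam in tcp [ 0.0004 -0.0766 -0.1423] [ 2.8365e+00 -4.0000e-04 -1.3000e-03]
cam in tcp [ 0.     -0.0766 -0.1418] [ 2.8363e+00 -6.0000e-04  3.0000e-04]
nominal [ 0.0003 -0.0771 -0.1425] [ 2.8374e+00  1.0000e-04 -1.6000e-03]
wrist12 8165 ((0.44957733154296875, -3.791609764099121), (124.02580261230469, 26.3104190826416), 0.09454647451639175) z 0.009219128458329146 normal [ 0.0011 -0.0254 -0.9997]
wrist13 8184 ((0.42844390869140625, -3.815098762512207), (26.56131362915039, 123.47602081298828), 89.8874282836914) z 0.009177665147541092 normal [ 0.0011 -0.0258 -0.9997]
```

```bash
python3 - <<'E'
from h import *
for nm,sel in(("wrist10",lambda W:(abs(W[...,0]-.462)<.12)&(abs(W[...,1]+.322)<.07)&(W[...,2]>.062)&(W[...,2]<.078)),("wrist5",lambda W:(abs(W[...,2])<.004)&(W[...,1]<.0))):
    f=dict(np.load(nm+".npz"));W=cloud(f);P=W[sel(W)];c=P.mean(0);n=np.linalg.svd(P-c,full_matrices=False)[2][2];print(nm,len(P),c,n*np.sign(n[2]))
f=dict(np.load("wrist9.npz"));W=cloud(f);n0=np.array([-.4224,.0147,.9063]);C=np.array([.5665,.0368,.116])
d=W-C;h=d@n0;r=np.linalg.norm(d-h[...,None]*n0,axis=-1)
P=W[(r>.043)&(r<.062)&(abs(h)<.004)];c=P.mean(0);n=np.linalg.svd(P-c,full_matrices=False)[2][2];n*=np.sign(n[2]);print("ring",len(P),n,"height wrt C",np.median((P-C)@n0),np.degrees(np.arccos(n[2])),np.degrees(np.arctan2(n[1],n[0])))
P=W[(r<.017)&(h>.028)&(h<.04)];c=P.mean(0);n=np.linalg.svd(P-c,full_matrices=False)[2][2];n*=np.sign(n[2]);print("hubtop",len(P),n,"height",np.median((P-C)@n0),"ctr",(c-C)-n0*.034)
E
```

```text
wrist10 5635 [ 0.4611595  -0.32176465  0.06988057] [-1.06413070e-03 -3.55864343e-05  9.99999433e-01]
wrist5 77007 [ 4.00918147e-01 -1.64874688e-01 -3.76838164e-05] [-7.78663096e-04  8.47812130e-04  9.99999337e-01]
ring 9503 [-0.42240889  0.02083106  0.90616599] height wrt C 0.00243403039392999 25.019217171394743 177.17675014096784
hubtop 1831 [-0.41821094  0.01124828  0.90828029] height 0.03723996466027829 ctr [-0.00141357  0.00054314  0.00289668]
```

The wrist cloud shows that:
- the ring face lies 2.4 mm higher along its axis than I assumed, so its centre is at z≈0.118, as expected;
- the cap hub is at the right height;
- the spanner is tilted 0.025 rad in the jaws.

I'll update the model.

```bash
cat > tgt2.py <<'E'
from h import *
from plant import manip
import sys
n=np.array([-.4224,.0170,.9062]);n/=np.linalg.norm(n);C=np.array([.5656,.0368,.118])
psi=-.2265
Rs=Rt((-.001,.0254,.9997),xdir=(1,0,0))   # spanner (x, -y, -z) in the tool
off=np.array([0.0004,-.0021,.0782])
def Rring(th):
    h=np.array([np.cos(psi),np.sin(psi),0]);h-=n*(h@n);h/=np.linalg.norm(h)
    return Rt(-n,xdir=R.from_rotvec(-th*n).apply(h))
if __name__=="__main__":
    th=float(sys.argv[1]); S=Rring(th); Rw=S*Rs.inv()
    s=manip.state()
    o=s["tool_pos"]+toolR(s).apply(off)
    rel=S.as_matrix().T@(o-C)
    print("spanner rel ring (x,y along tool; height)",rel[0].round(4),rel[1].round(4),-rel[2].round(4),"err",(toolR(s).inv()*Rw).as_rotvec().round(4),"F",s["contact_force"].round(1),"Faxis",round(float(s["contact_force"]@n),1),"T",s["ft_torque"].round(2),"w",round(s["gripper_width"],3),"j",s["joint_pos"].round(2))
    for h in map(float,sys.argv[2:]):
        delta(s,C+h*n-Rw.apply(off),Rw)
E
python3 tgt2.py 0 .02
```

```text
spanner rel ring (x,y along tool; height) 0.0049 0.0017 0.046 err [ 0.0237 -0.0014  0.0027] F [ 0.8 -0.5 -3. ] Faxis -3.1 T [-0.02  0.39 -0.02] w 0.366 j [-0.09 -0.52  2.14  0.03  1.09  0.15]
t14.18 d [-0.0049  0.0002  0.0261] a [ 0.0237 -0.0014  0.0027] |d| 0.0265 deg 1.4
```

```bash
python3 -m handwheel '[{"dx":-0.0015,"dy":0.0,"dz":0.008,"ax":0.024,"ay":0,"az":0.002},{"dx":-0.0015,"dy":0.0,"dz":0.015,"ax":0.024,"ay":0,"az":0.002},{"dx":-0.0015,"dy":0.0,"dz":0.015,"ax":0.024,"ay":0,"az":0.002},{"dx":-0.0015,"dy":0.0,"dz":0.015,"ax":0.024,"ay":0,"az":0.002}]'
python3 tgt2.py 0 .02
python3 -m handwheel '[{"dx":0,"dy":0,"dz":0,"ax":0,"ay":0,"az":0},{"dx":0,"dy":0,"dz":0,"ax":0,"ay":0,"az":0}]'
python3 tgt2.py 0 .02
python3 -m handwheel '[{"dx":0,"dy":0,"dz":0,"ax":0,"ay":0,"az":0},{"dx":0,"dy":0,"dz":0,"ax":0,"ay":0,"az":0}]'
python3 tgt2.py 0 .02
```

```text
time: 14.68
tool_pos: [0.5207, 0.0346, 0.216]
tool_rot: [-0.03, 0.969, -0.116, 0.217]
contact_force: [-0.7, -0.6, -1.4]
gripper_width: 0.368
spanner rel ring (x,y along tool; height) 0.002 -0.0003 0.0296 err [-0.0002  0.0012  0.0012] F [-0.7 -0.6 -1.4] Faxis -0.9 T [0.01 0.45 0.03] w 0.368 j [-0.1  -0.5   2.15  0.06  1.05  0.12]
t14.68 d [-0.0021  0.0005  0.0096] a [-0.0002  0.0012  0.0012] |d| 0.0099 deg 0.1
time: 14.92
tool_pos: [0.5207, 0.0346, 0.2163]
tool_rot: [-0.03, 0.969, -0.116, 0.217]
contact_force: [-1.1, -0.1, -2.6]
gripper_width: 0.368
spanner rel ring (x,y along tool; height) 0.0022 -0.0004 0.0299 err [-0.0003  0.0007  0.0015] F [-1.1 -0.1 -2.6] Faxis -1.9 T [-0.01  0.41 -0.03] w 0.368 j [-0.1  -0.5   2.15  0.06  1.05  0.12]
t14.93 d [-0.0023  0.0007  0.0099] a [-0.0003  0.0007  0.0015] |d| 0.0101 deg 0.1
time: 15.18
tool_pos: [0.5206, 0.0346, 0.2161]
tool_rot: [-0.03, 0.969, -0.116, 0.217]
contact_force: [-0.2, 0.1, -2.3]
gripper_width: 0.363
spanner rel ring (x,y along tool; height) 0.002 -0.0004 0.0297 err [-0.0003  0.001   0.0014] F [-0.2  0.1 -2.3] Faxis -2.0 T [-0.01  0.43  0.02] w 0.363 j [-0.1  -0.5   2.15  0.06  1.05  0.12]
t15.18 d [-0.0021  0.0006  0.0097] a [-0.0003  0.001   0.0014] |d| 0.01 deg 0.1
```

```bash
python3 -m handwheel '[{"dx":-0.002,"dy":0.0005,"dz":0.013,"ax":0,"ay":0.001,"az":0.001},{"dx":-0.002,"dy":0.0005,"dz":0.013,"ax":0,"ay":0.001,"az":0.001},{"dx":-0.002,"dy":0.0005,"dz":0.013,"ax":0,"ay":0.001,"az":0.001},{"dx":-0.002,"dy":0.0005,"dz":0.013,"ax":0,"ay":0.001,"az":0.001}]'
python3 tgt2.py 0 0
python3 - <<'E'
from h import *
from plant import manip
f=manip.grab_frame("wrist");np.savez("wrist14.npz",**f);crop(f["image"],180,80,460,290,2.8,"w14.png")
f=manip.grab_frame("scene");crop(f["image"],280,130,370,240,6,"s14.png")
from tgt2 import *
f=dict(np.load("wrist14.npz"));x=Rring(0).apply([1,0,0]);print("holes",proj(f,[C-.052*x,C+.052*x]).round(1))
E
```

```text
time: 15.68
tool_pos: [0.5245, 0.0347, 0.2036]
tool_rot: [-0.03, 0.969, -0.116, 0.218]
contact_force: [-0.8, -0.4, -2.6]
gripper_width: 0.364
spanner rel ring (x,y along tool; height) 0.0003 -0.0002 0.0168 err [-0.0003 -0.0003  0.0003] F [-0.8 -0.4 -2.6] Faxis -2.0 T [0.   0.4  0.03] w 0.364 j [-0.1  -0.48  2.16  0.06  1.02  0.12]
t15.68 d [-0.0003  0.0006  0.0168] a [-0.0003 -0.0003  0.0003] |d| 0.0168 deg 0.0
holes [[247.9 201.8]
 [391.1 201.8]]
```

View pics/w14.png

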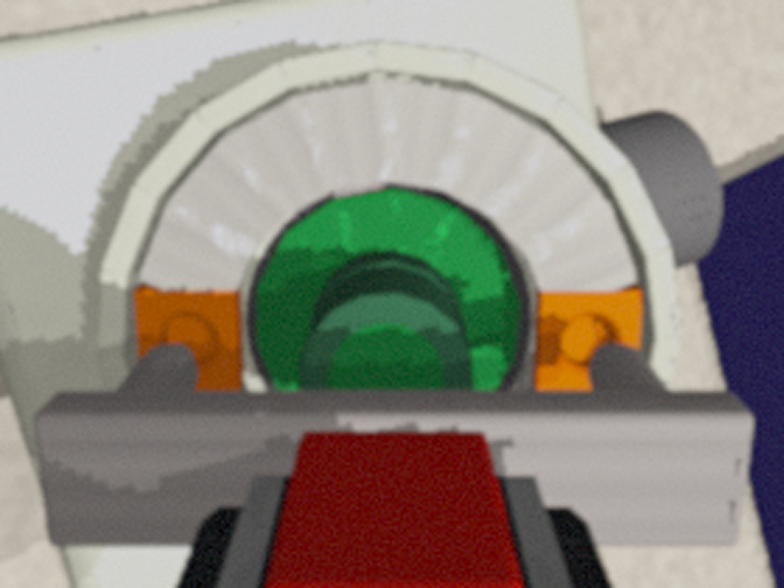

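View pics/s14.png

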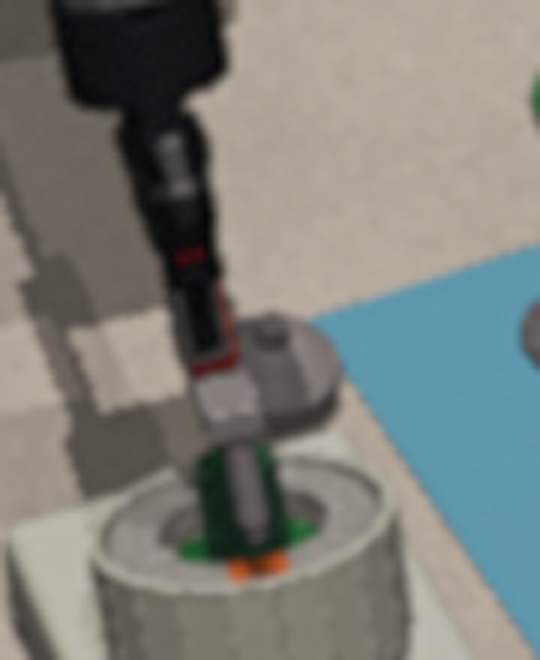

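Holes are at (248,200) and (390,201), predicted (248,202) and (391,202), so within 1 px. Lowering into the holes.

```bash
python3 -m handwheel '[{"dx":-0.0008,"dy":0.0002,"dz":0.006,"ax":0,"ay":0,"az":0},{"dx":-0.001,"dy":0.0002,"dz":0.012,"ax":0,"ay":0,"az":0},{"dx":-0.001,"dy":0.0002,"dz":0.016,"ax":0,"ay":0,"az":0},{"dx":-0.001,"dy":0.0002,"dz":0.016,"ax":0,"ay":0,"az":0}]'
python3 tgt2.py 0 -.006
```

```text
time: 16.27
tool_pos: [0.53, 0.0349, 0.1877]
tool_rot: [-0.03, 0.969, -0.117, 0.217]
contact_force: [-0.5, 0.3, -2.4]
gripper_width: 0.365
spanner rel ring (x,y along tool; height) -0.0016 -0.0003 0.0 err [-0.      0.0015  0.0003] F [-0.5  0.3 -2.4] Faxis -2.0 T [ 0.02  0.44 -0.  ] w 0.365 j [-0.1  -0.45  2.16  0.06  0.99  0.12]
t16.27 d [0.0015 0.0004 0.006 ] a [-0.      0.0015  0.0003] |d| 0.0062 deg 0.1
```

```bash
python3 -m handwheel '[{"dx":0.0013,"dy":0.0003,"dz":0.002,"ax":0,"ay":0.001,"az":0},{"dx":0.0013,"dy":0.0003,"dz":0.005,"ax":0,"ay":0.001,"az":0},{"dx":0.0013,"dy":0.0003,"dz":0.007,"ax":0,"ay":0.001,"az":0},{"dx":0.0013,"dy":0.0003,"dz":0.007,"ax":0,"ay":0.001,"az":0}]'
python3 tgt2.py 0 -.006
```

```text
time: 16.77
tool_pos: [0.5342, 0.0343, 0.1824]
tool_rot: [-0.03, 0.969, -0.117, 0.218]
contact_force: [0.2, -0.1, -2.4]
gripper_width: 0.368
spanner rel ring (x,y along tool; height) 0.0002 -0.0002 -0.0066 err [-0.0001 -0.0004  0.0003] F [ 0.2 -0.1 -2.4] Faxis -2.3 T [-0.03  0.41  0.01] w 0.368 j [-0.1  -0.43  2.16  0.06  0.97  0.11]
t16.77 d [-0.0002  0.0002 -0.0006] a [-0.0001 -0.0004  0.0003] |d| 0.0006 deg 0.0
```

Est. −6.6 mm with no force. I'll probe for the bottom to confirm the engagement.

```bash
python3 -m handwheel '[{"dx":0,"dy":0,"dz":0.001,"ax":0,"ay":0,"az":0},{"dx":0,"dy":0,"dz":0.002,"ax":0,"ay":0,"az":0},{"dx":0,"dy":0,"dz":0.003,"ax":0,"ay":0,"az":0}]'
python3 tgt2.py 0 -.006
python3 - <<'E'
from h import *
from plant import manip
f=manip.grab_frame("wrist");crop(f["image"],180,80,460,290,2.8,"w15.png")
f=manip.grab_frame("scene");crop(f["image"],280,130,370,240,6,"s15.png")
E
```

```text
time: 17.15
tool_pos: [0.5353, 0.0344, 0.1819]
tool_rot: [-0.03, 0.969, -0.116, 0.217]
contact_force: [-17.8, 0.4, 14.2]
gripper_width: 0.371
spanner rel ring (x,y along tool; height) 0.0008 -0.0005 -0.0074 err [0.0001 0.0006 0.0009] F [-17.8   0.4  14.2] Faxis 20.4 T [-0.01  2.14  0.03] w 0.371 j [-0.1  -0.43  2.16  0.06  0.97  0.11]
t17.15 d [-0.0009  0.0004 -0.0015] a [0.0001 0.0006 0.0009] |d| 0.0017 deg 0.1
```

View pics/w15.png

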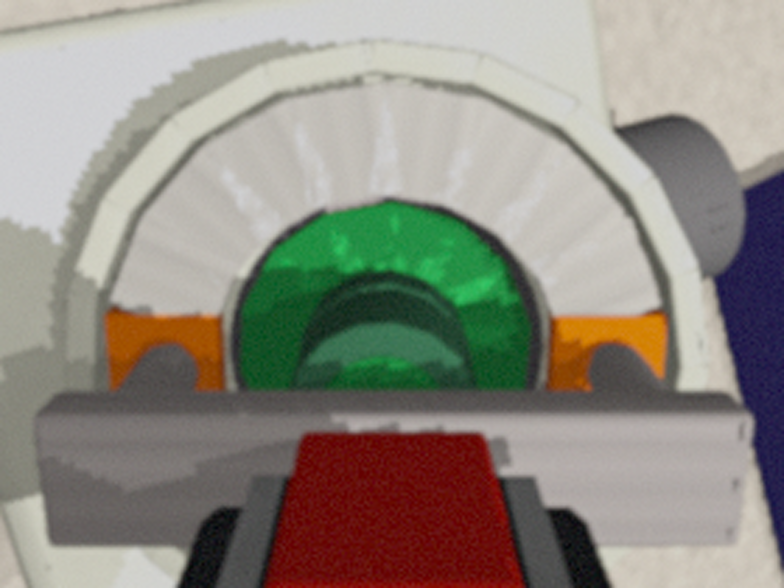

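View pics/s15.png

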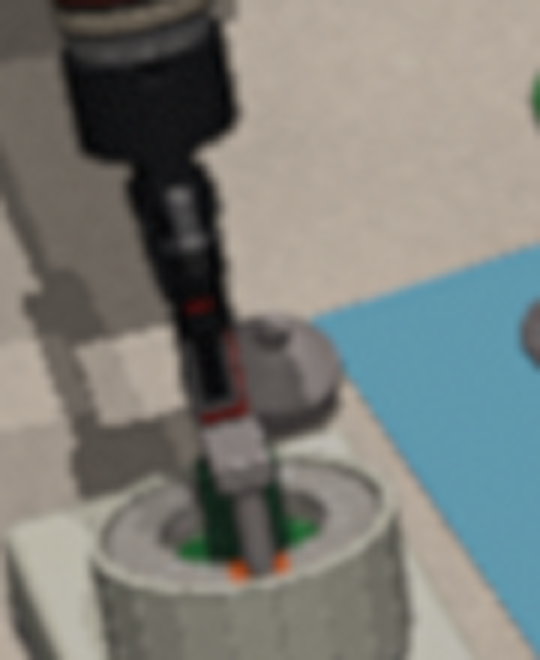

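The pins bottomed at about −7.4 mm, matching the 7.5 mm hole depth, so both are engaged. I'll back off about 2 mm and turn about the drum axis, computing the waypoints first.

```bash
cat > turn.py <<'E'
from tgt2 import *
h=float(sys.argv[1]); 
s=manip.state()
for th in map(float,sys.argv[2:]):
    print(th,end=" "); delta(s,C+h*n-(Rring(th)*Rs.inv()).apply(off),Rring(th)*Rs.inv())
E
python3 -m handwheel '[{"dx":-0.0005,"dy":0.0003,"dz":-0.002,"ax":0,"ay":0,"az":0},{"dx":-0.0005,"dy":0.0003,"dz":-0.002,"ax":0,"ay":0,"az":0}]'
python3 tgt2.py 0 -.0055
python3 turn.py -.006 0 .12 .24 .36 .48 .6
```

```text
time: 17.5
tool_pos: [0.5345, 0.0341, 0.1819]
tool_rot: [-0.03, 0.968, -0.117, 0.219]
contact_force: [-1.0, 0.7, -0.5]
gripper_width: 0.369
spanner rel ring (x,y along tool; height) 0.0004 -0.0 -0.0071 err [-0.0004 -0.002   0.0003] F [-1.   0.7 -0.5] Faxis -0.1 T [ 0.01  0.43 -0.02] w 0.369 j [-0.1  -0.43  2.16  0.06  0.97  0.11]
t17.50 d [-0.0002 -0.     -0.0016] a [-0.0004 -0.002   0.0003] |d| 0.0017 deg 0.1
0.0 t17.50 d [-0.0002 -0.     -0.0011] a [-0.0004 -0.002   0.0003] |d| 0.0012 deg 0.1
0.12 t17.50 d [-0.0007 -0.0001 -0.0011] a [-0.0006  0.0011  0.1202] |d| 0.0014 deg 6.9
0.24 t17.50 d [-0.0012 -0.0002 -0.0011] a [-0.0009  0.0042  0.2402] |d| 0.0017 deg 13.8
0.36 t17.50 d [-0.0016 -0.0004 -0.0011] a [-0.0011  0.0073  0.3601] |d| 0.0021 deg 20.6
0.48 t17.50 d [-0.0021 -0.0007 -0.0011] a [-0.0013  0.0104  0.4801] |d| 0.0025 deg 27.5
0.6 t17.50 d [-0.0025 -0.001  -0.0011] a [-0.0016  0.0134  0.6001] |d| 0.0029 deg 34.4
```

```bash
python3 -m handwheel '[{"dx":-0.0007,"dy":0,"dz":-0.001,"ax":0,"ay":0.001,"az":0.12},{"dx":-0.0012,"dy":-0.0002,"dz":-0.001,"ax":-0.001,"ay":0.004,"az":0.24},{"dx":-0.0016,"dy":-0.0004,"dz":-0.001,"ax":-0.001,"ay":0.007,"az":0.36},{"dx":-0.0021,"dy":-0.0007,"dz":-0.001,"ax":-0.001,"ay":0.01,"az":0.48},{"dx":-0.0025,"dy":-0.001,"dz":-0.001,"ax":-0.001,"ay":0.013,"az":0.6}]'
python3 tgt2.py .6 -.006
python3 turn.py -.006 .6 .72 .84 .96 1.08 1.2
```

```text
time: 18.12
tool_pos: [0.5315, 0.0351, 0.1809]
tool_rot: [-0.091, 0.889, -0.399, 0.205]
contact_force: [-1.9, -2.6, -1.0]
gripper_width: 0.366
spanner rel ring (x,y along tool; height) -0.0003 0.0013 -0.0068 err [ 0.0024  0.001  -0.0029] F [-1.9 -2.6 -1. ] Faxis -0.2 T [-0.56  0.7  -0.14] w 0.366 j [-0.1  -0.44  2.17  0.05  0.96  0.73]
t18.12 d [ 0.0002 -0.0011 -0.0008] a [ 0.0024  0.001  -0.0029] |d| 0.0014 deg 0.2
0.6 t18.12 d [ 0.0002 -0.0011 -0.0008] a [ 0.0024  0.001  -0.0029] |d| 0.0014 deg 0.2
0.72 t18.12 d [-0.0003 -0.0012 -0.0008] a [0.0023 0.0039 0.1171] |d| 0.0015 deg 6.7
0.84 t18.12 d [-0.0007 -0.0013 -0.0008] a [0.0023 0.0068 0.2371] |d| 0.0017 deg 13.6
0.96 t18.12 d [-0.0012 -0.0015 -0.0008] a [0.0022 0.0097 0.357 ] |d| 0.0021 deg 20.5
1.08 t18.12 d [-0.0016 -0.0018 -0.0007] a [0.0021 0.0126 0.477 ] |d| 0.0025 deg 27.3
1.2 t18.12 d [-0.002  -0.0021 -0.0007] a [0.0021 0.0155 0.597 ] |d| 0.003 deg 34.2
```

```bash
python3 -m handwheel '[{"dx":-0.0003,"dy":-0.001,"dz":0,"ax":0.002,"ay":0.004,"az":0.117},{"dx":-0.0007,"dy":-0.0013,"dz":0,"ax":0.002,"ay":0.007,"az":0.237},{"dx":-0.0012,"dy":-0.0015,"dz":0,"ax":0.002,"ay":0.01,"az":0.357},{"dx":-0.0016,"dy":-0.0018,"dz":0,"ax":0.002,"ay":0.013,"az":0.477},{"dx":-0.002,"dy":-0.0021,"dz":0,"ax":0.002,"ay":0.016,"az":0.57}]'
python3 tgt2.py 1.17 -.006
python3 - <<'E'
from h import *
from plant import manip
f=manip.grab_frame("wrist");np.savez("wrist16.npz",**f);crop(f["image"],180,80,460,290,2.8,"w16.png")
E
```

```text
time: 18.75
tool_pos: [0.5308, 0.0374, 0.1805]
tool_rot: [-0.14, 0.742, -0.63, 0.179]
contact_force: [-5.7, -4.6, 0.6]
gripper_width: 0.372
spanner rel ring (x,y along tool; height) 0.0006 0.0014 -0.0068 err [ 0.0034 -0.0036  0.0069] F [-5.7 -4.6  0.6] Faxis 2.9 T [-1.89  1.59  2.49] w 0.372 j [-0.08 -0.45  2.18  0.02  0.95  1.32]
t18.75 d [-0.0003 -0.0011 -0.0007] a [ 0.0034 -0.0036  0.0069] |d| 0.0014 deg 0.5
```

View pics/w16.png

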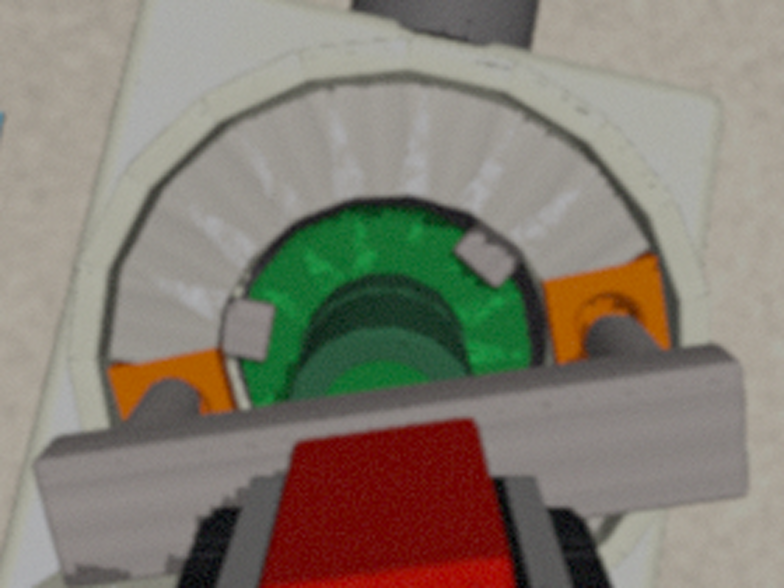

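The dogs at (245,328) and (485,257) are now over the flange. The bar has slipped in the jaws by about 8°, with a torque of about 3 N m. I'll measure the ring angle from the block edges.

```bash
python3 - <<'E'
from tgt2 import *
def inter(f,u,v):
    M,t,K=cam(f); d=M@np.array([(u-K[0,2])/K[0,0],-(v-K[1,2])/K[1,1],-1]); return t+d*((C-t)@n)/(d@n)
S=Rring(0)
def ang(f,pts,nm):
    for (u,v) in pts:
        p=S.inv().apply(inter(f,u/2.8+180,v/2.8+80)-C); print(nm,p.round(4),"ang",np.arctan2(p[1],p[0]).round(3),"r",np.hypot(p[0],p[1]).round(4))
ang(dict(np.load("wrist14.npz")),[(135,289),(240,291),(537,289),(641,289)],"th0")
ang(dict(np.load("wrist16.npz")),[(108,368),(222,350),(543,283),(655,257)],"now")
W=cloud(dict(np.load("wrist16.npz")))
E
```

```text
th0 [-0.0653 -0.0139 -0.    ] ang -2.932 r 0.0667
th0 [-0.0385 -0.0133  0.    ] ang -2.808 r 0.0407
th0 [ 0.0374 -0.0139  0.    ] ang -0.355 r 0.0399
th0 [ 0.064  -0.0139 -0.    ] ang -0.214 r 0.0655
now [-0.0269 -0.0608 -0.    ] ang -1.987 r 0.0665
now [-0.0122 -0.0377 -0.    ] ang -1.883 r 0.0396
now [0.0321 0.0243 0.    ] ang 0.649 r 0.0402
now [ 0.0476  0.0452 -0.    ] ang 0.759 r 0.0657
```

```bash
python3 - <<'E'
from tgt2 import *
f=dict(np.load("wrist16.npz"));crop(f["image"],250,130,380,240,6,"w16c.png")
for nm in("wrist9","wrist14"): 
    g=dict(np.load(nm+".npz"));crop(g["image"],240,110,400,250,5,nm+"c.png")
E
python3 -m handwheel '[{"dx":0,"dy":0,"dz":0,"ax":0,"ay":0,"az":0},{"dx":0,"dy":0,"dz":0,"ax":0,"ay":0,"az":0}]'; python3 tgt2.py 1.17
```

```text
time: 19.05
tool_pos: [0.5307, 0.0374, 0.1805]
tool_rot: [-0.14, 0.743, -0.629, 0.179]
contact_force: [-6.3, -3.7, 1.0]
gripper_width: 0.37
spanner rel ring (x,y along tool; height) 0.0006 0.0015 -0.0068 err [ 0.0036 -0.0036  0.0104] F [-6.3 -3.7  1. ] Faxis 3.5 T [-1.64  1.56  2.02] w 0.37 j [-0.08 -0.45  2.18  0.02  0.95  1.32]
```

View pics/w16c.png

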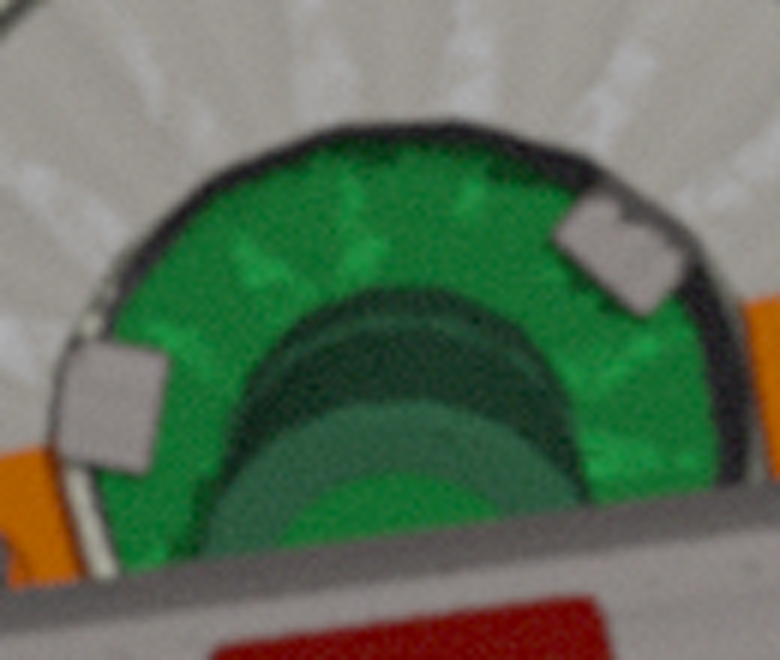

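View pics/wrist9c.png

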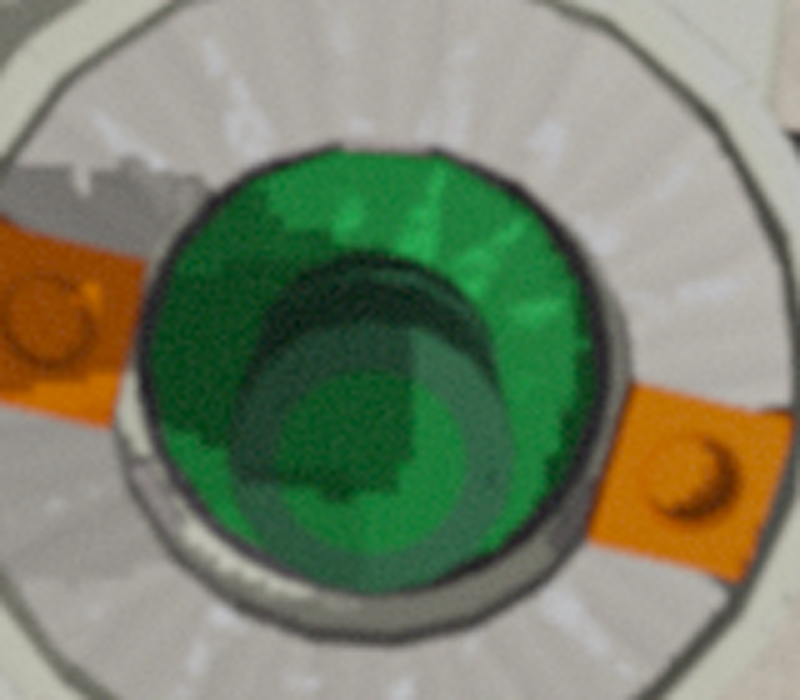

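```bash
python3 - <<'E'
from tgt2 import *
f=dict(np.load("wrist16.npz"));W=cloud(f);S=Rring(0)
def P(u,v,h):
    M,t,K=cam(f); d=M@np.array([(u-K[0,2])/K[0,0],-(v-K[1,2])/K[1,1],-1]); p=S.inv().apply(t+d*((C+h*n-t)@n)/(d@n)-C); return p
for nm,px in dict(dogL_in=[(165,350),(150,473)],dogR_in=[(555,238),(642,315)],dogLmid=[(115,405)],dogR=[(615,250)],flange=[(350,150),(200,240),(715,400)],ringin=[(450,122),(50,400),(215,185)]).items():
    for u,v in px:
        U,V=u/6+250,v/6+130
        w=W[int(round(V)),int(round(U))];h=(w-C)@n
        q=P(U,V,-.010);print(nm,"depth h",h.round(4),"r@-10",np.hypot(*q[:2]).round(4),"r@-15",np.hypot(*P(U,V,-.015)[:2]).round(4),"r@0",np.hypot(*P(U,V,0)[:2]).round(4),"ang",np.arctan2(q[1],q[0]).round(2))
E
```

```text
dogL_in depth h -0.0146 r@-10 0.031 r@-15 0.0311 r@0 0.031 ang -1.56
dogL_in depth h -0.0135 r@-10 0.0307 r@-15 0.0315 r@0 0.0293 ang -2.04
dogR_in depth h -0.0143 r@-10 0.0296 r@-15 0.029 r@0 0.0309 ang 0.14
dogR_in depth h -0.0072 r@-10 0.0302 r@-15 0.0301 r@0 0.0306 ang 0.58
dogLmid depth h -0.0072 r@-10 0.0348 r@-15 0.0353 r@0 0.034 ang -1.8
dogR depth h -0.0078 r@-10 0.0326 r@-15 0.0322 r@0 0.0334 ang 0.34
flange depth h -0.014 r@-10 0.0359 r@-15 0.0352 r@0 0.0373 ang -0.61
flange depth h -0.0149 r@-10 0.0348 r@-15 0.0344 r@0 0.0355 ang -1.17
flange depth h -0.0187 r@-10 0.0346 r@-15 0.0351 r@0 0.0337 ang 0.97
ringin depth h -0.0197 r@-10 0.0384 r@-15 0.0377 r@0 0.0397 ang -0.31
ringin depth h -0.0001 r@-10 0.0421 r@-15 0.0429 r@0 0.0409 ang -1.82
ringin depth h -0.0187 r@-10 0.0384 r@-15 0.038 r@0 0.0392 ang -1.03
```

The ring reads about 0.96 rad from the image. I'll turn further and see whether it moves or is at the stop.

```bash
python3 -m handwheel '[{"dx":-0.0002,"dy":-0.0011,"dz":0,"ax":0.003,"ay":-0.003,"az":0.04},{"dx":-0.0004,"dy":-0.0011,"dz":0,"ax":0.003,"ay":-0.002,"az":0.08},{"dx":-0.0006,"dy":-0.0011,"dz":0,"ax":0.003,"ay":-0.001,"az":0.12},{"dx":-0.0006,"dy":-0.0011,"dz":0,"ax":0.003,"ay":-0.001,"az":0.12}]'
python3 tgt2.py 1.29
python3 - <<'E'
from h import *
from plant import manip
f=manip.grab_frame("wrist");np.savez("wrist17.npz",**f);crop(f["image"],180,80,460,290,2.8,"w17.png")
E
```

```text
time: 19.55
tool_pos: [0.5301, 0.0382, 0.1798]
tool_rot: [-0.15, 0.705, -0.672, 0.17]
contact_force: [-12.7, -2.8, 2.6]
gripper_width: 0.371
spanner rel ring (x,y along tool; height) 0.0 0.0023 -0.0071 err [ 0.0051 -0.0001  0.0126] F [-12.7  -2.8   2.6] Faxis 7.7 T [-2.2   2.54  2.19] w 0.371 j [-0.08 -0.45  2.18  0.02  0.95  1.44]
```

View pics/w17.png

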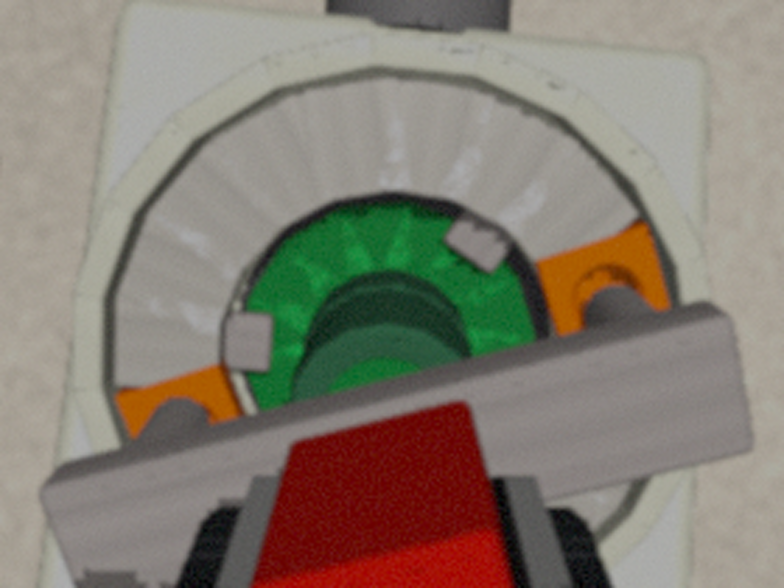

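```bash
python3 - <<'E'
from h import *
g=dict(np.load("wrist9.npz"));crop(g["image"],255,180,355,240,8,"d9.png")
g=dict(np.load("wrist5.npz"));crop(g["image"],270,10,400,140,6,"d5.png")
E
```

```text
(no output)
```

View pics/d9.png

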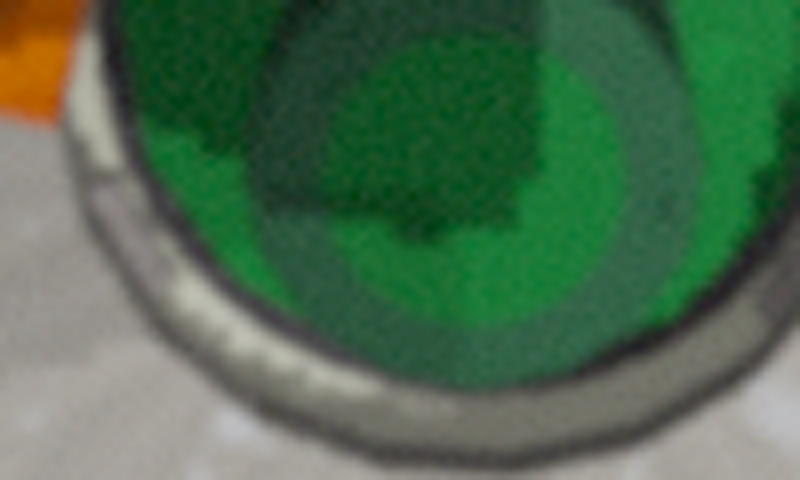

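View pics/d5.png

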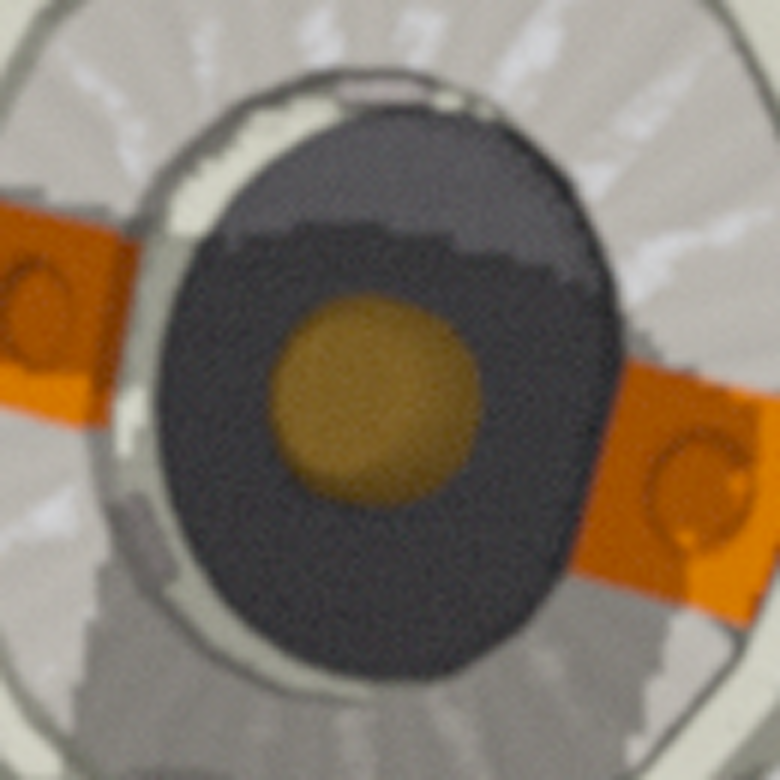

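```bash
python3 - <<'E'
from tgt2 import *
S=Rring(0)
for nm in("wrist14","wrist16","wrist17"):
    f=dict(np.load(nm+".npz"));W=cloud(f);im=f["image"].astype(int);b,g,r=im[...,0],im[...,1],im[...,2]
    L=S.inv().apply((W-C).reshape(-1,3)).reshape(W.shape); h=-L[...,2]
    rr=np.hypot(L[...,0],L[...,1])
    m=(h>.05)&(h<.095)&(abs(r-b)<30)&(r>60)&(rr<.075)
    P=L[m];hm=np.median(-P[:,2]);P=P[abs(-P[:,2]-hm)<.003]
    rc=cv2.minAreaRect((P[:,:2]*1000).astype(np.float32));print(nm,"bar h",hm.round(4),rc)
    o=(r>110)&(r>2*b)&(r>1.4*g)&(g>1.5*b)&(abs(h)<.006)&(rr>.035)&(rr<.07)
    for sgn in(1,-1):
        a=np.arctan2(L[...,1],L[...,0])[o]; 
    Q=L[o]; print("  orange n",len(Q),"h",np.median(-Q[:,2]))
f=manip.grab_frame("top");crop(f["image"],270,120,370,230,6,"t17.png")
f=manip.grab_frame("scene");np.savez("scene17.npz",**f);crop(f["image"],260,110,390,250,5,"s17.png")
E
```

```text
wrist14 bar h 0.0857 ((0.605621337890625, 0.5939750671386719), (26.78217315673828, 123.76644134521484), 89.7458267211914)
  orange n 1630 h 0.00038159174234360594
wrist16 bar h 0.0618 ((-0.7209625244140625, 0.5842361450195312), (123.99677276611328, 26.527435302734375), 58.24504470825195)
  orange n 1396 h 0.0004402623528428711
wrist17 bar h 0.0615 ((-0.2060413360595703, -0.07533645629882812), (123.95854187011719, 26.753082275390625), 57.904972076416016)
  orange n 1330 h 0.00040603911845853976
```

View pics/t17.png

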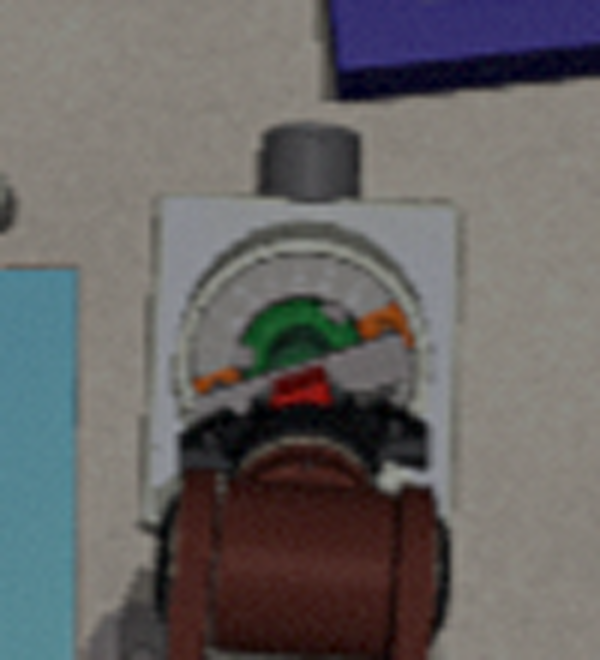

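View pics/s17.png

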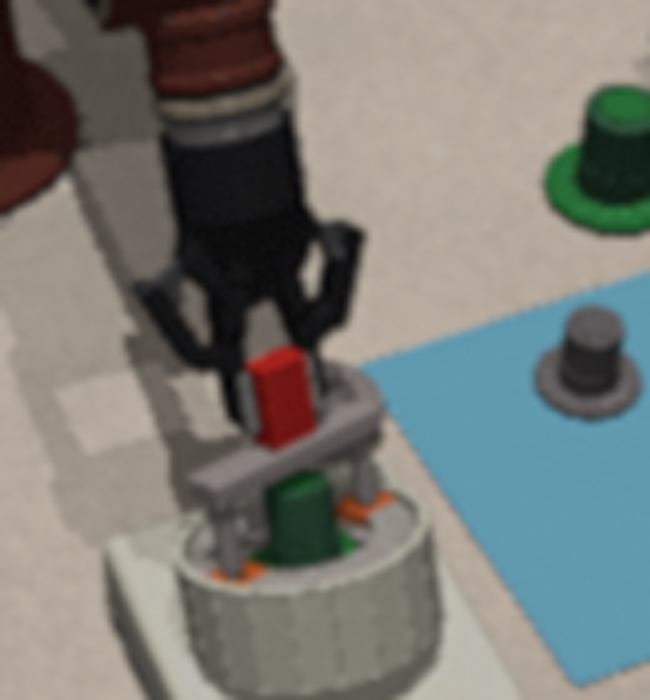

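```bash
python3 - <<'E'
from tgt2 import *
S=Rring(0)
def P(f,u,v,h):
    M,t,K=cam(f); d=M@np.array([(u-K[0,2])/K[0,0],-(v-K[1,2])/K[1,1],-1]); p=S.inv().apply(t+d*((C+h*n-t)@n)/(d@n)-C); return p
f=dict(np.load("wrist5.npz"))
for nm,(u,v) in dict(dogtop_lo=(385,106),dogtop_hi=(385,83),wall_l=(215,235)).items():
    for h in(0,-.0072,-.012,-.02):
        q=P(f,u/6+270,v/6+10,h);print("w5",nm,h,np.hypot(*q[:2]).round(4),"ang",np.arctan2(q[1],q[0]).round(2))
f=dict(np.load("wrist9.npz"))
for nm,(u,v) in dict(dog_in=(160,210),dog_out=(110,245)).items():
    for h in(0,-.0072,-.012):
        q=P(f,u/8+255,v/8+180,h);print("w9",nm,h,np.hypot(*q[:2]).round(4),"ang",np.arctan2(q[1],q[0]).round(2))
f=dict(np.load("wrist17.npz"))
for nm,(u,v) in dict(L1=(272,313),L2=(270,370),R1=(446,240),R2=(493,272)).items():
    q=P(f,u/2.8+180,v/2.8+80,-.0072);print("w17",nm,q.round(4),np.hypot(*q[:2]).round(4),np.arctan2(q[1],q[0]).round(3))
E
```

```text
w5 dogtop_lo 0 0.0362 ang -1.66
w5 dogtop_lo -0.0072 0.0373 ang -1.74
w5 dogtop_lo -0.012 0.0382 ang -1.8
w5 dogtop_lo -0.02 0.0399 ang -1.89
w5 dogtop_hi 0 0.0389 ang -1.67
w5 dogtop_hi -0.0072 0.0401 ang -1.75
w5 dogtop_hi -0.012 0.041 ang -1.8
w5 dogtop_hi -0.02 0.0428 ang -1.88
w5 wall_l 0 0.0289 ang -2.56
w5 wall_l -0.0072 0.0323 ang -2.62
w5 wall_l -0.012 0.0345 ang -2.65
w5 wall_l -0.02 0.0384 ang -2.7
w9 dog_in 0 0.0342 ang 2.52
w9 dog_in -0.0072 0.036 ang 2.47
w9 dog_in -0.012 0.0372 ang 2.43
w9 dog_out 0 0.0403 ang 2.48
w9 dog_out -0.0072 0.0424 ang 2.44
w9 dog_out -0.012 0.0437 ang 2.41
w17 L1 [ 0.0012 -0.0306  0.0072] 0.0306 -1.532
w17 L2 [-0.0128 -0.0274  0.0072] 0.0302 -2.009
w17 R1 [0.03   0.0039 0.0072] 0.0303 0.128
w17 R2 [0.0259 0.0168 0.0072] 0.0309 0.575
```

The bar stays at 58° (1.01 rad) while the tool turned 0.12 rad further, and the dogs' inner faces measure r≈29.7 mm, i.e. about 10 mm of travel from the 40 mm well wall. Both say the stop. To rule out a jam I'll relieve the side force, lift 1.5 mm and push again.

```bash
python3 - <<'E'
from tgt2 import *
s=manip.state();delta(s,s["tool_pos"]+.0015*n+np.array([-.001,0,-.0005]))
print((s["ft_torque"]@n).round(2), s["contact_force"])
E
```

```text
t19.70 d [-0.0001  0.0011 -0.0015] a [0. 0. 0.] |d| 0.0018 deg 0.0
2.91 [-12.88206305  -2.70466715   4.35808961]
```

```bash
python3 -m handwheel '[{"dx":0,"dy":0.001,"dz":-0.001,"ax":0,"ay":0,"az":-0.05},{"dx":0,"dy":0.001,"dz":-0.002,"ax":0,"ay":0,"az":-0.1},{"dx":0,"dy":0.001,"dz":-0.002,"ax":0,"ay":0,"az":-0.12},{"dx":0,"dy":0.001,"dz":-0.002,"ax":0,"ay":0,"az":-0.12}]'
python3 tgt2.py 1.17
cat > bar.py <<'E'
from tgt2 import *
S=Rring(0); f=manip.grab_frame("wrist");np.savez(sys.argv[1]+".npz",**f);crop(f["image"],180,80,460,290,2.8,sys.argv[1]+".png")
W=cloud(f);im=f["image"].astype(int);b,g,r=im[...,0],im[...,1],im[...,2]
L=S.inv().apply((W-C).reshape(-1,3)).reshape(W.shape); h=-L[...,2];rr=np.hypot(L[...,0],L[...,1])
m=(h>.05)&(h<.095)&(abs(r-b)<30)&(r>60)&(rr<.075);P=L[m];hm=np.median(-P[:,2]);P=P[abs(-P[:,2]-hm)<.003]
print("bar h",hm.round(4),cv2.minAreaRect((P[:,:2]*1000).astype(np.float32)))
E
python3 bar.py w18
python3 -m handwheel '[{"dx":0,"dy":0,"dz":0,"ax":0,"ay":0,"az":0.05},{"dx":0,"dy":0,"dz":0,"ax":0,"ay":0,"az":0.1},{"dx":0,"dy":0,"dz":0,"ax":0,"ay":0,"az":0.14},{"dx":0,"dy":0,"dz":0,"ax":0,"ay":0,"az":0.14}]'
python3 tgt2.py 1.31
python3 bar.py w19
```

```text
time: 20.2
tool_pos: [0.5301, 0.039, 0.1817]
tool_rot: [-0.144, 0.74, -0.632, 0.178]
contact_force: [-1.7, -3.2, -6.3]
gripper_width: 0.368
spanner rel ring (x,y along tool; height) -0.0014 0.0008 -0.0054 err [-0.0012  0.001  -0.0004] F [-1.7 -3.2 -6.3] Faxis -5.0 T [-0.53  1.25 -0.4 ] w 0.368 j [-0.08 -0.45  2.18  0.03  0.95  1.33]
bar h 0.0633 ((0.6818733215332031, -1.9133110046386719), (123.78791046142578, 26.526254653930664), 54.28898620605469)
time: 20.75
tool_pos: [0.5289, 0.0389, 0.181]
tool_rot: [-0.152, 0.699, -0.678, 0.169]
contact_force: [-6.1, -1.3, -4.5]
gripper_width: 0.373
spanner rel ring (x,y along tool; height) -0.0007 0.0028 -0.0055 err [0.003  0.0017 0.0149] F [-6.1 -1.3 -4.5] Faxis -1.5 T [-2.04  2.28  3.45] w 0.373 j [-0.08 -0.45  2.18  0.02  0.96  1.45]
bar h 0.0631 ((-0.9667186737060547, -0.8793525695800781), (123.89231872558594, 26.433734893798828), 58.531856536865234)
```

View pics/w19.png

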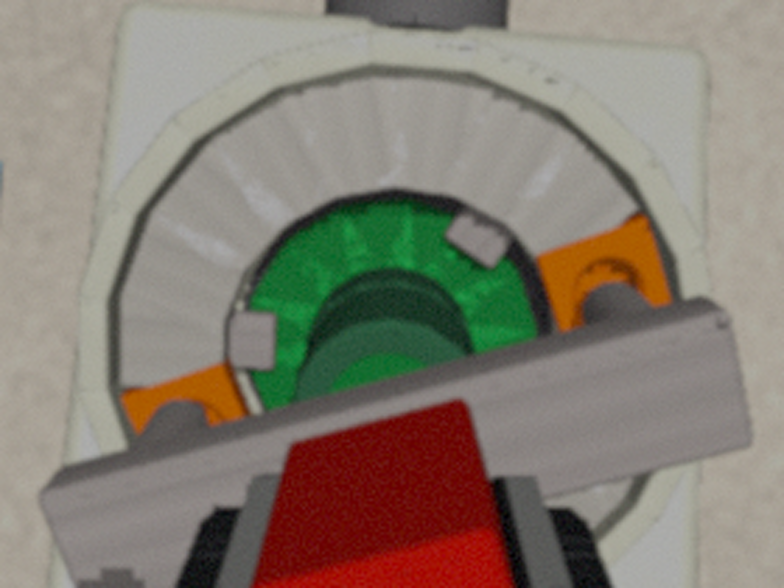

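Same angle again (58.5°), so the stop is firm and the pins are about 5.5–6 mm deep. I'll unload the twist slightly and withdraw along the drum axis.

```bash
python3 -m handwheel '[{"dx":0,"dy":0,"dz":0,"ax":0,"ay":0,"az":-0.04},{"dx":0,"dy":0,"dz":0,"ax":0,"ay":0,"az":-0.08},{"dx":0,"dy":0,"dz":0,"ax":0,"ay":0,"az":-0.08}]'
python3 tgt2.py 1.23; python3 bar.py w20
python3 - <<'E'
from tgt2 import *
s=manip.state();T=toolR(s);print((T.inv().apply(n)).round(4)); print((s["ft_torque"]@n).round(2))
E
```

```text
time: 21.18
tool_pos: [0.5292, 0.0388, 0.1811]
tool_rot: [-0.147, 0.722, -0.654, 0.173]
contact_force: [-7.0, -5.0, -4.8]
gripper_width: 0.372
spanner rel ring (x,y along tool; height) -0.0011 0.0024 -0.0055 err [0.0022 0.0018 0.0022] F [-7.  -5.  -4.8] Faxis -1.5 T [-1.    2.12 -0.12] w 0.372 j [-0.08 -0.45  2.18  0.03  0.96  1.38]
bar h 0.0631 ((-0.6473503112792969, -0.95343017578125), (123.83792877197266, 26.472902297973633), 57.30134201049805)
[-8.000e-04 -2.320e-02 -9.997e-01]
0.42
```

```bash
python3 -m handwheel '[{"dx":0,"dy":0,"dz":-0.005,"ax":0,"ay":0,"az":-0.01},{"dx":0,"dy":-0.0002,"dz":-0.01,"ax":0,"ay":0,"az":-0.01},{"dx":0,"dy":-0.0005,"dz":-0.02,"ax":0,"ay":0,"az":-0.01},{"dx":0,"dy":-0.0014,"dz":-0.06,"ax":0,"ay":0,"az":-0.01},{"dx":0,"dy":-0.002,"dz":-0.1,"ax":0,"ay":0,"az":-0.01}]'
python3 -m handwheel '[{"dx":0,"dy":0,"dz":0,"ax":0,"ay":0,"az":0},{"dx":0,"dy":0,"dz":0,"ax":0,"ay":0,"az":0}]'
python3 - <<'E'
from tgt2 import *
f=manip.grab_frame("wrist");np.savez("wrist21.npz",**f);crop(f["image"],160,60,480,300,2.5,"w21.png")
f=manip.grab_frame("scene");np.savez("scene21.npz",**f);crop(f["image"],260,110,390,250,5,"s21.png")
E
```

```text
time: 21.85
tool_pos: [0.4879, 0.0411, 0.2763]
tool_rot: [-0.151, 0.723, -0.65, 0.177]
contact_force: [0.5, -0.3, -2.3]
gripper_width: 0.369
time: 22.1
tool_pos: [0.488, 0.0409, 0.2731]
tool_rot: [-0.15, 0.724, -0.65, 0.176]
contact_force: [0.1, -1.1, -3.5]
gripper_width: 0.368
```

View pics/w21.png

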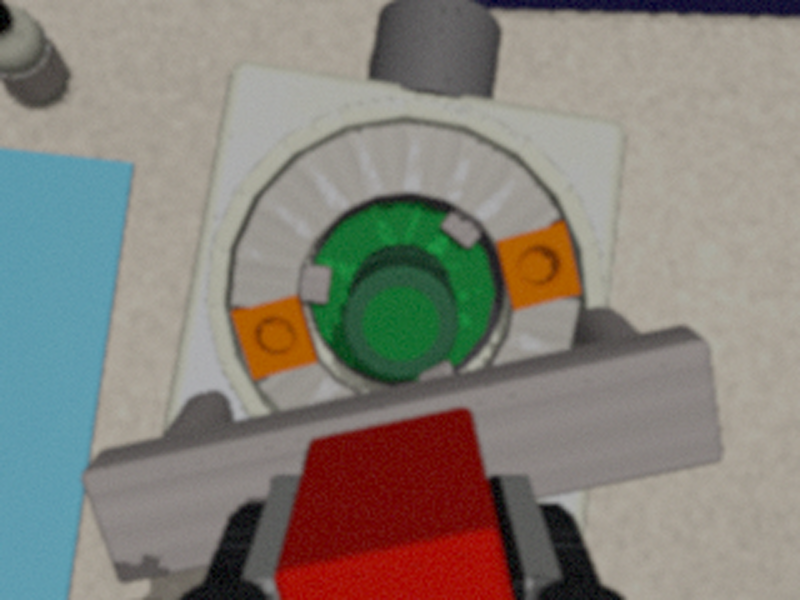

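View pics/s21.png

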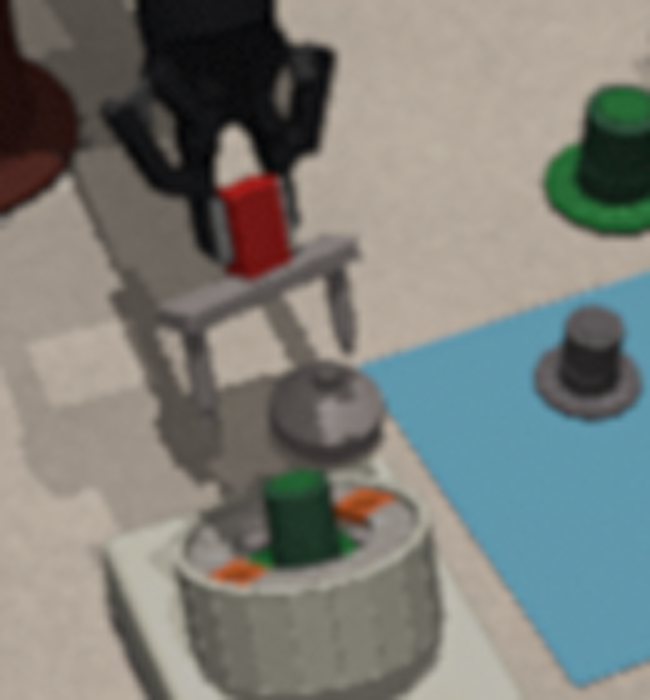

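Both holes are now clearly visible, at (269.6,194) and (376,165.6) full-frame. From these I'll compute the final ring angle against the earlier frames.

```bash
python3 - <<'E'
from tgt2 import *
def P(f,u,v,h=0):
    M,t,K=cam(f); d=M@np.array([(u-K[0,2])/K[0,0],-(v-K[1,2])/K[1,1],-1]); return Rring(0).inv().apply(t+d*((C+h*n-t)@n)/(d@n)-C)
for nm,a,b in(("wrist5",(275,61.7),(386.7,90.7)),("wrist9",(250,174),(378,205.2)),("wrist14",(247.9,200.4),(389.6,200.7)),("wrist21",(269.6,194),(376,165.6))):
    f=dict(np.load(nm+".npz"));p,q=P(f,*a),P(f,*b);d=q-p;print(nm,"angle",np.arctan2(d[1],d[0]).round(3),"dist",np.linalg.norm(d).round(4),"mid",((p+q)/2).round(4))
f=dict(np.load("wrist21.npz"));W=cloud(f)
d=W-C;h=d@n;r=np.linalg.norm(d-h[...,None]*n,axis=-1)
Q=W[(r<.017)&(h>.028)&(h<.042)];c=Q.mean(0);print("hub top h",np.median((Q-C)@n),"lateral",Rring(0).inv().apply(c-C)[:2].round(4))
Q=W[(r>.044)&(r<.06)&(abs(h)<.005)];print("ring h",np.median((Q-C)@n))
Q=W[(r>.024)&(r<.028)&(abs(h+.014)<.006)];print("flange h",np.median((Q-C)@n),len(Q))
E
```

```text
wrist5 angle -0.007 dist 0.1036 mid [ 0.0004 -0.0006 -0.    ]
wrist9 angle 0.002 dist 0.1029 mid [-0.0003 -0.0008  0.    ]
wrist14 angle 0.002 dist 0.1028 mid [-0.0005 -0.001   0.    ]
wrist21 angle 0.953 dist 0.1044 mid [-0.0001  0.0003  0.    ]
hub top h 0.03496166168243077 lateral [ 0.0002 -0.0002]
ring h 0.00015528435096154238
flange h -0.014506839108240247 439
```

The ring moved 0.953 rad from where it started, against a hard stop. If it started at 0 that would fall short of 1.06, so I'll check the dogs' travel more carefully.

```bash
python3 - <<'E'
from tgt2 import *
for nm in("wrist21","wrist17","w19"):
    f=dict(np.load(nm+".npz"));W=cloud(f);L=Rring(0).inv().apply((W-C).reshape(-1,3)).reshape(W.shape)
    im=f["image"].astype(int);b,g,r=im[...,0],im[...,1],im[...,2];h=-L[...,2];rr=np.hypot(L[...,0],L[...,1]);a=np.arctan2(L[...,1],L[...,0])
    m=(abs(r-b)<25)&(r>95)&(abs(g-r)<25)&(rr>.025)&(rr<.0385)&(h<-.003)&(h>-.012)
    for a0 in(-1.78,.35,2.4):
        k=m&(abs((a-a0+np.pi)%(2*np.pi)-np.pi)<.3)
        if k.sum()<15: continue
        u=np.array([np.cos(a0),np.sin(a0)]);Q=L[k][:,:2];t=Q@[-u[1],u[0]];
        print(nm,a0,k.sum(),"h",np.median(h[k]).round(4),"radial min pct",np.percentile(Q@u,[0,2,5,50]).round(4),"tang",np.percentile(t,[2,98]).round(4),"ang",a[k].mean().round(3))
# start: dog visible in wrist9/5
for nm in("wrist9","wrist5","wrist6"):
    f=dict(np.load(nm+".npz"));W=cloud(f);L=Rring(0).inv().apply((W-C).reshape(-1,3)).reshape(W.shape);h=-L[...,2];rr=np.hypot(L[...,0],L[...,1]);a=np.arctan2(L[...,1],L[...,0])
    for a0 in(-1.78,.35,2.4, 1.9,2.9,-2.6,-1.2):
        k=(abs((a-a0+np.pi)%(2*np.pi)-np.pi)<.12)&(h<-.004)&(h>-.013)&(rr>.034)&(rr<.044)
        if k.sum()>3: print(nm,a0,k.sum(),"r",np.percentile(rr[k],[5,25,50,75,95]).round(4),"h",np.median(h[k]).round(4))
E
```

```text
wrist21 -1.78 120 h -0.0083 radial min pct [0.0301 0.0304 0.0306 0.0343] tang [-0.0069  0.0063] ang -1.781
wrist21 0.35 116 h -0.0081 radial min pct [0.0291 0.0296 0.0298 0.0332] tang [-0.0069  0.0059] ang 0.338
wrist21 2.4 53 h -0.0082 radial min pct [0.031  0.0312 0.0316 0.0332] tang [-0.0055  0.0067] ang 2.396
wrist17 -1.78 242 h -0.0083 radial min pct [0.0302 0.0303 0.0306 0.0343] tang [-0.0067  0.0063] ang -1.778
wrist17 0.35 230 h -0.008 radial min pct [0.0293 0.0296 0.0298 0.0331] tang [-0.0071  0.0058] ang 0.335
w19 -1.78 234 h -0.0082 radial min pct [0.0302 0.0303 0.0305 0.0342] tang [-0.0068  0.0063] ang -1.781
w19 0.35 226 h -0.008 radial min pct [0.0293 0.0296 0.0298 0.0332] tang [-0.0069  0.0059] ang 0.337
wrist9 -1.78 28 r [0.0383 0.0391 0.0393 0.0398 0.04  ] h -0.0081
wrist9 0.35 57 r [0.0376 0.0381 0.0392 0.04   0.0405] h -0.008
wrist9 2.4 65 r [0.0389 0.0395 0.0405 0.0415 0.0419] h -0.0079
wrist9 1.9 20 r [0.0411 0.0414 0.0416 0.0418 0.0418] h -0.0058
wrist9 2.9 10 r [0.037  0.0403 0.041  0.0416 0.0418] h -0.0062
wrist5 -1.78 60 r [0.0383 0.0388 0.0398 0.041  0.0413] h -0.0085
wrist5 2.4 64 r [0.039  0.0395 0.0408 0.0416 0.0419] h -0.0081
wrist5 1.9 13 r [0.0415 0.0416 0.0417 0.042  0.0422] h -0.0067
wrist5 2.9 29 r [0.0396 0.0405 0.041  0.0417 0.0422] h -0.006
wrist5 -2.6 31 r [0.041  0.0413 0.0416 0.0419 0.0423] h -0.0057
wrist6 -1.78 29 r [0.0387 0.039  0.0392 0.0397 0.0399] h -0.0083
```

The dogs' inner faces started at r≈38.4 mm and are now at about 30.2 mm. That is 8.2 mm of travel, which matches 0.953 rad at 10 mm per 1.15 rad. With the faces flush with the 40 mm well wall when fully open, the ring started near 0.2 and now stands at about 1.15, against its hard stop. Next, the spanner's pose in the hand for putting it back.

```bash
cat > inhand.py <<'E'
from h import *
f0=dict(np.load("wrist0.npz"));M,t,K=cam(f0);q=np.array([-6.67408396e-04,8.09785215e-01,-5.86725585e-01,-7.40707141e-04]);T0=R.from_quat(q[[1,2,3,0]])
Mc=(T0.inv()*R.from_matrix(M)).as_matrix();tc=np.array([.0001,-.0768,-.1422])
def inhand(f):
    W=cloud(f);M,t,K=cam(f);L=((W-t)@M)@Mc.T+tc
    im=f["image"].astype(int);b,gg,r=im[...,0],im[...,1],im[...,2]
    m=(abs(L[...,0])<.08)&(abs(L[...,1])<.06)&(L[...,2]<.03)&(L[...,2]>-.006)&(r>60)&(abs(r-b)<30)
    P=L[m];med=np.median(P[:,2]);P=P[abs(P[:,2]-med)<.006]
    c=P.mean(0);nn=np.linalg.svd(P-c,full_matrices=False)[2][2];P=P[abs((P-c)@nn)<.0025];c=P.mean(0);nn=np.linalg.svd(P-c,full_matrices=False)[2][2];nn*=np.sign(nn[2])
    (cx,cy),(w,h),a=cv2.minAreaRect((P[:,:2]*1000).astype(np.float32))
    if w<h: a-=90
    a=np.radians((a+90)%180-90)
    z=(c@nn-nn[0]*cx/1000-nn[1]*cy/1000)/nn[2]
    ctr=np.array([cx/1000,cy/1000,z]); Rs=Rt(nn,xdir=(np.cos(a),np.sin(a),0)); return ctr+.069*nn,Rs,np.degrees(a),(w,h),nn
if __name__=="__main__":
    import sys; print(inhand(dict(np.load(sys.argv[1]))))
E
for k in wrist12 wrist21; do python3 inhand.py $k.npz; done
python3 - <<'E'
from inhand import *
from plant import manip
off,Rs,_,_,_=inhand(dict(np.load("wrist21.npz")))
s=manip.state()
for p,az in(((.4618,-.3225,.13),7.7),((.4618,-.3225,.13),187.7)):
    S=Rt((0,0,-1),az);Rw=S*Rs.inv();delta(s,np.array(p)-Rw.apply(off),Rw)
E
```

```text
(array([ 0.00017781, -0.0015843 ,  0.07836594]), Rotation.from_matrix(array([[ 0.99999283, -0.00360455, -0.00116382],
                            [ 0.0036387 ,  0.99951855,  0.03081278],
                            [ 0.00105219, -0.03081679,  0.9995245 ]])), np.float64(0.2066238820552826), (124.01140594482422, 25.98744010925293), array([-0.00116382,  0.03081278,  0.9995245 ]))
(array([ 0.00064483, -0.00328784,  0.07849897]), Rotation.from_matrix(array([[ 0.97466326,  0.22356702,  0.00702196],
                            [-0.22367004,  0.97389906,  0.0386308 ],
                            [ 0.00179789, -0.03922262,  0.99922888]])), np.float64(-12.928749084472656), (26.626888275146484, 123.88330078125), array([0.00702196, 0.0386308 , 0.99922888]))
t22.20 d [0.3612 0.0917 0.0488] a [-0.3145 -0.3973 -1.337 ] |d| 0.3759 deg 81.9
t22.20 d [0.3489 0.0892 0.0493] a [-0.3518  0.3884  1.7248] |d| 0.3634 deg 103.3
```

```bash
cat > back.py <<'E'
from inhand import *
from plant import manip
import sys
off,Rs,_,_,_=inhand(dict(np.load(sys.argv[1])))
s=manip.state();S=Rt((0,0,-1),7.7);Rw=S*Rs.inv()
o=s["tool_pos"]+toolR(s).apply(off);seat=np.array([.4618,-.3225,.015])
print("spanner-seat",(o-seat).round(4),"in-seat xy",S.inv().apply(o-seat).round(4),"F",s["contact_force"].round(1),round(s["gripper_width"],3))
for z in map(float,sys.argv[2:]): delta(s,np.array([seat[0],seat[1],z])-Rw.apply(off),Rw)
E
python3 back.py wrist21.npz .2 .1
```

```text
spanner-seat [0.0638 0.3621 0.1875] in-seat xy [ 0.1117 -0.3503 -0.1875] F [-0.2 -0.3 -3.2] 0.372
t22.20 d [ 0.3654  0.0608 -0.0138] a [-0.3145 -0.3973 -1.337 ] |d| 0.3706 deg 81.9
t22.20 d [0.3594 0.105  0.0757] a [-0.3145 -0.3973 -1.337 ] |d| 0.382 deg 81.9
```

```bash
python3 -m handwheel '[{"dx":0.04,"dy":0.005,"dz":-0.015,"ax":-0.03,"ay":-0.04,"az":-0.13},{"dx":0.09,"dy":0.012,"dz":-0.02,"ax":-0.07,"ay":-0.08,"az":-0.28},{"dx":0.14,"dy":0.022,"dz":-0.02,"ax":-0.11,"ay":-0.13,"az":-0.45},{"dx":0.19,"dy":0.03,"dz":-0.02,"ax":-0.145,"ay":-0.185,"az":-0.62},{"dx":0.24,"dy":0.04,"dz":-0.02,"ax":-0.185,"ay":-0.235,"az":-0.79}]'
python3 back.py wrist21.npz .2 .1
```

```text
time: 22.82
tool_pos: [0.4652, -0.2041, 0.2862]
tool_rot: [-0.082, 0.936, -0.332, 0.081]
contact_force: [0.5, 0.7, -2.7]
gripper_width: 0.37
spanner-seat [0.0221 0.1284 0.1955] in-seat xy [ 0.0391 -0.1243 -0.1955] F [ 0.5  0.7 -2.7] 0.37
t22.82 d [ 0.0753  0.0996 -0.0056] a [-0.1393 -0.1755 -0.5839] |d| 0.125 deg 35.8
t22.82 d [0.0656 0.1204 0.0917] a [-0.1393 -0.1755 -0.5839] |d| 0.165 deg 35.8
```

```bash
python3 -m handwheel '[{"dx":0.02,"dy":0.025,"dz":-0.001,"ax":-0.035,"ay":-0.044,"az":-0.15},{"dx":0.04,"dy":0.05,"dz":-0.003,"ax":-0.07,"ay":-0.088,"az":-0.3},{"dx":0.06,"dy":0.08,"dz":-0.005,"ax":-0.105,"ay":-0.132,"az":-0.45},{"dx":0.075,"dy":0.0996,"dz":-0.006,"ax":-0.139,"ay":-0.1755,"az":-0.584},{"dx":0.075,"dy":0.0996,"dz":-0.006,"ax":-0.139,"ay":-0.1755,"az":-0.584}]'
python3 -m handwheel '[{"dx":0,"dy":0,"dz":0,"ax":0,"ay":0,"az":0},{"dx":0,"dy":0,"dz":0,"ax":0,"ay":0,"az":0}]'
python3 - <<'E'
from h import *
from plant import manip
f=manip.grab_frame("wrist");np.savez("wrist22.npz",**f);cv2.imwrite("pics/w22.png",f["image"])
f=manip.grab_frame("scene");crop(f["image"],120,120,280,300,4,"s22.png")
E
python3 inhand.py wrist22.npz; python3 back.py wrist22.npz .1 .08
python3 - <<'E'
from h import *
f=dict(np.load("wrist22.npz"));W=cloud(f)
bl=(abs(W[...,0]-.462)<.12)&(abs(W[...,1]+.322)<.07)&(W[...,2]>.062)&(W[...,2]<.078); T=W[bl];print("block",np.median(T[:,2]),cv2.minAreaRect((T[:,:2]*1000).astype(np.float32)),len(T))
E
```

```text
time: 23.45
tool_pos: [0.4609, -0.3272, 0.2777]
tool_rot: [-0.021, 0.999, -0.049, -0.003]
contact_force: [1.8, 0.1, -2.6]
gripper_width: 0.373
time: 23.7
tool_pos: [0.4607, -0.3257, 0.2802]
tool_rot: [-0.02, 0.999, -0.048, -0.001]
contact_force: [-0.5, -0.2, -3.0]
gripper_width: 0.368
(array([ 0.00081996, -0.00344731,  0.07854119]), Rotation.from_matrix(array([[ 0.97542307,  0.22021442,  0.00744633],
                            [-0.22033764,  0.97468902,  0.03785011],
                            [ 0.00107728, -0.03856057,  0.99925568]])), np.float64(-12.731254577636719), (26.431358337402344, 123.69412231445312), array([0.00744633, 0.03785011, 0.99925568]))
spanner-seat [0.     0.003  0.1873] in-seat xy [ 0.0004 -0.003  -0.1873] F [ 0.2 -0.2 -1.8] 0.368
t23.80 d [0.001  0.0069 0.1021] a [-0.0009 -0.0038 -0.0079] |d| 0.1023 deg 0.5
t23.80 d [0.0011 0.0077 0.1221] a [-0.0009 -0.0038 -0.0079] |d| 0.1223 deg 0.5
block 0.069871329108944 ((461.7528076171875, -322.7650146484375), (160.4217529296875, 52.4857177734375), 7.754419326782227) 6582
```

View pics/w22.png

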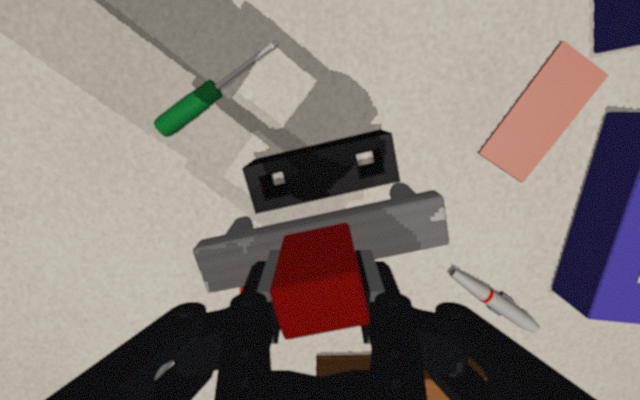

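View pics/s22.png

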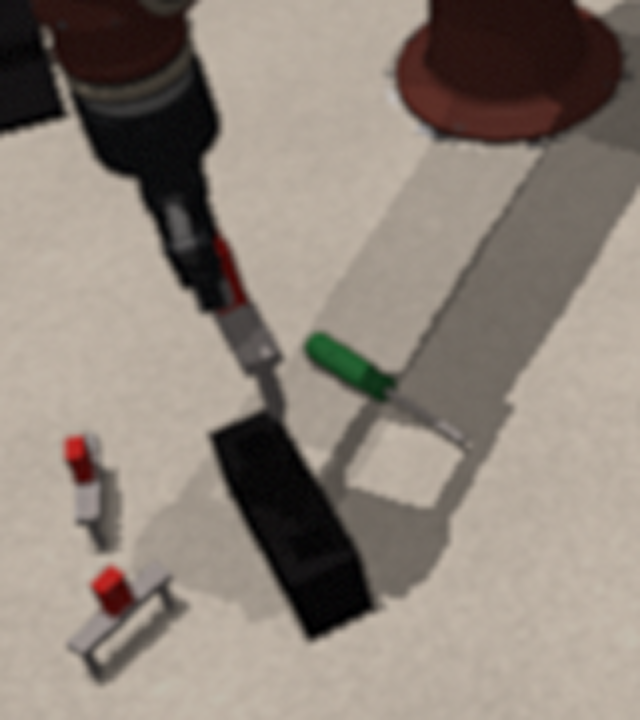

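The block holes (278,178) and (365,158) and the legs (240,228) and (401,190) are parallel. I'll lower to just above the block and check.

```bash
python3 -m handwheel '[{"dx":0.0003,"dy":0.004,"dz":0.04,"ax":-0.001,"ay":-0.004,"az":-0.008},{"dx":0.0008,"dy":0.007,"dz":0.09,"ax":-0.001,"ay":-0.004,"az":-0.008},{"dx":0.001,"dy":0.0077,"dz":0.115,"ax":-0.001,"ay":-0.004,"az":-0.008},{"dx":0.001,"dy":0.0077,"dz":0.115,"ax":-0.001,"ay":-0.004,"az":-0.008},{"dx":0.001,"dy":0.0077,"dz":0.115,"ax":-0.001,"ay":-0.004,"az":-0.008}]'
python3 back.py wrist22.npz .05 .016
```

```text
time: 24.42
tool_pos: [0.4616, -0.3302, 0.1672]
tool_rot: [-0.018, 0.999, -0.044, -0.002]
contact_force: [-0.4, -0.0, -2.4]
gripper_width: 0.367
spanner-seat [ 0.0007 -0.0015  0.0738] in-seat xy [ 0.0005  0.0016 -0.0738] F [-0.4 -0.  -2.4] 0.367
t24.43 d [-0.0005  0.0001  0.0389] a [ 0.0018 -0.0016  0.0002] |d| 0.0389 deg 0.1
t24.43 d [-0.0003  0.0013  0.0728] a [ 0.0018 -0.0016  0.0002] |d| 0.0729 deg 0.1
```

```bash
python3 -m handwheel '[{"dx":-0.0004,"dy":-0.001,"dz":0.012,"ax":0.002,"ay":-0.001,"az":0},{"dx":-0.0004,"dy":-0.0005,"dz":0.025,"ax":0.002,"ay":-0.001,"az":0},{"dx":-0.0004,"dy":0,"dz":0.037,"ax":0.002,"ay":-0.001,"az":0},{"dx":-0.0004,"dy":0,"dz":0.037,"ax":0.002,"ay":-0.001,"az":0}]'
python3 back.py wrist22.npz .03 .016
```

```text
time: 24.92
tool_pos: [0.4593, -0.3274, 0.1263]
tool_rot: [-0.021, 0.999, -0.044, -0.005]
contact_force: [0.2, -0.3, -2.9]
gripper_width: 0.371
spanner-seat [-0.002   0.0018  0.0329] in-seat xy [-0.0017 -0.0021 -0.0329] F [ 0.2 -0.3 -2.9] 0.371
t24.93 d [0.002  0.0021 0.0178] a [-0.0042  0.0045 -0.0002] |d| 0.018 deg 0.4
t24.93 d [0.0022 0.0027 0.0318] a [-0.0042  0.0045 -0.0002] |d| 0.032 deg 0.4
```

The pins are in the holes with no contact. I'll go down to the seat.

```bash
python3 -m handwheel '[{"dx":0.001,"dy":0.0013,"dz":0.01,"ax":-0.002,"ay":0.002,"az":0},{"dx":0.001,"dy":0.0015,"dz":0.02,"ax":-0.002,"ay":0.002,"az":0},{"dx":0.0012,"dy":0.002,"dz":0.029,"ax":-0.002,"ay":0.002,"az":0},{"dx":0.0012,"dy":0.002,"dz":0.03,"ax":-0.002,"ay":0.002,"az":0}]'
python3 back.py wrist22.npz .016
```

```text
time: 25.42
tool_pos: [0.4606, -0.3286, 0.097]
tool_rot: [-0.02, 0.999, -0.044, -0.004]
contact_force: [-0.2, -0.5, -2.1]
gripper_width: 0.373
spanner-seat [-0.0005  0.0004  0.0036] in-seat xy [-0.0005 -0.0004 -0.0036] F [-0.2 -0.5 -2.1] 0.373
t25.43 d [0.0005 0.0003 0.0026] a [-0.0013  0.0014 -0.    ] |d| 0.0027 deg 0.1
```

```bash
python3 -m handwheel '[{"dx":0.0003,"dy":0,"dz":0.002,"ax":0,"ay":0,"az":0},{"dx":0.0003,"dy":0,"dz":0.004,"ax":0,"ay":0,"az":0},{"dx":0.0003,"dy":0,"dz":0.004,"ax":0,"ay":0,"az":0}]'
python3 back.py wrist22.npz .016
```

```text
time: 25.8
tool_pos: [0.4615, -0.329, 0.0943]
tool_rot: [-0.019, 0.999, -0.044, -0.003]
contact_force: [-0.1, 0.7, -3.1]
gripper_width: 0.37
spanner-seat [ 0.0005 -0.0002  0.001 ] in-seat xy [ 0.0005  0.0002 -0.001 ] F [-0.1  0.7 -3.1] 0.37
t25.80 d [-0.0005 -0.0001 -0.    ] a [ 0.0001 -0.0004  0.0001] |d| 0.0005 deg 0.0
```

```bash
python3 -m handwheel '[{"dx":0,"dy":0,"dz":0.001,"ax":0,"ay":0,"az":0},{"dx":0,"dy":0,"dz":0.0025,"ax":0,"ay":0,"az":0},{"dx":0,"dy":0,"dz":0.0025,"ax":0,"ay":0,"az":0}]'
python3 back.py wrist22.npz .016
```

```text
time: 26.18
tool_pos: [0.4616, -0.3292, 0.0931]
tool_rot: [-0.019, 0.999, -0.044, -0.003]
contact_force: [-4.5, 2.2, 5.6]
gripper_width: 0.369
spanner-seat [ 0.0007 -0.0003 -0.0002] in-seat xy [0.0006 0.0004 0.0002] F [-4.5  2.2  5.6] 0.369
t26.18 d [-0.0007 -0.0003 -0.0012] a [ 0.0004 -0.0005  0.0001] |d| 0.0014 deg 0.0
```

Contact, and seated at est. 0 mm. I'll release and retreat straight up.

```bash
python3 -m handwheel '[{"dx":0,"dy":0,"dz":-0.0005,"ax":0,"ay":0,"az":0},{"dx":0,"dy":0,"dz":-0.0005,"ax":0,"ay":0,"az":0},{"dx":0,"dy":0,"dz":-0.0005,"ax":0,"ay":0,"az":0},{"dx":0,"dy":0,"dz":-0.0005,"ax":0,"ay":0,"az":0}]' 60
python3 -m handwheel '[{"dx":0,"dy":0,"dz":-0.02,"ax":0,"ay":0,"az":0},{"dx":0,"dy":0,"dz":-0.06,"ax":0,"ay":0,"az":0},{"dx":0,"dy":0,"dz":-0.11,"ax":0,"ay":0,"az":0},{"dx":0,"dy":0.05,"dz":-0.15,"ax":0,"ay":0,"az":0},{"dx":0,"dy":0.09,"dz":-0.17,"ax":0,"ay":0,"az":0}]' 60
python3 -m handwheel '[{"dx":0,"dy":0,"dz":0,"ax":0,"ay":0,"az":0},{"dx":0,"dy":0,"dz":0,"ax":0,"ay":0,"az":0}]'
python3 - <<'E'
from h import *
from plant import manip
f=manip.grab_frame("wrist");np.savez("wrist23.npz",**f);cv2.imwrite("pics/w23.png",f["image"])
W=cloud(f);im=f["image"].astype(int);b,g,r=im[...,0],im[...,1],im[...,2]
near=(abs(W[...,0]-.462)<.09)&(abs(W[...,1]+.322)<.05)
T=W[near&(r>90)&(r>2*b)&(r>2*g)&(W[...,2]>.125)];print("red",np.median(T[:,2]),cv2.minAreaRect((T[:,:2]*1000).astype(np.float32)))
T=W[near&(W[...,2]>.078)&(W[...,2]<.095)&(r>60)];c=T.mean(0);nn=np.linalg.svd(T-c,full_matrices=False)[2][2];print("bar",np.median(T[:,2]),cv2.minAreaRect((T[:,:2]*1000).astype(np.float32)),nn)
f=manip.grab_frame("top");np.savez("top23.npz",**f);cv2.imwrite("pics/t23.png",f["image"])
f=manip.grab_frame("scene");cv2.imwrite("pics/s23.png",f["image"])
E
```

```text
time: 26.68
tool_pos: [0.4615, -0.3289, 0.0922]
tool_rot: [-0.019, 0.999, -0.044, -0.003]
contact_force: [-0.6, -0.3, -0.1]
gripper_width: 0.767
time: 27.3
tool_pos: [0.455, -0.4271, 0.2643]
tool_rot: [-0.016, 0.999, -0.044, -0.0]
contact_force: [0.1, -1.7, -0.4]
gripper_width: 0.764
time: 27.55
tool_pos: [0.4541, -0.4247, 0.2591]
tool_rot: [-0.019, 0.999, -0.044, -0.003]
contact_force: [-0.6, -0.2, -0.6]
gripper_width: 0.766
red 0.13372934057066782 ((462.8959045410156, -322.7739562988281), (31.479049682617188, 21.828542709350586), 6.823638916015625)
bar 0.08379353227030961 ((462.96710205078125, -322.9136657714844), (124.12881469726562, 26.19881820678711), 5.566098213195801) [-0.0014985   0.00349537  0.99999277]
```

View pics/w23.png

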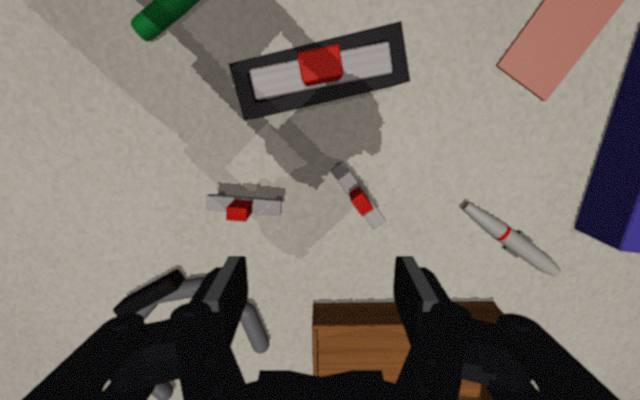

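View pics/t23.png

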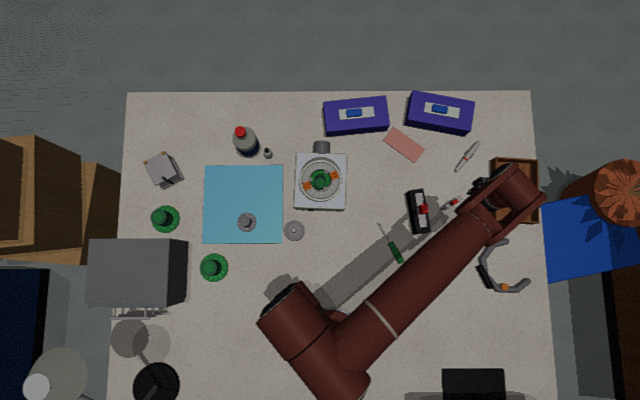

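View pics/s23.png

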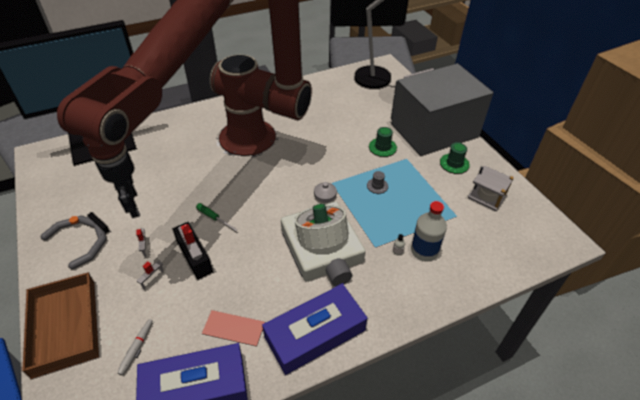

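The spanner is home at (0.463, −0.323): handle top 0.134, bar top 0.084, upright within 0.004 rad. Nothing else has moved, and the arm is clear. Handing in.

```bash
python3 - <<'E'
from plant import manip
print(manip.job_done()); print(manip.state()["time"])
E
```

```text
the job is handed in; nothing more can be done
None
the job is handed in; nothing more can be done
```

I fitted the green cap on the spigot, turned the ring clockwise to a hard stop with the large spanner, and put the spanner back in its block. I then handed the job in, at about 27.8 s of the 62 s allowed. No verdict was reported.

**Last checks**
- **Cap:** the hub top is about 35 mm above the ring face (34 mm nominal), centred within about 0.5 mm, with the dogs over its flange.
- **Spanner:** its origin is about 1 mm from home, and it stands upright within 0.004 rad.
- **Everything else:** by eye, before and after pictures show the grey cap and the other bystanders unmoved. The gripper was clear and touching nothing.

**One check that disagreed:** the images show the ring moved only about 0.95 rad from where it started, not 1.15. If it started at exactly 0, that would fall short of the 1.06 required. I still judged it locked, for three reasons:
- It stopped solidly at the same angle on two separate pushes of about 3 N m.
- The dogs' inner faces ended at a radius of about 30 mm, which is fully in if they sit flush with the 40 mm well wall when open.
- At the start the dogs already stuck in to about 38.4 mm, which suggests the ring began near 0.2 rad.

The spanner also slipped about 13° in the jaws at the stop. I measured this and corrected for it before putting it back.

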